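Load the lamp cells into the charger

TASK

The run-down cells of the easel lamps lie in the white supply caddy. Carry the caddy, keeping it level with the cells in it, and set it down on the bare part of the rubber mat beside the charger; then load every cell into a charger bay of its own, flat end against the spring and the button end pressed down until the cell lies held level between spring and fixed contact. Once all of them are in, switch the charger on at its rocker and put the empty caddy back where it stood at the start, leaving the other things on the table as they are.

Things in the scene. Friction and masses are not known exactly. Their poses are not given: they have to be found in the camera images.
- caddy: White open plastic caddy, 190 mm (x) by 160 mm (y), 0.26 kg empty. Origin: centre of its underside. Base 4 mm thick, walls 34 mm high. Cells lie on V rests, axes along its x, 24 mm above the underside, middles at x = +-56, y = +-32 mm, buttons to +x. Rests are narrower than a cell: fingers may go down beside one to 5 mm above the base. Two 30 mm partitions at x = +-19.5 mm.
- caddy_handle (a point): Middle of the caddy's handle bar, 84 mm above its underside, axes as the caddy's. The bar is 20 mm thick (x), 22 mm high (z) and 150 mm long (y), its top 95 mm above the underside; free to grip from above between the posts at its ends (y = +-68 mm).
- cellA: D-size cell on its side: dark cylinder 33 mm in diameter, 61 mm long overall, 0.12 to 0.155 kg. One end is plain flat; the other has a round steel button 10.5 mm across and 3 mm high, with a copper band round the body next to it. Origin: centre of the button's face; +x points along the axis out of the button, so the cell's middle is 30.5 mm back along -x. May be absent (None from the start).
- cellB: Cell like cellA in every way: same sizes, mass, origin (centre of the button's face) and axes (+x out of the button); may be absent.
- cellC: Cell like cellA in every way: same sizes, mass, origin (centre of the button's face) and axes (+x out of the button); may be absent.
- cellD: Cell like cellA in every way: same sizes, mass, origin (centre of the button's face) and axes (+x out of the button); may be absent.
- charger: Grey four-bay charger fixed on a 3 mm black rubber mat. Origin: on the table under the middle of the bays; y along the row, x along the bays, z up. Bays at y = -90, -30, 30, 90 mm, open above, nothing between them; floor 34 mm up. At each bay's -x end (nearer the robot) is its spring plate, before a block 66 mm high (x = -80 to -46 mm). At the -y end a 56 mm high console with the rocker.
- contact0 (a point): Bay 0 (y = -90 mm in the charger's frame): where the centre of a loaded cell's button face lies, 54 mm above the table; axes as the charger's. It is on the inner face of the fixed contact wall at the bay's +x end; the wall's top is 61 mm above the table, it is 16 mm thick. The cell rests with its axis level at this height on V rests narrower than a cell: fingers may go down beside it to 3 mm above the bay floor.
- contact1 (a point): Bay 1 (y = -30 mm in the charger's frame): where the centre of a loaded cell's button face lies, 54 mm above the table; axes as the charger's. As contact0.
- contact2 (a point): Bay 2 (y = 30 mm in the charger's frame): where the centre of a loaded cell's button face lies, 54 mm above the table; axes as the charger's. As contact0.
- contact3 (a point): Bay 3 (y = 90 mm in the charger's frame): where the centre of a loaded cell's button face lies, 54 mm above the table; axes as the charger's. As contact0.
- spring0 (a joint): Travel (m) of bay 0's spring plate: 0 = free, grows as it is pushed to the charger's -x, at most 0.018. The plate is 18 by 18 mm, centred at cell axis height; free, it stands 53 mm from the fixed contact, 8 mm less than a cell's length, so a loaded cell holds it at 0.008. 2 N to start, then 0.4 N per mm (5 N loaded).
- spring1 (a joint): Travel (m) of bay 1's spring plate, as spring0.
- spring2 (a joint): Travel (m) of bay 2's spring plate, as spring0.
- spring3 (a joint): Travel (m) of bay 3's spring plate, as spring0.
- mat_spot (a point): Middle of the bare part of the rubber mat, on its upper face, 3 mm above the table, beside the +y end of the charger; axes as the charger's. The bare part is 240 mm (x) by 235 mm (y).
- rocker (a joint): Black rocker switch on the charger's console, in rad: 0 = off (its half away from the robot, +x, stands raised), 0.5 = on (that half pressed down). It stays where it is left; pressing takes about 4 N.
- rocker_press (a point): Point on top of the rocker's far (+x) half, 16 mm from its pivot: press down here to switch on; it goes down about 8 mm. The rocker is 48 mm (x) by 26 mm (y).
- pencil_pot: Bystander: white ceramic pot of pencils, 76 mm across, 100 mm high (180 mm with pencils), origin at the centre of its underside.
- charcoal_box: Bystander: cardboard box of charcoals, 90 by 150 by 45 mm with an open flap, origin at the centre of its underside.
Not all that is in view belongs to the job. Of the things shaped like the caddy, the white one is meant.

How it is judged:
By the outcome, as a careful person would: the job done as asked, in the order asked, and still so for the second after the job is handed in, with the robot touching nothing.
Of cellA, cellB, cellC, cellD only 2 to 4 are there at a start; the rules pass over those that are not, and their reading is None.
At some moment in a run one of caddy may be knocked a few centimetres aside while the robot is not near it.
Once in a run the grip may slacken for a moment while it holds something.
It also fails if it takes over 210 s, if anything falls off the work surface, if the arm or the gripper's body presses on something with over 40 N, if the wrist force passes 120 N, or if a joint passes its speed limit or range.

ROBOT

A 6-joint arm with a two-finger parallel gripper is mounted at the origin on the work surface. World frame = base frame: x ahead of the robot, y to its left, z up, the work surface at z = 0. Lengths are in m, angles in rad, forces in N, time in s.
With the tool pointing down it reaches from about 0.25 to 0.775 m from the base axis. Payload 4 kg.
Tool frame: the origin (TCP) lies midway between the tips of the shut fingers; the grasp point (between the pads) lies 19 mm behind it; z points along the fingers, x is the direction in which the jaws open and shut, and the axes are right-handed (so a half turn about z gives the same grasp; the last joint's range is limited). The gripper opens to 94 mm and grips with 3 to 60 N. Pads are 16 mm wide; open, the fingers measure 119 mm over their backs; the gripper's body (75 mm by 177 mm) begins 78 mm behind the grasp point.
Start: joints at [-1.311, 0.087, 1.371, -0, 1.684, -0.103], TCP at [0.195, -0.514, 0.206] pointing down, gripper open.
Joint ranges: [-3.1, 3.1], [-0.76, 2.03], [0.27, 2.55], [-1.08, 4.22], [0.17, 2.65], [-2.57, 2.57]. Speed limits (rad/s): [2.79, 2.79, 3.14, 3.14, 3.14, 3.14].

INTERFACE

Orientations are given as [roll, pitch, yaw] about the fixed x, y, z axes, in that order (R = Rz(yaw) Ry(pitch) Rx(roll)).
In Python, from rig import env, eyes gives the robot as it stands.
- The arm moves only by the tool play_rows, never from a script. Its argument "rows" is a list of rows, each a list of 3 entries, a list of its own where there are three numbers: the shift along the tool's x, y, z in m, then the turn, a rotation vector about the tool's x, y, z in degrees, then the opening, from 0 (shut) to 1 (fully open). A call has 1 to 5 rows; each row is the pose to reach, as a shift and turn from the pose measured when the call began, along the tool's axes at that moment; what a row does not reach only later rows make up. A row lasts 1/8 s, in which the tool goes at most 62.5 mm and 10.7 degrees, less where a joint would pass 70% of its speed; a pose out of reach is approached as far as the arm can. A call with a gripper value outside its range is refused whole. The fingers move at their own pace and stop on an object; "newtons" is the grip in N (left out, the last holds). Time passes only in rows, so rows that repeat a pose let the fingers close. It gives the time, the measured TCP pose, the force and the opening at its end, in the units of the state.
- env.read_state(): the state, without advancing time (a new reading comes with each control period).
- eyes.camera(name): name is "scene" or "top"; returns a dict with "pixels" (480x640x3 uint8, red, green, blue), "intrinsics" (3x3 intrinsics, pixels), "R" (3x3) and "t" (3): a world point X has camera coordinates R X + t. Camera axes: x right, y down, z forward; pixel columns grow to the right and rows downward; lengths in m; the calibration is good to about 2 mm. A picture is of the moment at which its call begins. There is no depth.
- env.job_done(): hands the job in, once; it reports no verdict.
The state is a dict: "time_s": time; "joint_positions": joint angles; "joint_velocities": joint speeds; "tau": joint torques, N m; "tcp_pos": TCP position; "tool_rot": TCP orientation; "wrist_force": force on the tool from outside, world axes, zero at the start; "ft_torque": the same for the moment, N m; "gripper_width": opening from 0.0 (shut) to 1.0 (fully open).
Only numpy, scipy, OpenCV 4.12 (cv2) and the standard library are available. Lean on these libraries where they do the work, as an engineer would, in place of code of your own. Each camera call takes 0.05 s, during which the arm holds its last target.

## Working session

There is one attempt and no reset: what is moved stays moved. The work goes in short steps, Python scripts to look and compute and a tool call to move; the robot and the scene stay as the last step left them, time stands still between calls to the robot, and variables do not carry over. Pictures are saved under pics/ and viewed, and the job is handed in when it is done.

Besides the shell and the picture viewer there is one more tool, called after ">>>" by a JSON object that holds its "op" and its "data", one argument or row to a line. play_rows: Moves the arm, as the interface text tells. Its arguments: {"type":"object","properties":{"rows":{"type":"array"},"newtons":{"type":"number"}},"required":["rows"]}

```bash
ls; mkdir -p pics; python3 - <<'E'
from rig import env, eyes
import cv2,numpy as np
print(env.read_state())
for n in("scene","top"):
    c=eyes.camera(n); cv2.imwrite(f"pics/{n}0.png",c["pixels"][:,:,::-1]); print(n,c["intrinsics"],c["R"],c["t"])
E
```

```text
pics
{'time_s': 0.0, 'joint_positions': array([-1.31109250e+00,  8.79208771e-02,  1.37224954e+00, -3.62338476e-05,
        1.68358945e+00, -1.03104422e-01]), 'joint_velocities': array([ 0.00046305,  0.00077022,  0.00133007, -0.00056315, -0.00110073,
       -0.00163681]), 'tau': array([ 1.76301732e-03, -3.40181351e+01, -3.02426434e+01,  7.19982502e-02,
        3.30137741e-02, -1.78894861e-04]), 'tcp_pos': array([ 0.19503503, -0.51366934,  0.20432522]), 'tool_rot': array([-3.14140542e+00,  2.15940309e-03, -1.20799192e+00]), 'wrist_force': array([-0.06254583, -0.85087221, -0.46100463]), 'ft_torque': array([0.00507075, 0.00178685, 0.03052584]), 'gripper_width': 0.9990565179221306}
scene [[566.23799367   0.         319.40991845]
 [  0.         566.23799367 237.82154083]
 [  0.           0.           1.        ]] [[-0.00283493  0.9999015  -0.01374572]
 [ 0.72977201 -0.00732915 -0.6836513 ]
 [-0.68368471 -0.01196934 -0.72967935]] [-0.10728745 -0.36834415  1.94837238]
top [[495.81758595   0.         310.25902395]
 [  0.         495.81758595 233.8932945 ]
 [  0.           0.           1.        ]] [[ 0.0052459  -0.99988794  0.01402075]
 [-0.98518414 -0.00757124 -0.1713327 ]
 [ 0.17141966 -0.01291423 -0.98511346]] [0.10174419 0.57777627 1.14787138]
```

View pics/scene0.png

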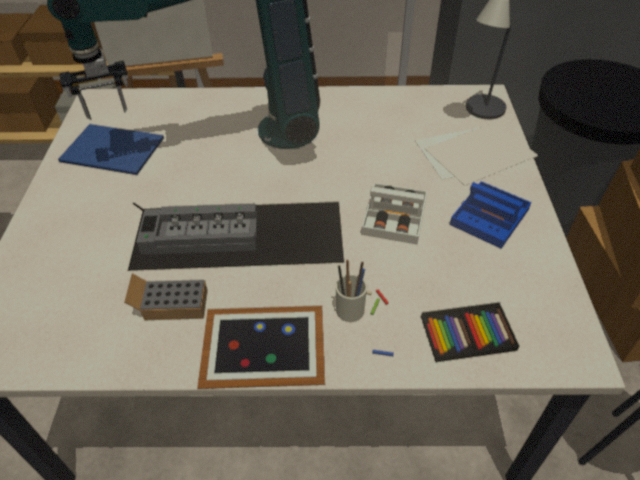

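View pics/top0.png

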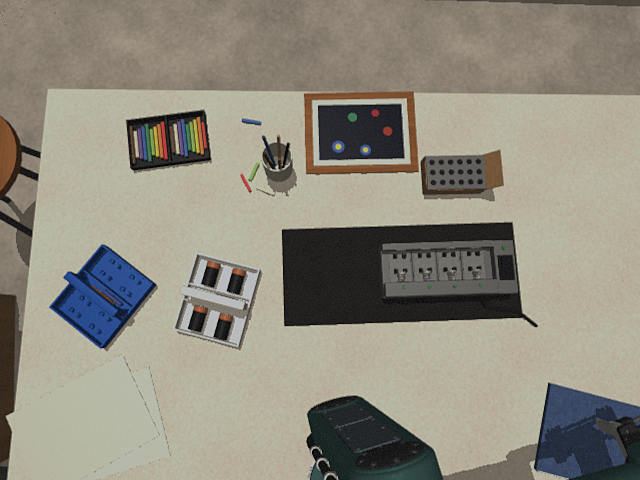

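The caddy (top ~(218,300)) holds four cells with their copper ends toward +x. The charger is at about (448,270) with the bare mat to its left. Next I enlarge these.

```bash
cat > h.py <<'E'
import numpy as np,cv2
from scipy.spatial.transform import Rotation as Ro
C={}
C['scene']=(np.array([[566.23799367,0,319.40991845],[0,566.23799367,237.82154083],[0,0,1]]),np.array([[-0.00283493,0.9999015,-0.01374572],[0.72977201,-0.00732915,-0.6836513],[-0.68368471,-0.01196934,-0.72967935]]),np.array([-0.10728745,-0.36834415,1.94837238]))
C['top']=(np.array([[495.81758595,0,310.25902395],[0,495.81758595,233.8932945],[0,0,1]]),np.array([[0.0052459,-0.99988794,0.01402075],[-0.98518414,-0.00757124,-0.1713327],[0.17141966,-0.01291423,-0.98511346]]),np.array([0.10174419,0.57777627,1.14787138]))
def proj(n,X):
    K,R,t=C[n]; p=(np.atleast_2d(X)@R.T+t)@K.T; return p[:,:2]/p[:,2:]
def ray(n,uv):
    K,R,t=C[n]; d=R.T@np.linalg.solve(K,[uv[0],uv[1],1]); return -R.T@t,d/np.linalg.norm(d)
def atz(n,uv,z):
    o,d=ray(n,uv); return o+d*(z-o[2])/d[2]
def tri(a,b):  # top, scene
    o1,d1=ray('top',a);o2,d2=ray('scene',b)
    A=np.c_[d1,-d2]; s=np.linalg.lstsq(A,o2-o1,rcond=None)[0]
    p,q=o1+s[0]*d1,o2+s[1]*d2
    return (p+q)/2,np.linalg.norm(p-q)
def snap(n,name,box=None,k=1,pts=None):
    from rig import eyes
    im=eyes.camera(n)["pixels"][:,:,::-1].copy()
    x0,y0=0,0
    if box: x0,y0,x1,y1=box; im=im[y0:y1,x0:x1]
    im=cv2.resize(im,None,fx=k,fy=k,interpolation=cv2.INTER_CUBIC)
    if pts is not None:
        for p in proj(n,pts):
            cv2.circle(im,(int((p[0]-x0+.5)*k),int((p[1]-y0+.5)*k)),3,(0,255,0),1)
    cv2.imwrite("pics/"+name+".png",im)
def fr(x,y,yaw,L,z0=0):
    c,s=np.cos(yaw),np.sin(yaw); L=np.atleast_2d(np.array(L,float))
    return np.c_[x+c*L[:,0]-s*L[:,1],y+s*L[:,0]+c*L[:,1],L[:,2]+z0]
E
python3 - <<'E'
from h import *
snap("top","ct",(165,235,285,365),5)
snap("scene","cs",(340,170,450,255),7)
snap("top","gt",(270,210,550,340),2.8)
snap("scene","gs",(120,190,350,280),3.4)
E
```

```text
(no output)
```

View pics/ct.png

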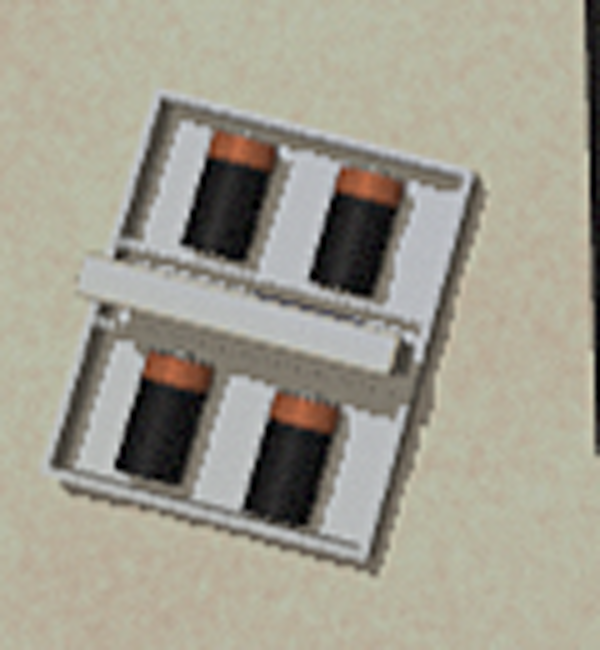

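View pics/cs.png

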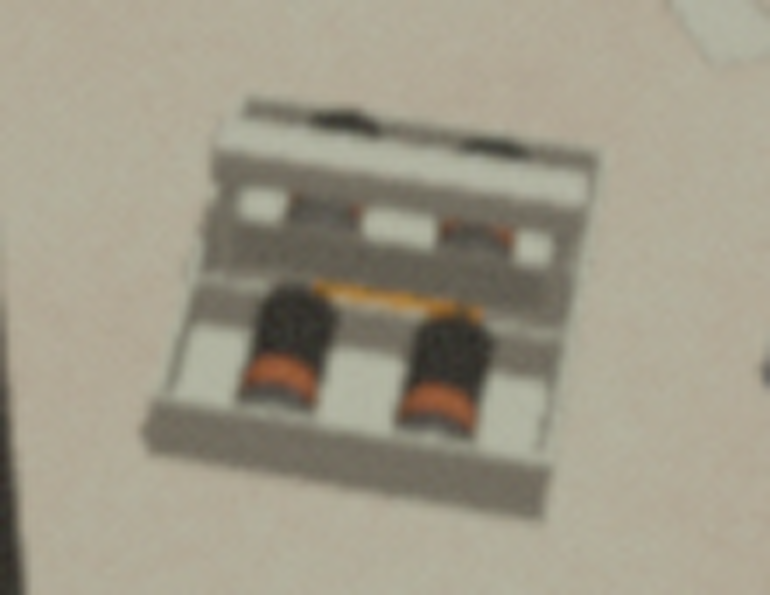

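View pics/gt.png

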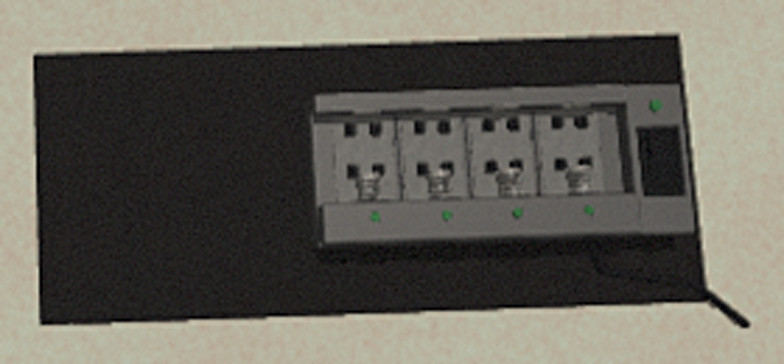

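View pics/gs.png

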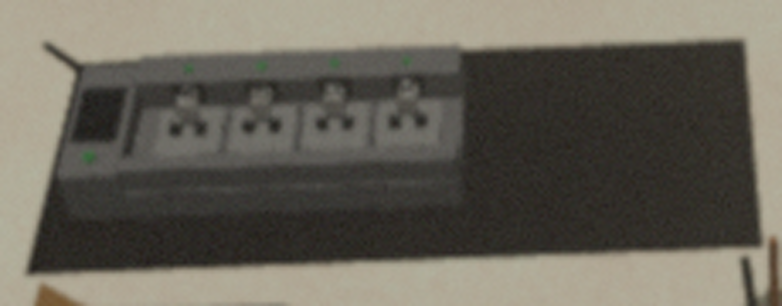

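```bash
python3 - <<'E'
from h import *
np.set_printoptions(precision=4,suppress=True)
T=lambda p,o,k:(p[0]/k+o[0]-.5,p[1]/k+o[1]-.5)
def go(name,L):
    to,tk,so,sk=dict(c=((165,235),5,(340,170),7),g=((270,210),2.8,(120,190),3.4))[name]
    for n,a,b in L: print(n,*tri(T(a,to,tk),T(b,so,sk)))
go('c',[('+x-y',(478,172),(152,402)),('+x+y',(162,95),(552,465)),('-x+y',(50,472),(600,150)),('-x-y',(368,560),(248,98)),
 ('bar+y+x',(83,253),(588,205)),('bar+y-x',(80,290),(597,160)),('bar-y+x',(405,335),(213,152)),('bar-y-x',(392,372),(235,112)),
 ('band1',(243,150),(440,405)),('band2',(372,185),(283,378))])
go('g',[('mat+x+y',(34,56),(760,243)),('mat-x+y',(41,324),(743,41)),('mat+x-y',(680,35),(28,271)),
 ('wall+y out',(315,96),(463,157)),('block -x+y',(320,243),(461,47)),('cons+x-y',(682,86),(58,178)),
 ('led0',(588,210),(189,69)),('led1',(517,213),(262,66)),('led2',(446,216),(335,63)),('led3',(375,217),(407,61)),('ledc',(655,105),(89,157)),
 ('rocker +x+y',(637,129),(117,145)),('rocker -x+y',(643,196),(128,90)),('rocker-x-y',(684,192),(87,88)),('rocker+x-y',(677,127),(73,140)),
('wall in +y',(316,113),(460,130)) ])
E
```

```text
+x-y [0.4935 0.2262 0.0302] 7.471118439566415e-05
+x+y [0.53   0.381  0.0303] 0.0014650755782436933
-x+y [0.3499 0.4234 0.0339] 0.0015821017734688044
-x-y [0.3099 0.2752 0.0291] 0.002531080265120741
bar+y+x [0.4489 0.3985 0.0943] 0.0008514252222869389
bar+y-x [0.4318 0.4003 0.102 ] 0.0051597899828622566
bar-y+x [0.4129 0.2522 0.0914] 3.460889162268311e-05
bar-y-x [0.3961 0.2593 0.0976] 0.0048213253009174225
band1 [0.5027 0.3393 0.0367] 0.000973786196316627
band2 [0.4863 0.2776 0.0359] 0.002295936749193543
mat+x+y [0.5957 0.1749 0.0034] 0.0036183068178272555
mat-x+y [0.3595 0.1657 0.0024] 0.0029317515185989765
mat+x-y [ 0.6197 -0.4075  0.0031] 0.0008334355744183912
wall+y out [ 0.5524 -0.064   0.0603] 0.0035656268454347185
block -x+y [ 0.428  -0.0705  0.062 ] 0.006327132649829997
cons+x-y [ 0.5648 -0.3843  0.0524] 0.0005739287732174562
led0 [ 0.4566 -0.2943  0.0664] 0.003544101729152449
led1 [ 0.4537 -0.2343  0.0665] 0.003441969900383014
led2 [ 0.4508 -0.1743  0.0666] 0.0031108946673762215
led3 [ 0.4496 -0.1146  0.0671] 0.0031881426963456813
ledc [ 0.5475 -0.3601  0.0574] 0.003511961452059922
rocker +x+y [ 0.5274 -0.3446  0.0505] 0.0009013690071429057
rocker -x+y [ 0.4695 -0.3453  0.0555] 0.0025936649128545965
rocker-x-y [ 0.4726 -0.3776  0.0613] 0.0018356454145882681
rocker+x-y [ 0.5285 -0.3773  0.0575] 0.002799915318359377
wall in +y [ 0.536  -0.0644  0.0738] 0.0004087208328724687
```

```bash
cat >> h.py <<'E'
from scipy.optimize import least_squares
def fit(L,T,S,g,z0=0):
    """L local pts; T,S dict idx->pixel in top/scene"""
    def r(p):
        X=fr(*p,L,z0); o=[]
        for n,D in(('top',T),('scene',S)):
            P=proj(n,X)
            for i,uv in D.items(): o+=list(P[i]-uv)
        return o
    s=least_squares(r,g,loss='soft_l1'); return s.x,np.round(np.reshape(r(s.x),(-1,2)),1)
def state():
    from rig import env
    s=env.read_state(); R=Ro.from_euler('xyz',s['tool_rot']); return s,s['tcp_pos'],R
def down(yaw,pitch=0):
    # tool x (jaw) at world heading yaw, tool z down, then nose tilted by pitch deg about world-heading (see use)
    return Ro.from_euler('xyz',[np.pi,0,yaw])
def plan(P,R=None):
    s,p,R0=state(); R=R or R0
    sh=R0.inv().apply(np.array(P)-p); rv=(R0.inv()*R).as_rotvec(degrees=True)
    print('t %.2f tcp %s rpy %s w %.3f F %s'%(s['time_s'],np.round(p,4),np.round(s['tool_rot'],3),s['gripper_width'],np.round(s['wrist_force'],1)))
    print('shift',np.round(sh,4).tolist(),'turn',np.round(rv,2).tolist())
E
python3 - <<'E'
from h import *
T=lambda p,o,k:(p[0]/k+o[0]-.5,p[1]/k+o[1]-.5)
t=lambda a:T(a,(165,235),5)
s=lambda a:T(a,(340,170),7)
L=[(.095,-.08,.034),(.095,.08,.034),(-.095,.08,.034),(-.095,-.08,.034),(.01,.075,.095),(-.01,.075,.095),(.01,-.075,.095),(-.01,-.075,.095)]
a=[(478,172),(162,95),(50,472),(368,560),(83,253),(80,290),(405,335),(392,372)]
b=[(152,402),(552,465),(600,150),(248,98),(588,205),(597,160),(213,152),(235,112)]
x,r=fit(L,{i:np.array(t(v)) for i,v in enumerate(a)},{i:np.array(s(v)) for i,v in enumerate(b)},(.42,.32,.2))
print(x,r.tolist())
pts=np.r_[fr(*x,L),fr(*x,[(sx*.056,sy*.032,.0405) for sx in(1,-1) for sy in (1,-1)])]
snap("top","ct2",(165,235,285,365),5,pts); snap("scene","cs2",(340,170,450,255),7,pts)
g=(.5155,-.202,.04)
Lc=[(.0285+.016,.14,.061),(-.08,.14,.066)]+[(-.063,y,.066) for y in(-.09,-.03,.03,.09)]+[(.0285,y,.054) for y in(-.09,-.03,.03,.09)]+[(.0285,.12,.061),(.0285,-.12,.061),(-.046,.12,.066),(-.046,-.12,.066)]
pts=fr(*g,Lc)
snap("top","gt2",(370,225,550,320),4.4,pts)
snap("scene","gs2",(120,190,270,270),5,pts)
E
```

```text
[ 0.42196385  0.32692991 -0.24654492] [[-0.1, -0.6], [-0.7, -1.7], [-1.5, 0.2], [0.3, -0.1], [0.7, -0.5], [-1.3, 0.7], [0.0, -0.3], [0.2, 1.0], [0.0, -0.7], [0.2, 0.1], [1.7, -0.2], [-1.2, -1.1], [-0.2, 0.1], [-0.6, 1.7], [-0.1, -0.8], [-1.9, 0.3]]
```

View pics/ct2.png

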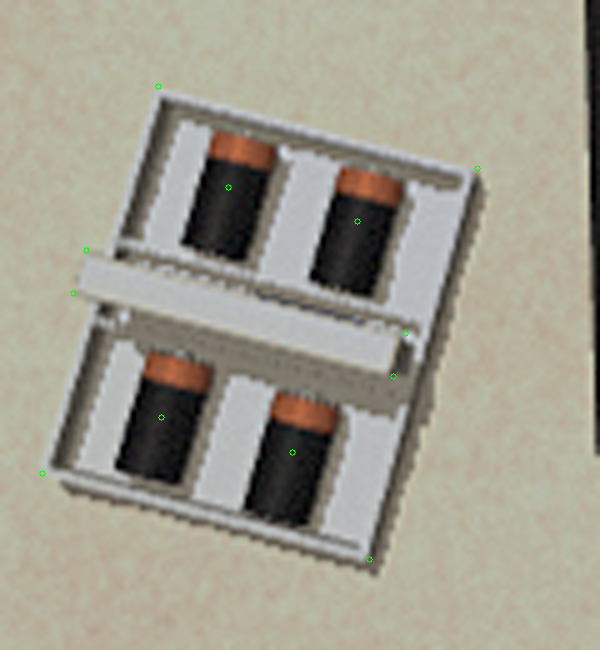

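View pics/cs2.png

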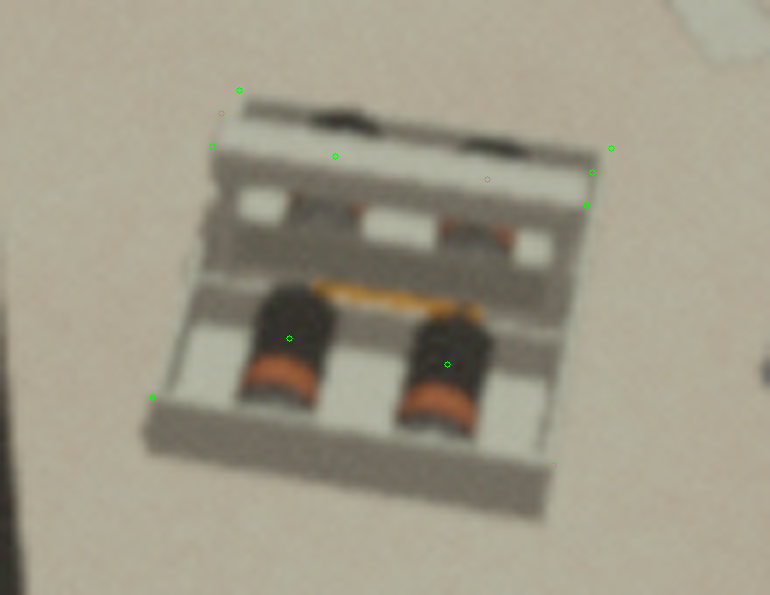

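View pics/gt2.png

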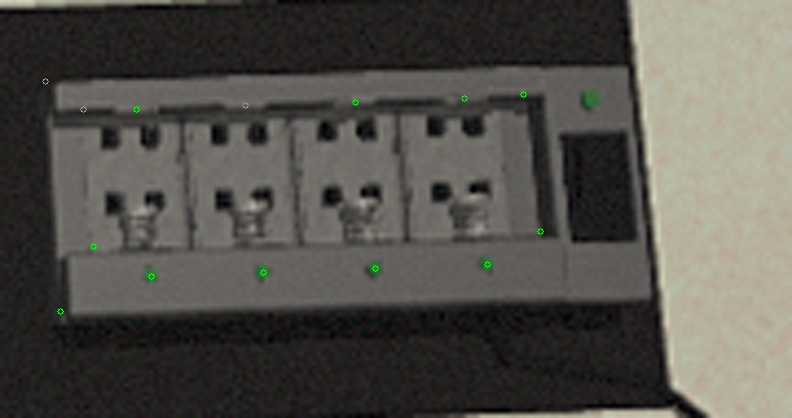

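View pics/gs2.png

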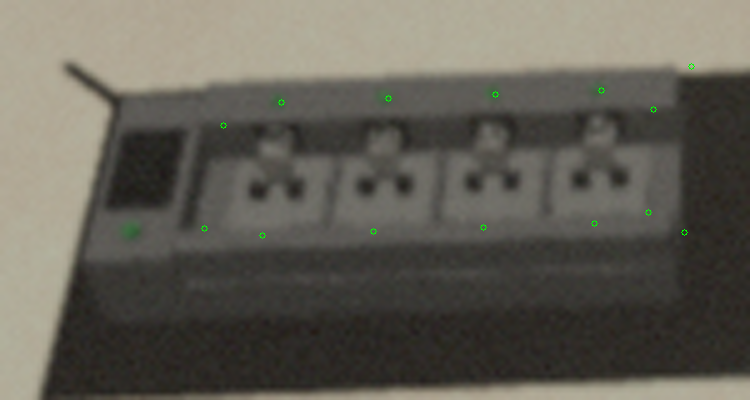

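Poses: caddy about (0.422, 0.327), yaw −0.247. Charger about (0.5155, −0.202), yaw 0.04. The overlay matches to about 1–2 px, so I start moving to the handle.

```bash
python3 - <<'E'
from h import *
plan((.36,-.1,.22),down(-.2465))
plan((.422,.327,.17),down(-.2465))
E
```

```text
t 0.50 tcp [ 0.1952 -0.5142  0.2055] rpy [-3.142 -0.    -1.208] w 0.998 F [0.5 0.2 0.5]
shift [-0.3288, -0.3011, -0.0145] turn [0.0, -0.0, -55.09]
t 0.50 tcp [ 0.1952 -0.5142  0.2055] rpy [-3.142 -0.    -1.208] w 0.998 F [0.5 0.2 0.5]
shift [-0.706, -0.5106, 0.0354] turn [0.0, -0.0, -55.09]
```

>>> {"op": "play_rows", "data": {
  "rows": [
    [[-0.05,-0.046,-0.004],[0,0,-10],1],
    [[-0.1,-0.092,-0.008],[0,0,-20],1],
    [[-0.15,-0.138,-0.012],[0,0,-30],1],
    [[-0.2,-0.184,-0.014],[0,0,-40],1],
    [[-0.25,-0.23,-0.014],[0,0,-50],1]
  ]
}}

```text
time_s: 1.12
tcp_pos: [0.3117, -0.2227, 0.2197]
tool_rot: [3.141, -0.002, -0.33]
wrist_force: [-0.3, 0.2, -0.1]
gripper_width: 0.997
```

```bash
python3 - <<'E'
from h import *
plan((.422,.327,.17),down(-.2465))
E
```

```text
t 1.12 tcp [ 0.3117 -0.2227  0.2197] rpy [ 3.141e+00 -2.000e-03 -3.300e-01] w 0.997 F [-0.3  0.2 -0.1]
shift [-0.0741, -0.5558, 0.0493] turn [0.03, -0.1, -4.8]
```

>>> {"op": "play_rows", "data": {
  "rows": [
    [[-0.008,-0.06,0],[0,0,-2],1],
    [[-0.016,-0.12,0],[0,0,-4.8],1],
    [[-0.024,-0.18,0],[0,0,-4.8],1],
    [[-0.032,-0.24,0],[0,0,-4.8],1],
    [[-0.04,-0.3,0],[0,0,-4.8],1]
  ]
}}

```text
time_s: 1.75
tcp_pos: [0.3713, 0.076, 0.22]
tool_rot: [3.141, -0.004, -0.247]
wrist_force: [1.1, -0.5, -0.8]
gripper_width: 0.998
```

```bash
python3 - <<'E'
from h import *
plan((.422,.327,.17),down(-.2465))
E
```

```text
t 1.75 tcp [0.3713 0.076  0.22  ] rpy [ 3.141 -0.004 -0.247] w 0.998 F [ 1.1 -0.5 -0.8]
shift [-0.0123, -0.2558, 0.0499] turn [0.01, -0.21, -0.0]
```

>>> {"op": "play_rows", "data": {
  "rows": [
    [[-0.003,-0.058,0.005],[0,0,0],1],
    [[-0.006,-0.116,0.01],[0,0,0],1],
    [[-0.009,-0.172,0.025],[0,0,0],1],
    [[-0.012,-0.22,0.04],[0,0,0],1],
    [[-0.012,-0.256,0.05],[0,0,0],1]
  ]
}}

```text
time_s: 2.38
tcp_pos: [0.4219, 0.3292, 0.1689]
tool_rot: [3.141, -0.003, -0.245]
wrist_force: [0.1, 0.4, 0.2]
gripper_width: 0.999
```

```bash
python3 - <<'E'
from h import *
snap("top","a1",(140,220,300,380),5); snap("scene","a2",(330,100,460,260),4.5)
plan((.422,.327,.17),down(-.2465))
E
```

```text
t 2.48 tcp [0.4216 0.3295 0.1676] rpy [ 3.14e+00 -1.00e-03 -2.43e-01] w 0.998 F [-0.4 -0.7  0.1]
shift [0.001, 0.0023, -0.0024] turn [0.11, -0.04, 0.2]
```

View pics/a1.png

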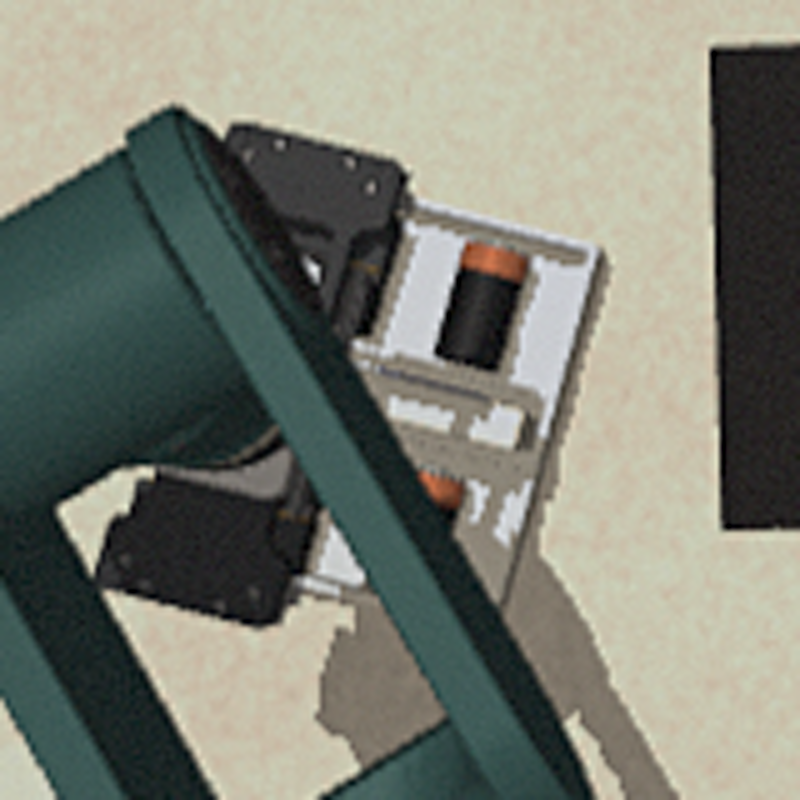

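View pics/a2.png

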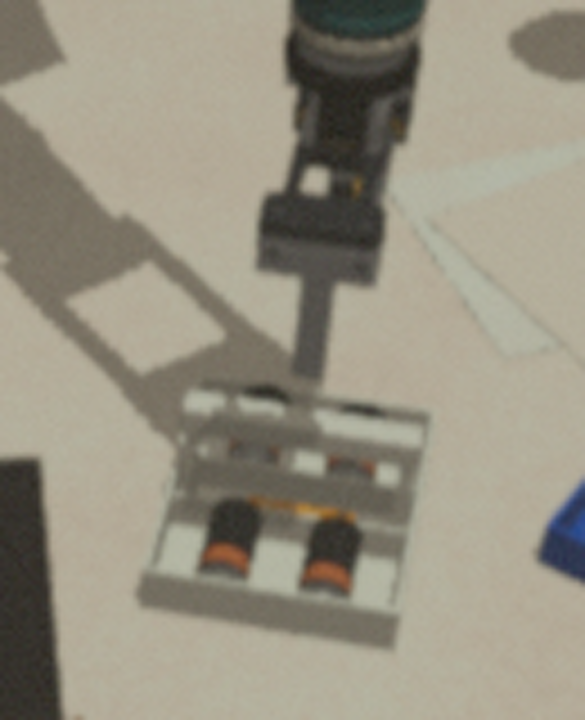

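The fingers straddle the bar, so I descend to TCP z ≈ 0.066 and grip.

>>> {"op": "play_rows", "data": {
  "rows": [
    [[0.001,0.002,0.03],[0,0,0],1],
    [[0.001,0.002,0.06],[0,0,0],1],
    [[0.001,0.002,0.085],[0,0,0],1],
    [[0.001,0.002,0.102],[0,0,0],0.8],
    [[0.001,0.002,0.102],[0,0,0],0.5]
  ],
  "newtons": 45
}}

```text
time_s: 3.1
tcp_pos: [0.4214, 0.3261, 0.0646]
tool_rot: [3.138, 0.001, -0.243]
wrist_force: [-0.6, -0.4, 0.4]
gripper_width: 0.825
```

>>> {"op": "play_rows", "data": {
  "rows": [
    [[0,0,0],[0,0,0],0.35],
    [[0,0,0],[0,0,0],0.25],
    [[0,0,0],[0,0,0],0],
    [[0,0,0],[0,0,0],0],
    [[0,0,0],[0,0,0],0]
  ]
}}

```text
time_s: 3.72
tcp_pos: [0.4214, 0.3262, 0.0647]
tool_rot: [3.138, 0.001, -0.243]
wrist_force: [-0.1, -0.2, -0.1]
gripper_width: 0.288
```

```bash
python3 - <<'E'
from h import *
plan((.42,.327,.115))
E
```

```text
t 3.73 tcp [0.4214 0.3262 0.0647] rpy [ 3.138e+00  1.000e-03 -2.430e-01] w 0.288 F [-0.1 -0.2 -0.1]
shift [-0.0016, -0.0002, -0.0503] turn [0.0, 0.0, 0.0]
```

>>> {"op": "play_rows", "data": {
  "rows": [
    [[0,0,0],[0,0,0],0],
    [[0,0,0],[0,0,0],0],
    [[0,0,0],[0,0,0],0],
    [[0,0,0],[0,0,0],0]
  ]
}}

```text
time_s: 4.22
tcp_pos: [0.4218, 0.3261, 0.0647]
tool_rot: [3.138, 0.0, -0.243]
wrist_force: [3.9, -1.7, -2.2]
gripper_width: 0.208
```

>>> {"op": "play_rows", "data": {
  "rows": [
    [[0,0,-0.008],[0,0,0],0],
    [[0,0,-0.016],[0,0,0],0],
    [[0,0,-0.024],[0,0,0],0],
    [[0,0,-0.03],[0,0,0],0],
    [[0,0,-0.03],[0,0,0],0]
  ]
}}

```text
time_s: 4.85
tcp_pos: [0.4221, 0.3265, 0.0956]
tool_rot: [3.139, -0.001, -0.243]
wrist_force: [0.8, 0.5, -6.8]
gripper_width: 0.209
```

```bash
python3 - <<'E'
from h import *
s=state()[0]; print(s['ft_torque'],s['wrist_force'])
snap("scene","a3",(300,80,460,260),4)
plan((.482,.053,.10),down(.04))
E
```

```text
[-0.09601418 -0.06548721  0.01823161] [ 0.77957056  0.47915007 -6.77370513]
t 4.90 tcp [0.4219 0.3263 0.095 ] rpy [ 3.138 -0.    -0.243] w 0.209 F [ 0.  -0.3 -8. ]
shift [0.1242, 0.2508, -0.0041] turn [0.2, 0.02, -16.24]
```

View pics/a3.png

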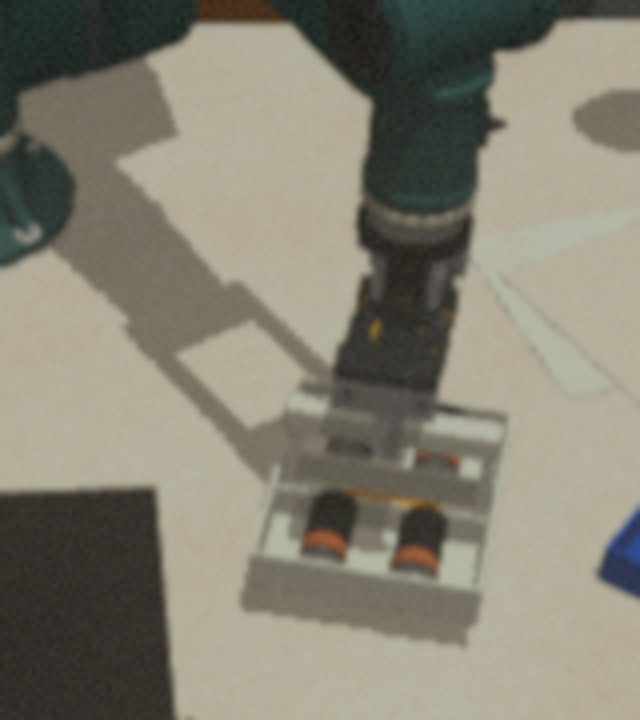

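>>> {"op": "play_rows", "data": {
  "rows": [
    [[0.006,0.012,0.002],[0,0,-0.8],0],
    [[0.016,0.032,0.005],[0,0,-2],0],
    [[0.027,0.056,0.008],[0,0,-4],0],
    [[0.04,0.08,0.008],[0,0,-6],0],
    [[0.053,0.105,0.008],[0,0,-8],0]
  ]
}}

```text
time_s: 5.52
tcp_pos: [0.4478, 0.2107, 0.087]
tool_rot: [3.138, 0.001, -0.102]
wrist_force: [0.1, 0.2, -8.6]
gripper_width: 0.207
```

```bash
python3 - <<'E'
from h import *
plan((.482,.053,.088),down(.04))
E
```

```text
t 5.53 tcp [0.4478 0.2107 0.087 ] rpy [ 3.138e+00  1.000e-03 -1.020e-01] w 0.207 F [ 0.1  0.2 -8.6]
shift [0.0502, 0.1534, -0.0005] turn [0.21, 0.07, -8.16]
```

>>> {"op": "play_rows", "data": {
  "rows": [
    [[0.009,0.027,0],[0,0,-1.6],0],
    [[0.019,0.057,0],[0,0,-3.2],0],
    [[0.029,0.088,0],[0,0,-4.8],0],
    [[0.039,0.118,0],[0,0,-6.4],0],
    [[0.046,0.14,0],[0,0,-7.6],0]
  ]
}}

```text
time_s: 6.15
tcp_pos: [0.4791, 0.0654, 0.0872]
tool_rot: [3.138, 0.002, 0.03]
wrist_force: [-0.5, -0.1, -8.2]
gripper_width: 0.209
```

```bash
python3 - <<'E'
from h import *
plan((.482,.053,.068),down(.04))
snap("top","b1",(250,200,530,360),2.8)
snap("scene","b2",(120,150,400,290),2.8)
E
```

```text
t 6.15 tcp [0.4791 0.0654 0.0872] rpy [3.138e+00 2.000e-03 3.000e-02] w 0.209 F [-0.5 -0.1 -8.2]
shift [0.0026, 0.0124, 0.0192] turn [0.21, 0.11, -0.57]
```

View pics/b1.png

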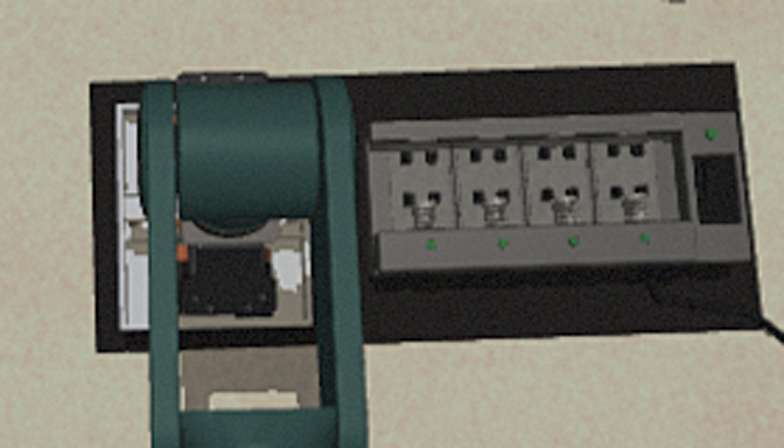

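View pics/b2.png

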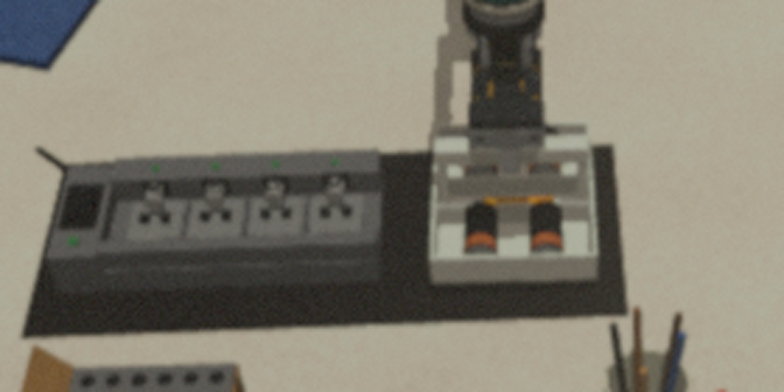

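The caddy hangs level over the bare mat, with all four cells in the picture so far. I centre it and lower.

>>> {"op": "play_rows", "data": {
  "rows": [
    [[0.001,0.007,0.002],[0,0,0],0],
    [[0.003,0.013,0.008],[0,0,-0.5],0],
    [[0.003,0.013,0.013],[0,0,-0.5],0],
    [[0.003,0.013,0.017],[0,0,-0.5],0],
    [[0.003,0.013,0.02],[0,0,-0.5],0]
  ]
}}

```text
time_s: 6.88
tcp_pos: [0.4822, 0.0516, 0.0677]
tool_rot: [3.136, 0.003, 0.036]
wrist_force: [-6.4, 0.1, 5.6]
gripper_width: 0.212
```

>>> {"op": "play_rows", "data": {
  "rows": [
    [[0,0,0.001],[0,0,0],0],
    [[0,0,0.001],[0,0,0],0.25],
    [[0,0,0],[0,0,0],0.4],
    [[0,0,0],[0,0,0],0.6],
    [[0,0,0],[0,0,0],0.6]
  ]
}}

```text
time_s: 7.5
tcp_pos: [0.4827, 0.0516, 0.068]
tool_rot: [3.136, 0.002, 0.036]
wrist_force: [-0.1, -0.5, -0.5]
gripper_width: 0.528
```

```bash
python3 - <<'E'
from h import *
plan((.482,.053,.068),down(.04))
E
```

```text
t 7.50 tcp [0.4827 0.0516 0.068 ] rpy [3.136e+00 2.000e-03 3.600e-02] w 0.528 F [-0.1 -0.5 -0.5]
shift [-0.0006, -0.0014, 0.0] turn [0.29, 0.11, -0.2]
```

>>> {"op": "play_rows", "data": {
  "rows": [
    [[0,0,-0.03],[0,0,0],0.8],
    [[0,0,-0.08],[0,0,0],1],
    [[0,0,-0.13],[0,0,0],1],
    [[0,0.03,-0.16],[0,0,10],1],
    [[0,0.08,-0.17],[0,0,20],0.6]
  ]
}}

```text
time_s: 8.12
tcp_pos: [0.4871, -0.0274, 0.2416]
tool_rot: [3.137, -0.006, -0.315]
wrist_force: [0.5, -0.2, 0.0]
gripper_width: 0.917
```

```bash
python3 - <<'E'
from h import *
plan((.33,-.3,.25),down(.04-np.pi/2))
E
```

```text
t 8.12 tcp [ 0.4871 -0.0274  0.2416] rpy [ 3.137 -0.006 -0.315] w 0.917 F [ 0.5 -0.2  0. ]
shift [-0.0649, 0.3079, -0.0074] turn [0.02, -0.43, 69.66]
```

>>> {"op": "play_rows", "data": {
  "rows": [
    [[-0.012,0.06,0],[0,0,10],0.55],
    [[-0.025,0.12,0],[0,0,20],0.55],
    [[-0.038,0.18,0],[0,0,30],0.55],
    [[-0.051,0.24,0],[0,0,40],0.55],
    [[-0.064,0.3,0],[0,0,50],0.55]
  ]
}}

```text
time_s: 8.75
tcp_pos: [0.3322, -0.2944, 0.2427]
tool_rot: [-3.139, -0.008, -1.193]
wrist_force: [1.2, -0.1, 0.4]
gripper_width: 0.548
```

```bash
python3 - <<'E'
from h import *
plan((.33,-.3,.25),down(.04-np.pi/2))
g=(.4825,.0516,.036); L=[(.095,-.08,.034),(.095,.08,.034),(-.095,.08,.034),(-.095,-.08,.034),(.01,.075,.095),(-.01,.075,.095),(.01,-.075,.095),(-.01,-.075,.095)]
L+=[(sx*.056,sy*.032,.0405) for sx in(1,-1) for sy in (1,-1)]
pts=fr(*g,L,.003)
snap("top","b3",(275,210,395,330),5,pts)
snap("scene","b4",(250,180,360,270),7,pts)
E
```

```text
t 8.75 tcp [ 0.3322 -0.2944  0.2427] rpy [-3.139 -0.008 -1.193] w 0.548 F [ 1.2 -0.1  0.4]
shift [0.0045, 0.0041, -0.0073] turn [-0.2, -0.42, 19.33]
```

View pics/b3.png

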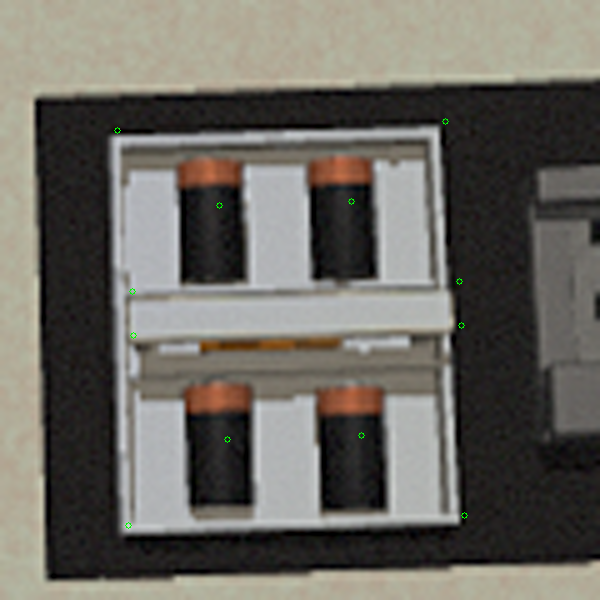

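View pics/b4.png

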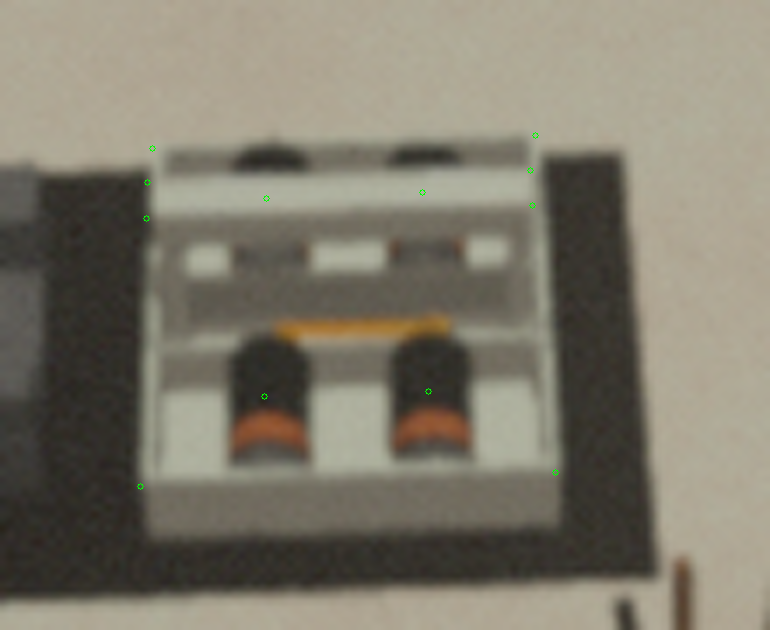

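The cells lie in place. The picture shows the caddy about 3 mm further +y than my placing estimate, so caddy ≈ (0.4825, 0.0545, yaw 0.033). I go for the (+x, −y) cell first.

```bash
python3 - <<'E'
from h import *
plan((.538,.0243,.14),down(.035-np.pi/2))
E
```

```text
t 8.85 tcp [ 0.3301 -0.2973  0.2422] rpy [ 3.141 -0.008 -1.199] w 0.551 F [-0.5 -0.4  0.4]
shift [-0.2248, -0.3106, 0.1003] turn [-0.04, -0.44, 19.31]
```

>>> {"op": "play_rows", "data": {
  "rows": [
    [[-0.036,-0.05,0],[0,0,4],0.53],
    [[-0.072,-0.1,0],[0,0,8],0.53],
    [[-0.108,-0.15,0.005],[0,0,12],0.53],
    [[-0.144,-0.2,0.02],[0,0,16],0.53],
    [[-0.18,-0.25,0.04],[0,-0.4,19.3],0.53]
  ]
}}

```text
time_s: 9.48
tcp_pos: [0.4973, -0.0387, 0.202]
tool_rot: [-3.138, -0.001, -1.535]
wrist_force: [0.7, -0.7, 0.8]
gripper_width: 0.529
```

```bash
python3 - <<'E'
from h import *
plan((.538,.0243,.1),down(.035-np.pi/2))
E
```

```text
t 9.47 tcp [ 0.4973 -0.0387  0.202 ] rpy [-3.138e+00 -1.000e-03 -1.535e+00] w 0.529 F [ 0.7 -0.7  0.8]
shift [-0.0616, -0.0426, 0.1021] turn [-0.18, -0.04, 0.03]
```

>>> {"op": "play_rows", "data": {
  "rows": [
    [[-0.04,-0.03,0.015],[0,0,0],0.53],
    [[-0.062,-0.043,0.045],[0,0,0],0.53],
    [[-0.062,-0.043,0.08],[0,0,0],0.53],
    [[-0.062,-0.043,0.102],[0,0,0],0.53],
    [[-0.062,-0.043,0.102],[0,0,0],0.53]
  ]
}}

```text
time_s: 10.1
tcp_pos: [0.5367, 0.0259, 0.0977]
tool_rot: [3.139, 0.0, -1.533]
wrist_force: [0.0, 0.5, -0.3]
gripper_width: 0.532
```

```bash
python3 - <<'E'
from h import *
plan((.538,.0243,.014),down(.035-np.pi/2))
snap("scene","d1",(240,130,380,270),5)
E
```

```text
t 10.10 tcp [0.5367 0.0259 0.0977] rpy [ 3.139  0.    -1.533] w 0.532 F [ 0.   0.5 -0.3]
shift [0.0016, -0.0014, 0.0837] turn [0.12, 0.0, 0.13]
```

View pics/d1.png

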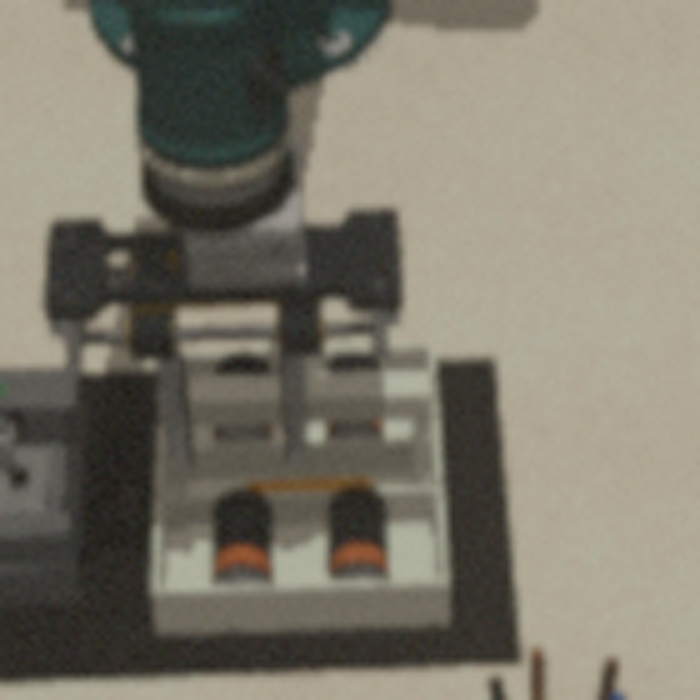

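>>> {"op": "play_rows", "data": {
  "rows": [
    [[0.001,-0.001,0.02],[0,0,0],0.53],
    [[0.001,-0.001,0.04],[0,0,0],0.53],
    [[0.001,-0.001,0.06],[0,0,0],0.53],
    [[0.001,-0.001,0.075],[0,0,0],0.53],
    [[0.001,-0.001,0.083],[0,0,0],0.53]
  ],
  "newtons": 35
}}

```text
time_s: 10.78
tcp_pos: [0.5395, 0.0246, 0.0168]
tool_rot: [-3.139, -0.0, -1.534]
wrist_force: [-0.6, -0.7, -0.0]
gripper_width: 0.53
```

>>> {"op": "play_rows", "data": {
  "rows": [
    [[0,0,0],[0,0,0],0.45],
    [[0,0,0],[0,0,0],0.38],
    [[0,0,0],[0,0,0],0.3],
    [[0,0,0],[0,0,0],0.2],
    [[0,0,0],[0,0,0],0.2]
  ]
}}

```text
time_s: 11.4
tcp_pos: [0.5403, 0.0241, 0.0177]
tool_rot: [-3.137, -0.001, -1.534]
wrist_force: [0.9, -3.3, 3.7]
gripper_width: 0.344
```

```bash
python3 - <<'E'
from h import *
plan((.539,.0243,.0135),down(.035-np.pi/2))
E
```

```text
t 11.40 tcp [0.5403 0.0241 0.0177] rpy [-3.137e+00 -1.000e-03 -1.534e+00] w 0.344 F [ 0.9 -3.3  3.7]
shift [-0.0003, 0.0013, 0.0042] turn [-0.24, -0.08, 0.11]
```

>>> {"op": "play_rows", "data": {
  "rows": [
    [[0,0.001,0],[0,0,0],0.42],
    [[0,0.001,0.002],[0,0,0],0.42],
    [[0,0.001,0.005],[0,0,0],0.42],
    [[0,0.001,0.005],[0,0,0],0.42],
    [[0,0.001,0.005],[0,0,0],0.3]
  ]
}}

```text
time_s: 12.02
tcp_pos: [0.5391, 0.0241, 0.0125]
tool_rot: [-3.138, -0.001, -1.534]
wrist_force: [0.3, -3.2, 0.8]
gripper_width: 0.348
```

>>> {"op": "play_rows", "data": {
  "rows": [
    [[0,0,0],[0,0,0],0.2],
    [[0,0,0],[0,0,0],0.2],
    [[0,0,0],[0,0,0],0.2],
    [[0,0,0],[0,0,0],0.2]
  ]
}}

```text
time_s: 12.52
tcp_pos: [0.5392, 0.024, 0.0125]
tool_rot: [-3.138, -0.002, -1.534]
wrist_force: [-0.1, -0.4, 0.1]
gripper_width: 0.343
```

```bash
python3 - <<'E'
from h import *
plan((.539,.0243,.0135),down(.035-np.pi/2))
E
```

```text
t 12.53 tcp [0.5392 0.024  0.0125] rpy [-3.138e+00 -2.000e-03 -1.534e+00] w 0.343 F [-0.1 -0.4  0.1]
shift [-0.0003, 0.0002, -0.001] turn [-0.23, -0.09, 0.12]
```

>>> {"op": "play_rows", "data": {
  "rows": [
    [[0,0,-0.02],[0,0,0],0.2],
    [[0,0,-0.06],[0,0,0],0.2],
    [[0,0,-0.1],[0,0,0],0.2],
    [[0,0,-0.14],[0,0,0],0.2],
    [[0,0,-0.14],[0,0,0],0.2]
  ]
}}

```text
time_s: 13.15
tcp_pos: [0.541, 0.0242, 0.1567]
tool_rot: [-3.129, -0.002, -1.534]
wrist_force: [-0.0, -0.1, -1.1]
gripper_width: 0.342
```

```bash
python3 - <<'E'
from h import *
s,p,R=state(); print(p)
snap("scene","d2",(240,90,380,250),4.5)
# bay 3 target over, tilted
yaw=.04-np.pi/2
g=(.517,-.202,.04)
c=fr(*g,[(.0285-.0305,.09,.054)])[0]; print('bay3 cell mid',c)
plan((c[0],c[1],.16),down(yaw))
E
```

```text
[0.54099815 0.02423376 0.15666128]
bay3 cell mid [ 0.51140256 -0.11215197  0.054     ]
t 13.20 tcp [0.5394 0.0242 0.1537] rpy [-3.135e+00 -2.000e-03 -1.534e+00] w 0.345 F [ 0.6 -0.  -2.4]
shift [0.1353, 0.033, -0.0063] turn [-0.4, -0.1, -0.17]
```

View pics/d2.png

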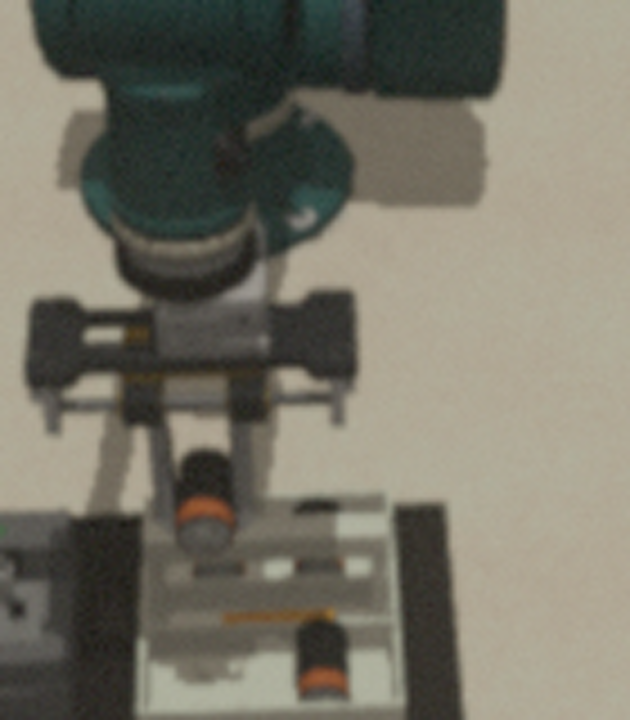

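```bash
python3 - <<'E'
from h import *
print(atz('scene',(285.1,207.9),.169))
# check: mid of fingers tip
snap("scene","d3",(260,170,320,220),13)
s,p,R=state();print(p)
E
```

```text
[0.5588306  0.02377941 0.169     ]
[0.5382508  0.02429266 0.15173951]
```

View pics/d3.png

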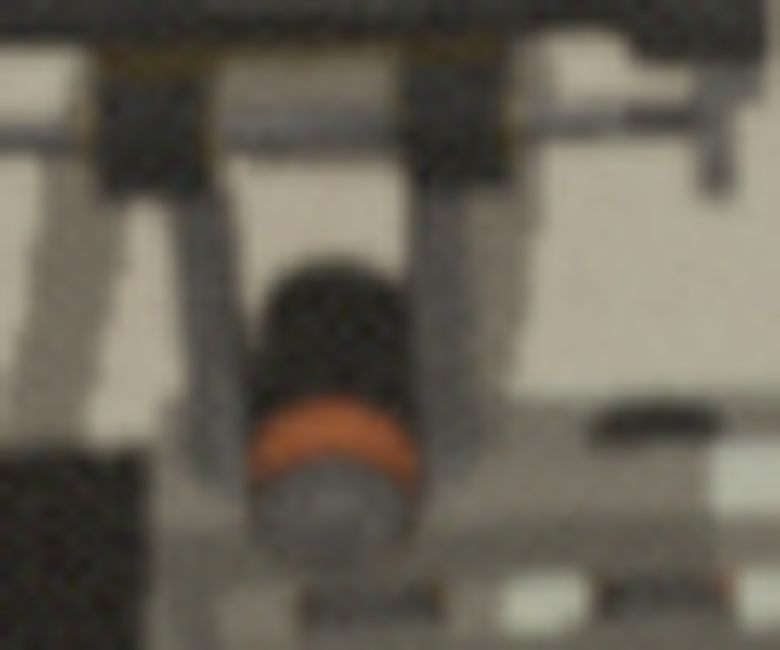

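```bash
python3 - <<'E'
from h import *
print(atz('scene',(285.1,209.1),.1662))
E
```

```text
[0.56032513 0.0236832  0.1662    ]
```

```bash
cat >> h.py <<'E'
G=[.517,-.202,.04]; XC=.0285
def cellpose(bay,fx,fz,th,back=.034,drop=.0145):
    """TCP pose for flat-end centre at charger x = XC+fx, height fz, button raised th deg"""
    t=np.radians(th); a=np.array([np.cos(t),np.sin(t)]); u=np.array([-np.sin(t),np.cos(t)])
    P=np.array([XC+fx,fz])+back*a-drop*u
    W=fr(*G,[(P[0],-.09+.06*bay,P[1])])[0]
    R=down(G[2]-np.pi/2)*Ro.from_euler('x',th,degrees=True)
    return W,R
def cplan(*a,**k):
    W,R=cellpose(*a,**k); print('goal',np.round(W,4)); plan(W,R)
E
python3 - <<'E'
from h import *
cplan(3,-.048,.11,25)
cplan(3,-.048,.055,25)
E
```

```text
goal [ 0.5308 -0.1114  0.1112]
t 13.25 tcp [0.5383 0.0243 0.1517] rpy [-3.139e+00 -1.000e-03 -1.534e+00] w 0.342 F [-0.6  0.5 -2.2]
shift [0.1352, 0.0126, 0.0407] turn [24.83, -0.11, -0.15]
goal [ 0.5308 -0.1114  0.0562]
t 13.25 tcp [0.5383 0.0243 0.1517] rpy [-3.139e+00 -1.000e-03 -1.534e+00] w 0.342 F [-0.6  0.5 -2.2]
shift [0.1352, 0.0127, 0.0957] turn [24.83, -0.11, -0.15]
```

>>> {"op": "play_rows", "data": {
  "rows": [
    [[0.03,0.003,0],[4,0,0],0.2],
    [[0.07,0.006,0],[10,0,0],0.2],
    [[0.11,0.01,0.01],[16,0,0],0.2],
    [[0.135,0.0125,0.025],[22,0,0],0.2],
    [[0.135,0.0125,0.04],[24.8,0,0],0.2]
  ]
}}

```text
time_s: 13.88
tcp_pos: [0.5279, -0.1121, 0.1076]
tool_rot: [-2.71, 0.001, -1.537]
wrist_force: [0.1, 0.7, -3.2]
gripper_width: 0.345
```

```bash
python3 - <<'E'
from h import *
cplan(3,-.048,.09,25)
snap("scene","d4",(170,110,310,270),4.5)
snap("top","d5",(360,220,460,320),6)
E
```

```text
goal [ 0.5308 -0.1114  0.0912]
t 13.88 tcp [ 0.5279 -0.1121  0.1076] rpy [-2.710e+00  1.000e-03 -1.537e+00] w 0.345 F [ 0.1  0.7 -3.2]
shift [-0.0007, 0.0042, 0.0161] turn [0.25, -0.12, -0.36]
```

View pics/d4.png

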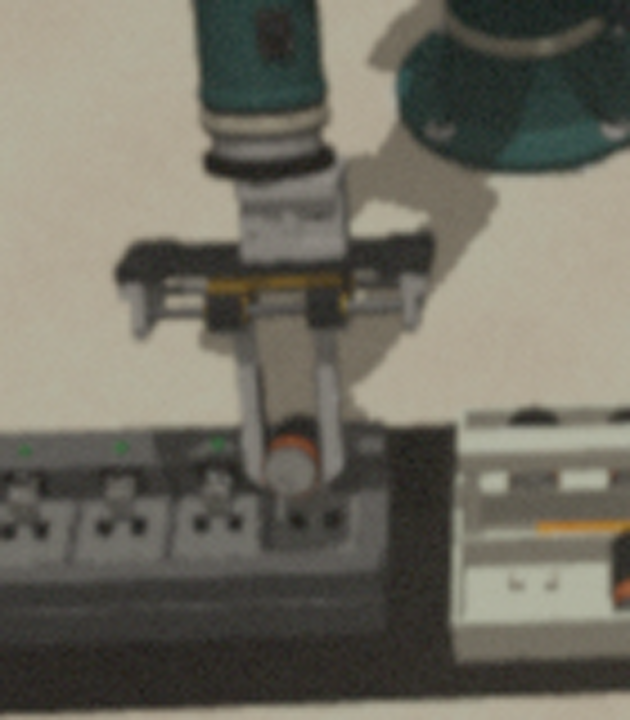

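View pics/d5.png

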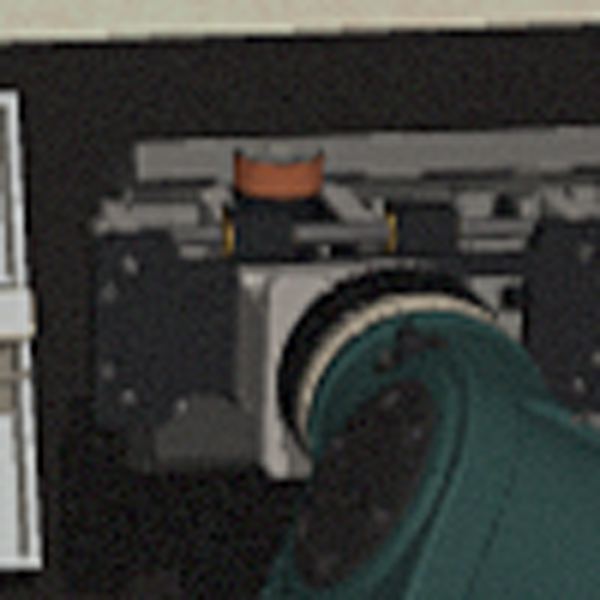

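```bash
python3 - <<'E'
from h import *
p=np.array([0.5279,-0.1121,0.1076]);R=Ro.from_euler('xyz',[-2.71,.001,-1.537])
a=R.apply([0,-1,0]);u=-R.apply([0,0,1]);print(a,u)
for f in(.019,.022,.025,.028):
    M=p+.0145*u
    E=M+f*a
    print(f,'face ctr',proj('scene',[E]),'rim top',proj('top',[E+.0165*u]),'rim top sc',proj('scene',[E+.0165*u]))
E
```

```text
[0.90779612 0.0302733  0.41831773] [-0.41804837 -0.0150427   0.90830021]
0.019 face ctr [[234.76596436 214.17273624]] rim top [[408.85118935 247.29233622]] rim top sc [[234.24448197 208.23222933]]
0.022 face ctr [[234.63263331 214.55906051]] rim top [[408.89376587 245.99301882]] rim top sc [[234.10960991 208.60901147]]
0.025 face ctr [[234.49880216 214.94683383]] rim top [[408.93640218 244.6918767 ]] rim top sc [[233.97422984 208.98721281]]
0.028 face ctr [[234.36446808 215.33606435]] rim top [[408.97909842 243.38890602]] rim top sc [[233.83833888 209.3668414 ]]
```

```bash
python3 - <<'E'
from h import *
for z in(.034,.044): 
  X=fr(.517,-.202,.04,[(x,y,z) for x in(-.02,.015) for y in (-.09,-.03,.03,.09)])
  print(z,np.round((proj('top',X)-(369.5,224.5))*4.4),np.round((proj('scene',X)-(119.5,189.5))*5))
snap("top","e1",(370,225,470,325),6);snap("top","e2",(440,225,540,325),6)
snap("scene","e3",(140,195,260,265),6.5)
E
```

```text
0.034 [[460. 188.]
 [352. 192.]
 [243. 195.]
 [135. 199.]
 [454. 125.]
 [346. 129.]
 [239. 132.]
 [131. 136.]] [[282. 199.]
 [389. 195.]
 [496. 191.]
 [604. 187.]
 [273. 244.]
 [382. 240.]
 [491. 236.]
 [600. 232.]]
0.044 [[466. 186.]
 [357. 190.]
 [248. 193.]
 [138. 197.]
 [460. 123.]
 [352. 126.]
 [243. 130.]
 [134. 133.]] [[278. 186.]
 [386. 182.]
 [494. 178.]
 [602. 174.]
 [269. 232.]
 [379. 228.]
 [488. 224.]
 [598. 220.]]
```

View pics/e2.png

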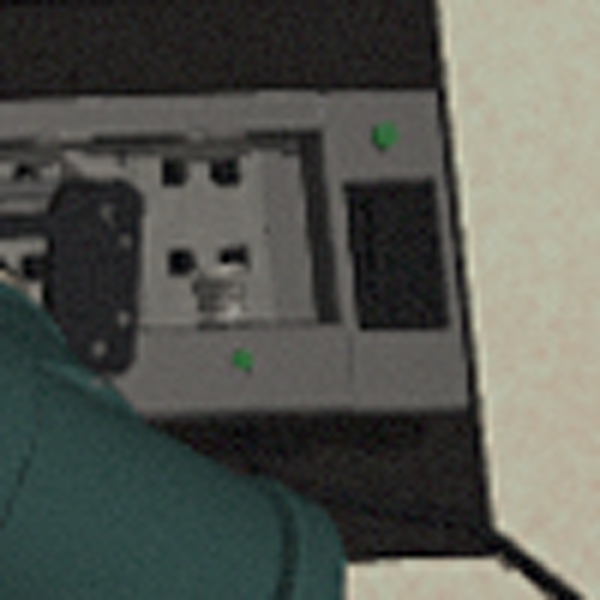

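View pics/e3.png

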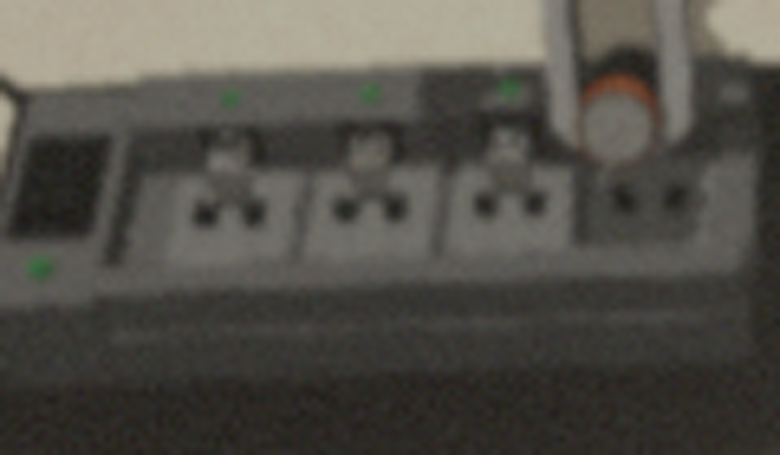

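```bash
sed -i 's/^G=\[.*/G=[.517,-.2038,.04]; XC=.0285/; s/back=.034/back=.036/' h.py; python3 - <<'E'
from h import *
cplan(3,-.047,.056,25)
E
```

```text
goal [ 0.5336 -0.1131  0.0581]
t 14.12 tcp [ 0.5308 -0.1108  0.1113] rpy [-2.707e+00 -1.000e-03 -1.533e+00] w 0.343 F [-0.4  0.3 -1.1]
shift [0.0023, 0.0199, 0.0494] turn [0.12, -0.1, -0.12]
```

>>> {"op": "play_rows", "data": {
  "rows": [
    [[0.002,0.002,0.005],[0,0,0],0.2],
    [[0.002,0.008,0.02],[0,0,0],0.2],
    [[0.002,0.014,0.034],[0,0,0],0.2],
    [[0.002,0.018,0.044],[0,0,0],0.2],
    [[0.002,0.018,0.044],[0,0,0],0.2]
  ]
}}

```text
time_s: 14.75
tcp_pos: [0.5321, -0.1122, 0.0618]
tool_rot: [-2.71, 0.001, -1.533]
wrist_force: [-1.4, 1.2, -0.7]
gripper_width: 0.342
```

```bash
python3 - <<'E'
from h import *
cplan(3,-.047,.056,25)
snap("scene","f1",(190,160,270,260),7)
snap("top","f2",(370,225,470,325),6)
E
```

```text
goal [ 0.5336 -0.1131  0.0581]
t 14.75 tcp [ 0.5321 -0.1122  0.0618] rpy [-2.710e+00  1.000e-03 -1.533e+00] w 0.342 F [-1.4  1.2 -0.7]
shift [0.001, 0.0001, 0.004] turn [0.29, -0.01, -0.15]
```

View pics/f1.png

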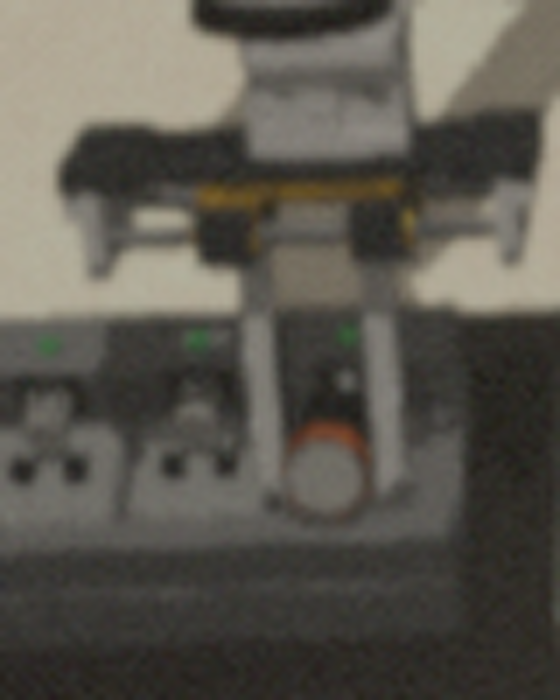

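View pics/f2.png

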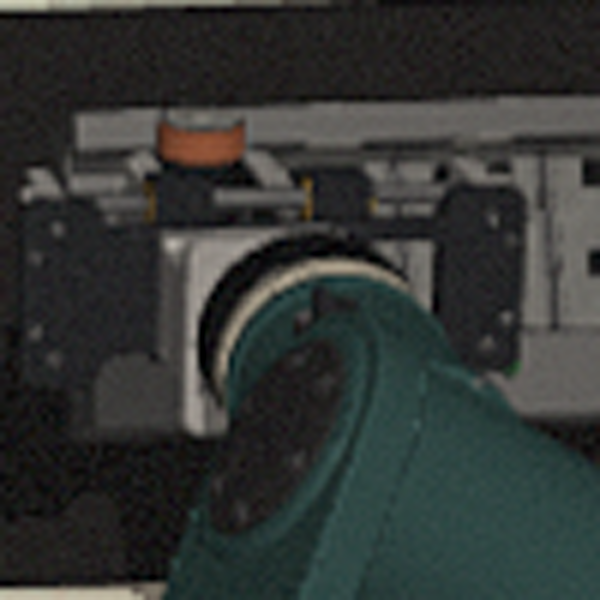

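```bash
python3 - <<'E'
from h import *
s,p,R=state();print(p)
p=np.array([.5321,-.1122,.0618]);R=Ro.from_euler('xyz',[-2.71,.001,-1.533])
a=R.apply([0,-1,0]);u=-R.apply([0,0,1]);E=p+.0145*u+.022*a
print('cell pred scene crop',(proj('scene',[E])-(189.5,159.5))*7,'top',(proj('top',[E+.0165*u])-(369.5,224.5))*6,E)
X=fr(*G,[(-.063,y,.066) for y in(-.03,.03,.09)]+[(.0,y,.036) for y in(.03,.09)])
print((proj('scene',X)-(189.5,159.5))*7,(proj('top',X)-(369.5,224.5))*6)
E
```

```text
[ 0.53324676 -0.11280463  0.06384406]
cell pred scene crop [[329.3950127  478.63267789]] top [[211.22496253 135.69822232]] [ 0.54600791 -0.11169647  0.08417334]
[[ 48.41238386 350.27960532]
 [198.11114848 344.94328115]
 [347.63654271 339.61313713]
 [195.46998417 509.75015134]
 [347.01069198 504.25150349]] [[516.94505512 362.4324139 ]
 [364.43296538 367.63094037]
 [211.60956011 372.84007834]
 [333.85922977 216.5107531 ]
 [186.13142099 221.39611065]]
```

```bash
python3 - <<'E'
from h import *
cplan(3,-.047,.056,25)
cplan(3,-.062,.056,25)
E
```

```text
goal [ 0.5336 -0.1131  0.0581]
t 14.85 tcp [ 0.5332 -0.1128  0.0638] rpy [-2.707e+00 -1.000e-03 -1.534e+00] w 0.340 F [ 0.2 -0.3 -0.9]
shift [0.0003, 0.0021, 0.0054] turn [0.11, -0.1, -0.13]
goal [ 0.5187 -0.1137  0.0581]
t 14.85 tcp [ 0.5332 -0.1128  0.0638] rpy [-2.707e+00 -1.000e-03 -1.534e+00] w 0.340 F [ 0.2 -0.3 -0.9]
shift [0.0003, 0.0157, -0.0009] turn [0.11, -0.1, -0.13]
```

>>> {"op": "play_rows", "data": {
  "rows": [
    [[0,0.001,0.003],[0,0,0],0.2],
    [[0,0.002,0.005],[0,0,0],0.2],
    [[0,0.005,0.004],[0,0,0],0.2],
    [[0,0.008,0.003],[0,0,0],0.2],
    [[0,0.008,0.003],[0,0,0],0.2]
  ]
}}

```text
time_s: 15.48
tcp_pos: [0.5274, -0.1131, 0.0581]
tool_rot: [-2.706, -0.001, -1.534]
wrist_force: [0.0, 0.6, -1.4]
gripper_width: 0.341
```

```bash
python3 - <<'E'
from h import *
cplan(3,-.062,.056,25)
E
```

```text
goal [ 0.5187 -0.1137  0.0581]
t 15.47 tcp [ 0.5274 -0.1131  0.0581] rpy [-2.706e+00 -1.000e-03 -1.534e+00] w 0.341 F [ 0.   0.6 -1.4]
shift [0.0002, 0.008, -0.0036] turn [0.05, -0.12, -0.14]
```

>>> {"op": "play_rows", "data": {
  "rows": [
    [[0,0.003,-0.0015],[0,0,0],0.2],
    [[0,0.006,-0.003],[0,0,0],0.2],
    [[0,0.008,-0.0036],[0,0,0],0.2],
    [[0,0.008,-0.0036],[0,0,0],0.2]
  ]
}}

```text
time_s: 15.98
tcp_pos: [0.5194, -0.1136, 0.0589]
tool_rot: [-2.704, -0.001, -1.534]
wrist_force: [5.8, 0.9, -1.0]
gripper_width: 0.34
```

```bash
python3 - <<'E'
from h import *
cplan(3,-.068,.056,25)
snap("scene","f3",(190,160,270,260),7)
snap("top","f4",(370,225,470,325),6)
E
```

```text
goal [ 0.5127 -0.1139  0.0581]
t 15.97 tcp [ 0.5194 -0.1136  0.0589] rpy [-2.704e+00 -1.000e-03 -1.534e+00] w 0.340 F [ 5.8  0.9 -1. ]
shift [0.0, 0.0064, -0.0021] turn [-0.08, -0.15, -0.15]
```

View pics/f3.png

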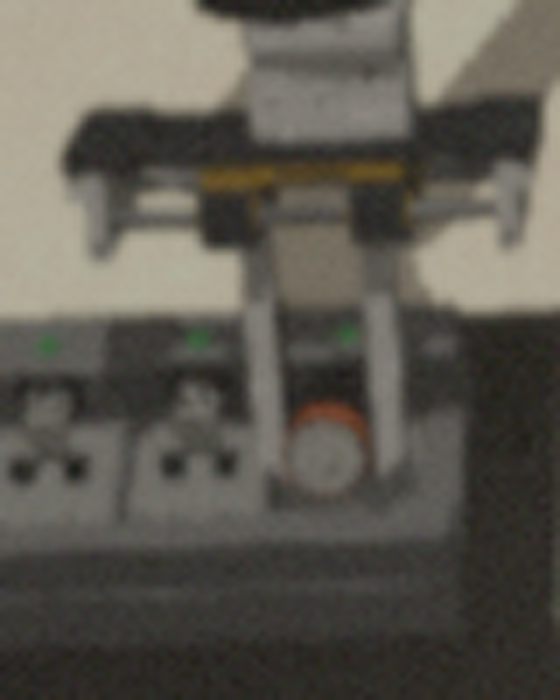

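View pics/f4.png

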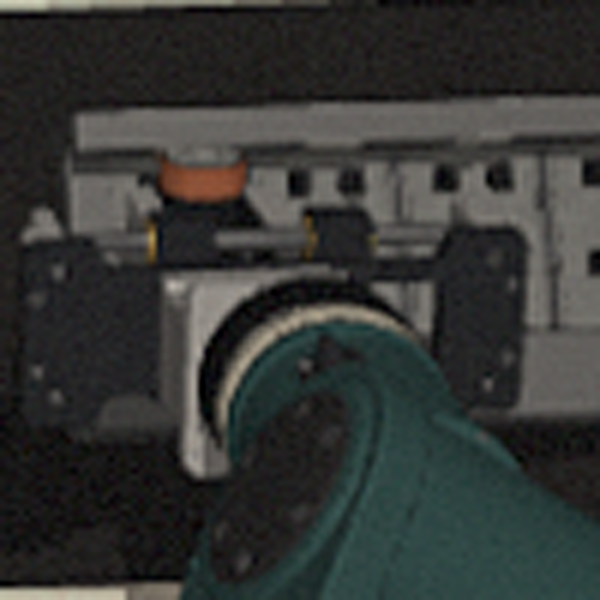

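>>> {"op": "play_rows", "data": {
  "rows": [
    [[0,0.002,-0.001],[0,0,0],0.2],
    [[0,0.004,-0.0015],[0,0,0],0.2],
    [[0,0.006,-0.002],[0,0,0],0.2],
    [[0,0.006,-0.002],[0,0,0],0.2]
  ]
}}

```text
time_s: 16.58
tcp_pos: [0.5143, -0.1139, 0.0592]
tool_rot: [-2.701, -0.001, -1.535]
wrist_force: [6.7, 0.9, -0.6]
gripper_width: 0.34
```

```bash
python3 - <<'E'
from h import *
for th in (20,15,10,5,0):cplan(3,-.0675,.055+th*.00004,th)
E
```

```text
goal [ 0.5132 -0.1139  0.0545]
t 16.57 tcp [ 0.5143 -0.1139  0.0592] rpy [-2.701e+00 -1.000e-03 -1.535e+00] w 0.340 F [ 6.7  0.9 -0.6]
shift [-0.0001, 0.003, 0.0038] turn [-5.24, -0.16, -0.17]
goal [ 0.5129 -0.1139  0.0509]
t 16.57 tcp [ 0.5143 -0.1139  0.0592] rpy [-2.701e+00 -1.000e-03 -1.535e+00] w 0.340 F [ 6.7  0.9 -0.6]
shift [-0.0001, 0.0047, 0.0069] turn [-10.24, -0.15, -0.17]
goal [ 0.5124 -0.1139  0.0474]
t 16.57 tcp [ 0.5143 -0.1139  0.0592] rpy [-2.701e+00 -1.000e-03 -1.535e+00] w 0.340 F [ 6.7  0.9 -0.6]
shift [-0.0001, 0.0068, 0.0099] turn [-15.24, -0.15, -0.18]
goal [ 0.5115 -0.1139  0.0439]
t 16.57 tcp [ 0.5143 -0.1139  0.0592] rpy [-2.701e+00 -1.000e-03 -1.535e+00] w 0.340 F [ 6.7  0.9 -0.6]
shift [-0.0001, 0.009, 0.0126] turn [-20.24, -0.14, -0.19]
goal [ 0.5104 -0.114   0.0405]
t 16.57 tcp [ 0.5143 -0.1139  0.0592] rpy [-2.701e+00 -1.000e-03 -1.535e+00] w 0.340 F [ 6.7  0.9 -0.6]
shift [-0.0001, 0.0115, 0.0152] turn [-25.24, -0.13, -0.19]
```

>>> {"op": "play_rows", "data": {
  "rows": [
    [[0,0.003,0.004],[-5,0,0],0.2],
    [[0,0.005,0.007],[-10,0,0],0.2],
    [[0,0.007,0.01],[-15,0,0],0.2],
    [[0,0.009,0.0125],[-20,0,0],0.2],
    [[0,0.009,0.0125],[-20,0,0],0.2]
  ]
}}

```text
time_s: 17.2
tcp_pos: [0.5146, -0.114, 0.0453]
tool_rot: [-3.046, -0.002, -1.533]
wrist_force: [6.0, 2.0, 2.6]
gripper_width: 0.343
```

```bash
python3 - <<'E'
from h import *
cplan(3,-.0675,.054,0)
snap("scene","f5",(190,160,270,260),7)
snap("top","f6",(370,225,470,325),6)
E
```

```text
goal [ 0.5104 -0.114   0.0395]
t 17.20 tcp [ 0.5146 -0.114   0.0453] rpy [-3.046e+00 -2.000e-03 -1.533e+00] w 0.343 F [6.  2.  2.6]
shift [-0.0002, 0.0047, 0.0054] turn [-5.45, -0.13, -0.15]
```

View pics/f5.png

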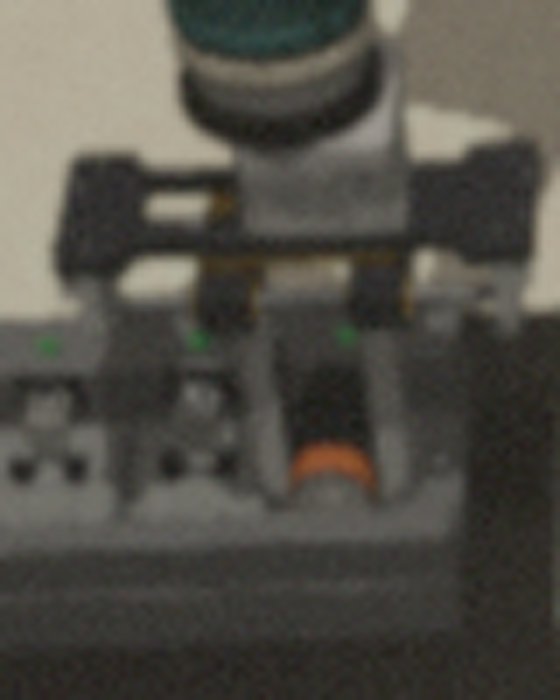

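View pics/f6.png

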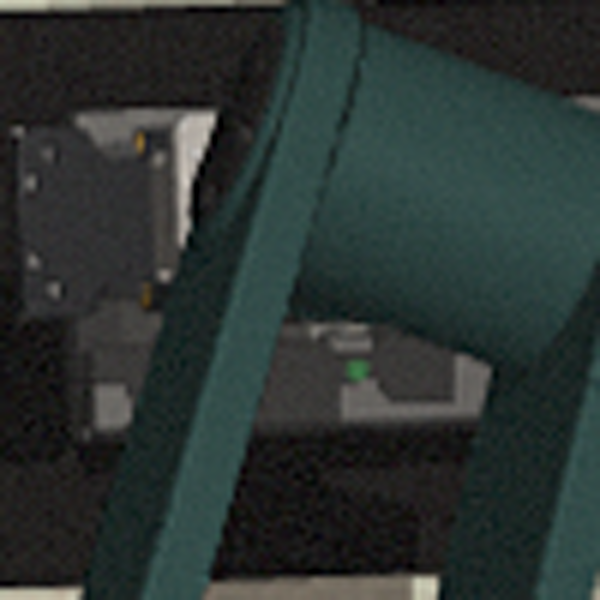

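>>> {"op": "play_rows", "data": {
  "rows": [
    [[0,0.004,0],[0,0,0],0.2],
    [[0,0.005,0.002],[-2,0,0],0.2],
    [[0,0.005,0.004],[-4,0,0],0.2],
    [[0,0.005,0.0055],[-5.5,0,0],0.2],
    [[0,0.005,0.0055],[-5.5,0,0],0.2]
  ]
}}

```text
time_s: 17.92
tcp_pos: [0.5123, -0.1145, 0.0413]
tool_rot: [-3.137, -0.003, -1.533]
wrist_force: [4.2, 1.8, 5.3]
gripper_width: 0.343
```

```bash
python3 - <<'E'
from h import *
cplan(3,-.0675,.054,0)
snap("scene","f7",(190,160,270,260),7)
E
```

```text
goal [ 0.5104 -0.114   0.0395]
t 17.93 tcp [ 0.5123 -0.1145  0.0413] rpy [-3.137e+00 -3.000e-03 -1.533e+00] w 0.343 F [4.2 1.8 5.3]
shift [-0.0006, 0.0018, 0.0018] turn [-0.28, -0.18, -0.15]
```

View pics/f7.png

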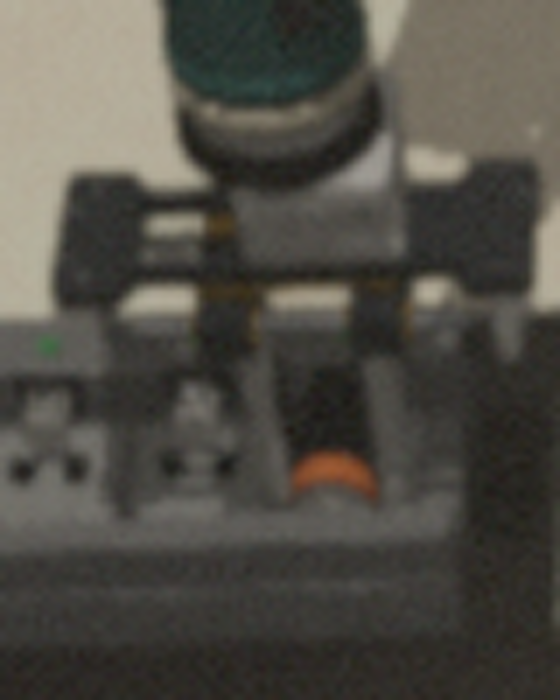

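>>> {"op": "play_rows", "data": {
  "rows": [
    [[0,0,0],[0,0,0],0.38],
    [[0,0,0],[0,0,0],0.42],
    [[0,0,0],[0,0,0],0.46],
    [[0,0,0],[0,0,0],0.46]
  ]
}}

```text
time_s: 18.48
tcp_pos: [0.5115, -0.1145, 0.0408]
tool_rot: [-3.138, -0.003, -1.534]
wrist_force: [-0.2, 0.8, 0.2]
gripper_width: 0.46
```

```bash
python3 - <<'E'
from h import *
cplan(3,-.0675,.054,0)
snap("scene","f8",(190,160,270,260),7)
E
```

```text
goal [ 0.5104 -0.114   0.0395]
t 18.48 tcp [ 0.5115 -0.1145  0.0408] rpy [-3.138e+00 -3.000e-03 -1.534e+00] w 0.460 F [-0.2  0.8  0.2]
shift [-0.0006, 0.0011, 0.0013] turn [-0.21, -0.17, -0.16]
```

View pics/f8.png

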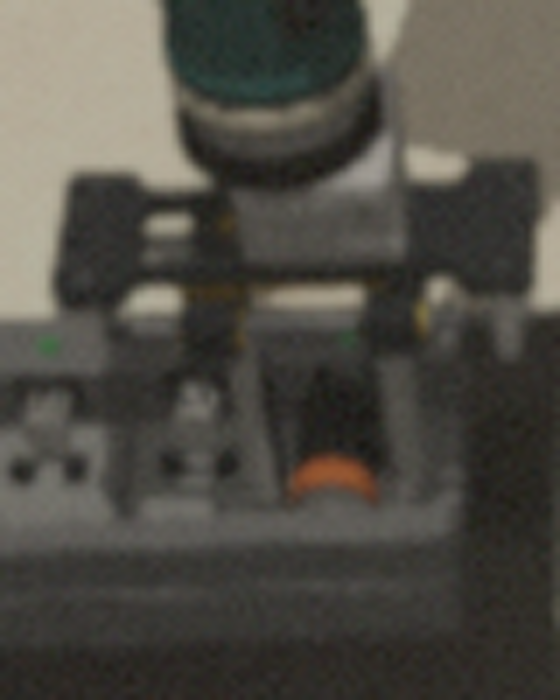

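>>> {"op": "play_rows", "data": {
  "rows": [
    [[0,0,-0.02],[0,0,0],0.46],
    [[0,0,-0.06],[0,0,0],0.46],
    [[0,0,-0.1],[0,0,0],0.53],
    [[-0.04,0,-0.11],[0,0,0],0.53],
    [[-0.1,0,-0.11],[0,0,0],0.53]
  ]
}}

```text
time_s: 19.15
tcp_pos: [0.5085, -0.0145, 0.1523]
tool_rot: [-3.134, -0.004, -1.537]
wrist_force: [0.7, 0.9, -0.9]
gripper_width: 0.532
```

```bash
python3 - <<'E'
from h import *
plan((.5325,.0885,.10),down(.035-np.pi/2))
E
```

```text
t 19.15 tcp [ 0.5085 -0.0145  0.1523] rpy [-3.134 -0.004 -1.537] w 0.532 F [ 0.7  0.9 -0.9]
shift [-0.1024, -0.0271, 0.0521] turn [-0.43, -0.23, -0.08]
```

>>> {"op": "play_rows", "data": {
  "rows": [
    [[-0.045,-0.012,0],[0,0,0],0.53],
    [[-0.09,-0.024,0.01],[0,0,0],0.53],
    [[-0.102,-0.027,0.03],[-0.4,-0.2,0],0.53],
    [[-0.102,-0.027,0.052],[-0.4,-0.2,0],0.53],
    [[-0.102,-0.027,0.052],[-0.4,-0.2,0],0.53]
  ]
}}

```text
time_s: 19.77
tcp_pos: [0.5303, 0.0872, 0.097]
tool_rot: [3.135, -0.001, -1.538]
wrist_force: [-0.8, -0.7, 0.3]
gripper_width: 0.536
```

```bash
python3 - <<'E'
from h import *
plan((.5325,.0885,.0125),down(.035-np.pi/2))
snap("top","h1",(370,225,470,325),6)
snap("scene","h2",(190,140,370,260),4.4)
E
```

```text
t 19.77 tcp [0.5303 0.0872 0.097 ] rpy [ 3.135e+00 -1.000e-03 -1.538e+00] w 0.536 F [-0.8 -0.7  0.3]
shift [-0.0013, -0.0028, 0.0844] turn [0.35, -0.07, -0.11]
```

View pics/h1.png

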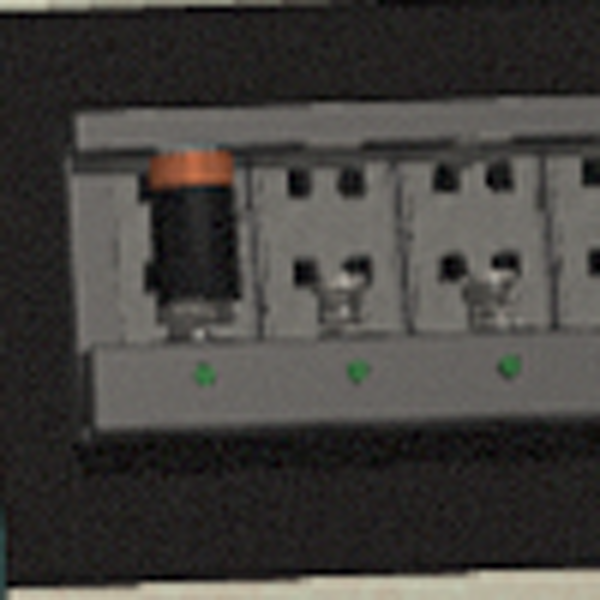

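View pics/h2.png

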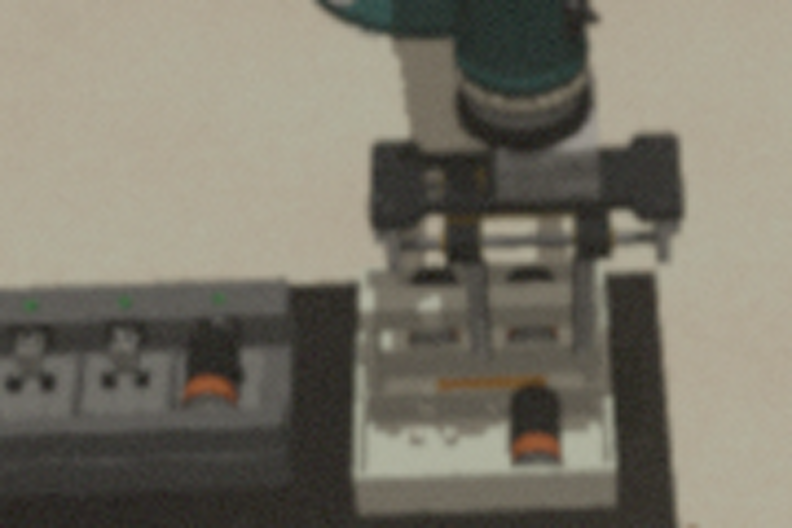

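Bay 3's cell lies between the spring and contact: in the top crop its body runs from row 150 to 305, the full 58 mm length. Next cell: descend.

>>> {"op": "play_rows", "data": {
  "rows": [
    [[-0.001,-0.003,0.02],[0,0,0],0.53],
    [[-0.001,-0.003,0.045],[0,0,0],0.53],
    [[-0.001,-0.003,0.068],[0,0,0],0.53],
    [[-0.001,-0.003,0.082],[0,0,0],0.53],
    [[-0.001,-0.003,0.0845],[0,0,0],0.53]
  ]
}}

```text
time_s: 20.5
tcp_pos: [0.5351, 0.0878, 0.0151]
tool_rot: [3.141, -0.001, -1.539]
wrist_force: [0.2, -0.7, -0.2]
gripper_width: 0.53
```

>>> {"op": "play_rows", "data": {
  "rows": [
    [[0,0,0],[0,0,0],0.53]
  ]
}}

```text
time_s: 20.62
tcp_pos: [0.5358, 0.0877, 0.0161]
tool_rot: [-3.141, -0.001, -1.539]
wrist_force: [0.1, -0.0, 0.9]
gripper_width: 0.526
```

```bash
python3 - <<'E'
from h import *
plan((.5325,.0885,.0125),down(.035-np.pi/2))
E
```

```text
t 20.62 tcp [0.5358 0.0877 0.0161] rpy [-3.141e+00 -1.000e-03 -1.539e+00] w 0.526 F [ 0.1 -0.   0.9]
shift [-0.0009, 0.0033, 0.0036] turn [-0.03, -0.05, -0.19]
```

>>> {"op": "play_rows", "data": {
  "rows": [
    [[-0.001,0.0035,0.0035],[0,0,0],0.53],
    [[-0.001,0.0035,0.0035],[0,0,0],0.45],
    [[-0.001,0.0035,0.0035],[0,0,0],0.38],
    [[-0.001,0.0035,0.0035],[0,0,0],0.2],
    [[-0.001,0.0035,0.0035],[0,0,0],0.2]
  ]
}}

```text
time_s: 21.25
tcp_pos: [0.5324, 0.0882, 0.0129]
tool_rot: [-3.141, -0.002, -1.539]
wrist_force: [-1.2, -1.9, 1.5]
gripper_width: 0.342
```

>>> {"op": "play_rows", "data": {
  "rows": [
    [[0,0,0],[0,0,0],0.2],
    [[0,0,0],[0,0,0],0.2]
  ]
}}

```text
time_s: 21.5
tcp_pos: [0.5324, 0.0881, 0.0129]
tool_rot: [-3.141, -0.002, -1.539]
wrist_force: [-1.2, -1.2, 0.2]
gripper_width: 0.342
```

>>> {"op": "play_rows", "data": {
  "rows": [
    [[0,0,-0.02],[0,0,0],0.2],
    [[0,0,-0.06],[0,0,0],0.2],
    [[0,0,-0.1],[0,0,0],0.2],
    [[0,0,-0.13],[0,0,0],0.2],
    [[0,0,-0.13],[0,0,0],0.2]
  ]
}}

```text
time_s: 22.12
tcp_pos: [0.534, 0.0888, 0.1454]
tool_rot: [-3.135, -0.001, -1.539]
wrist_force: [-0.2, -0.3, -1.7]
gripper_width: 0.342
```

```bash
python3 - <<'E'
from h import *
s,p,R=state()
snap("scene","i1",(250,120,350,240),6)
a=R.apply([0,-1,0]);u=-R.apply([0,0,1])
for f in(.018,.022,.026,.03):
    E=p+.0145*u+f*a; print(f,(proj('scene',[E])-(249.5,119.5))*6)
cplan(2,-.047,.10,25)
E
```

```text
0.018 [[368.87793336 533.14568686]]
0.022 [[369.05205158 539.59918402]]
0.026 [[369.22683233 546.07723707]]
0.03 [[369.40227941 552.57998644]]
goal [ 0.536  -0.173   0.1021]
t 22.18 tcp [0.5326 0.0887 0.143 ] rpy [-3.140e+00 -1.000e-03 -1.539e+00] w 0.342 F [ 0.4 -0.4 -1.6]
shift [0.2616, 0.005, 0.0412] turn [24.88, -0.17, -0.45]
```

View pics/i1.png

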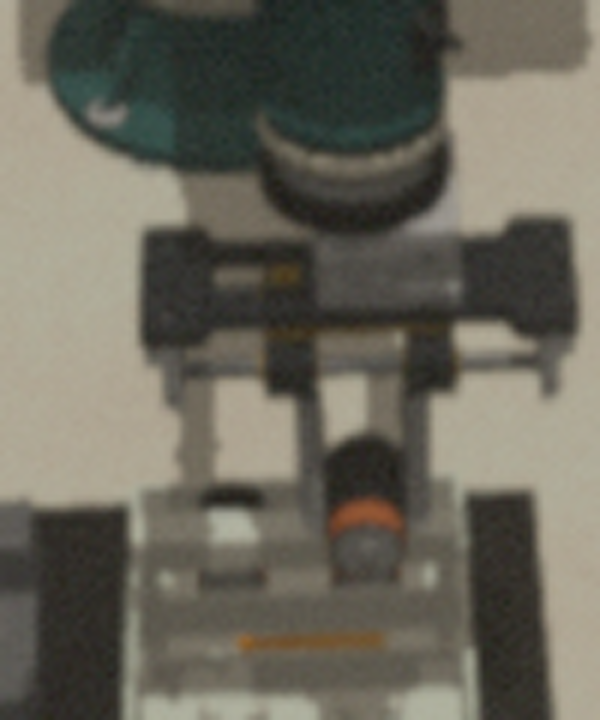

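```bash
sed -i 's/XC=.0285/XC=.0245/; s/back=.036/back=.031/' h.py; python3 - <<'E'
from h import *
cplan(2,-.046,.10,25)
E
```

```text
goal [ 0.5285 -0.1733  0.1   ]
t 22.18 tcp [0.5326 0.0887 0.143 ] rpy [-3.140e+00 -1.000e-03 -1.539e+00] w 0.342 F [ 0.4 -0.4 -1.6]
shift [0.2617, 0.0125, 0.0433] turn [24.88, -0.17, -0.45]
```

>>> {"op": "play_rows", "data": {
  "rows": [
    [[0.03,0.001,0],[2,0,0],0.2],
    [[0.08,0.004,0],[8,0,0],0.2],
    [[0.135,0.006,0],[14,0,0],0.2],
    [[0.19,0.009,0.01],[20,0,0],0.2],
    [[0.24,0.0125,0.025],[24.9,0,-0.4],0.2]
  ]
}}

```text
time_s: 22.8
tcp_pos: [0.5262, -0.1525, 0.1156]
tool_rot: [-2.704, -0.002, -1.533]
wrist_force: [0.1, 0.8, -1.9]
gripper_width: 0.346
```

```bash
python3 - <<'E'
from h import *
cplan(2,-.046,.075,25)
E
```

```text
goal [ 0.5285 -0.1733  0.075 ]
t 22.80 tcp [ 0.5262 -0.1525  0.1156] rpy [-2.704e+00 -2.000e-03 -1.533e+00] w 0.346 F [ 0.1  0.8 -1.9]
shift [0.0208, 0.0158, 0.0375] turn [-0.04, -0.14, -0.05]
```

>>> {"op": "play_rows", "data": {
  "rows": [
    [[0.012,0,0],[0,0,0],0.2],
    [[0.021,0.003,0.008],[0,0,0],0.2],
    [[0.021,0.01,0.022],[0,0,0],0.2],
    [[0.021,0.016,0.0375],[0,0,0],0.2],
    [[0.021,0.016,0.0375],[0,0,0],0.2]
  ]
}}

```text
time_s: 23.42
tcp_pos: [0.5274, -0.1713, 0.072]
tool_rot: [-2.709, 0.001, -1.53]
wrist_force: [-0.6, -0.6, -2.1]
gripper_width: 0.342
```

```bash
python3 - <<'E'
from h import *
cplan(2,-.046,.056,25)
cplan(2,-.063,.056,25)
snap("scene","i2",(160,160,260,260),7)
snap("top","i3",(370,225,470,325),6)
E
```

```text
goal [ 0.5285 -0.1733  0.056 ]
t 23.43 tcp [ 0.5274 -0.1713  0.072 ] rpy [-2.709e+00  1.000e-03 -1.530e+00] w 0.342 F [-0.6 -0.6 -2.1]
shift [0.0021, 0.0057, 0.015] turn [0.2, 0.07, 0.0]
goal [ 0.5115 -0.174   0.056 ]
t 23.43 tcp [ 0.5274 -0.1713  0.072 ] rpy [-2.709e+00  1.000e-03 -1.530e+00] w 0.342 F [-0.6 -0.6 -2.1]
shift [0.0021, 0.0212, 0.0078] turn [0.2, 0.07, 0.0]
```

View pics/i2.png

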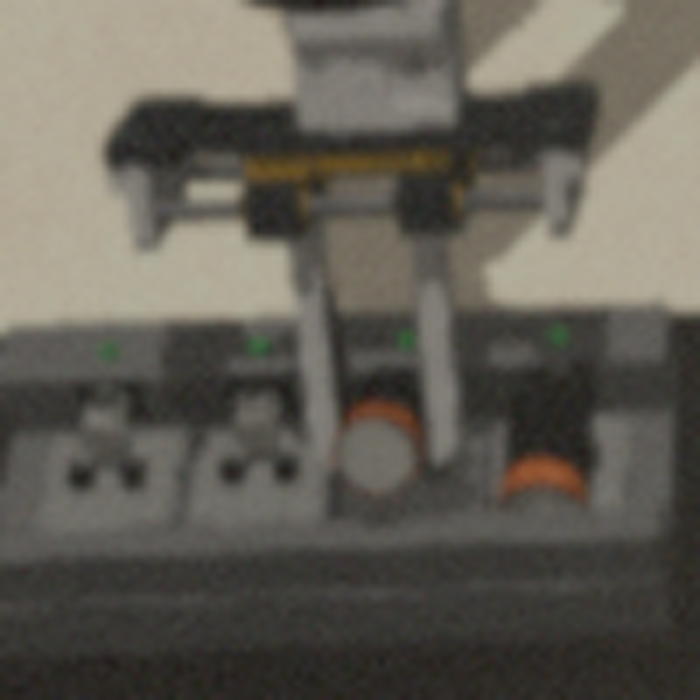

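View pics/i3.png

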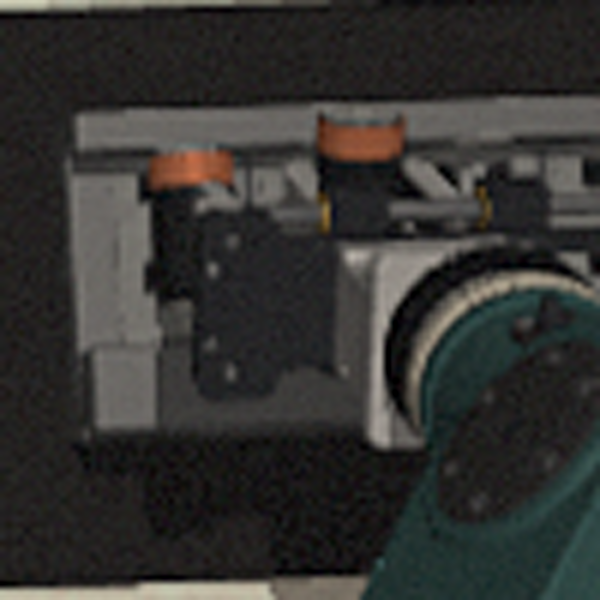

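>>> {"op": "play_rows", "data": {
  "rows": [
    [[0.001,0.003,0.008],[0,0,0],0.2],
    [[0.001,0.006,0.015],[0,0,0],0.2],
    [[0.001,0.01,0.013],[0,0,0],0.2],
    [[0.001,0.015,0.011],[0,0,0],0.2],
    [[0.001,0.015,0.011],[0,0,0],0.2]
  ]
}}

```text
time_s: 24.15
tcp_pos: [0.5203, -0.1742, 0.0592]
tool_rot: [-2.702, -0.002, -1.532]
wrist_force: [3.4, 0.9, -1.1]
gripper_width: 0.342
```

```bash
python3 - <<'E'
from h import *
cplan(2,-.066,.056,25)
E
```

```text
goal [ 0.5085 -0.1741  0.056 ]
t 24.15 tcp [ 0.5203 -0.1742  0.0592] rpy [-2.702e+00 -2.000e-03 -1.532e+00] w 0.342 F [ 3.4  0.9 -1.1]
shift [-0.0006, 0.012, -0.002] turn [-0.16, -0.13, -0.01]
```

>>> {"op": "play_rows", "data": {
  "rows": [
    [[0,0.004,-0.001],[0,0,0],0.2],
    [[0,0.008,-0.001],[0,0,0],0.2],
    [[0,0.011,-0.0015],[0,0,0],0.2],
    [[0,0.011,-0.0015],[0,0,0],0.2]
  ]
}}

```text
time_s: 24.65
tcp_pos: [0.5122, -0.1749, 0.0591]
tool_rot: [-2.695, -0.003, -1.533]
wrist_force: [5.4, 3.6, 3.5]
gripper_width: 0.343
```

```bash
python3 - <<'E'
from h import *
for th in (20,15,10,5,0):cplan(2,-.0655,.054+th*.00006,th)
E
```

```text
goal [ 0.5089 -0.1741  0.0522]
t 24.65 tcp [ 0.5122 -0.1749  0.0591] rpy [-2.695 -0.003 -1.533] w 0.343 F [5.4 3.6 3.5]
shift [-0.0009, 0.006, 0.0048] turn [-5.57, -0.19, -0.05]
goal [ 0.5085 -0.1741  0.0489]
t 24.65 tcp [ 0.5122 -0.1749  0.0591] rpy [-2.695 -0.003 -1.533] w 0.343 F [5.4 3.6 3.5]
shift [-0.0009, 0.0077, 0.0076] turn [-10.57, -0.18, -0.06]
goal [ 0.5079 -0.1741  0.0457]
t 24.65 tcp [ 0.5122 -0.1749  0.0591] rpy [-2.695 -0.003 -1.533] w 0.343 F [5.4 3.6 3.5]
shift [-0.001, 0.0097, 0.0102] turn [-15.57, -0.18, -0.07]
goal [ 0.507  -0.1742  0.0426]
t 24.65 tcp [ 0.5122 -0.1749  0.0591] rpy [-2.695 -0.003 -1.533] w 0.343 F [5.4 3.6 3.5]
shift [-0.001, 0.0119, 0.0126] turn [-20.57, -0.18, -0.08]
goal [ 0.5058 -0.1742  0.0395]
t 24.65 tcp [ 0.5122 -0.1749  0.0591] rpy [-2.695 -0.003 -1.533] w 0.343 F [5.4 3.6 3.5]
shift [-0.001, 0.0142, 0.0149] turn [-25.57, -0.18, -0.09]
```

>>> {"op": "play_rows", "data": {
  "rows": [
    [[-0.001,0.005,0.003],[-5,0,0],0.2],
    [[-0.002,0.0075,0.006],[-10,0,0],0.2],
    [[-0.002,0.0095,0.009],[-15,0,0],0.2],
    [[-0.002,0.012,0.012],[-20,0,0],0.2],
    [[-0.002,0.012,0.012],[-20,0,0],0.2]
  ]
}}

```text
time_s: 25.28
tcp_pos: [0.511, -0.1745, 0.0457]
tool_rot: [-3.037, -0.006, -1.532]
wrist_force: [6.2, -0.3, 2.2]
gripper_width: 0.342
```

```bash
python3 - <<'E'
from h import *
cplan(2,-.0655,.054,0)
snap("scene","i4",(160,160,260,260),7)
E
```

```text
goal [ 0.5058 -0.1742  0.0395]
t 25.27 tcp [ 0.511  -0.1745  0.0457] rpy [-3.037 -0.006 -1.532] w 0.342 F [ 6.2 -0.3  2.2]
shift [-0.0005, 0.0058, 0.0057] turn [-6.01, -0.37, -0.04]
```

View pics/i4.png

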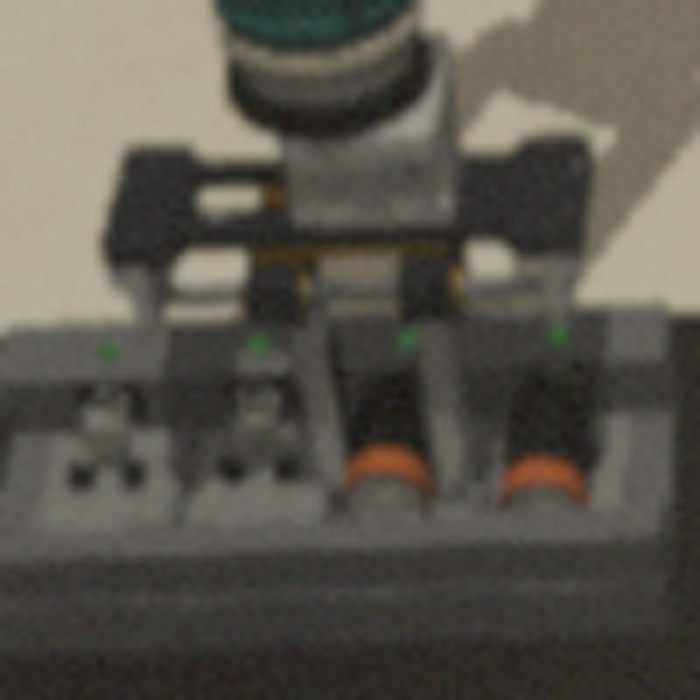

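Same force pattern as the first cell. I finish levelling.

>>> {"op": "play_rows", "data": {
  "rows": [
    [[0,0.004,0],[0,0,0],0.2],
    [[0,0.006,0.002],[-2,0,0],0.2],
    [[0,0.006,0.004],[-4,0,0],0.2],
    [[0,0.006,0.006],[-6,0,0],0.2],
    [[0,0.006,0.006],[-6,0,0],0.2]
  ]
}}

```text
time_s: 25.95
tcp_pos: [0.5091, -0.1752, 0.042]
tool_rot: [-3.133, -0.008, -1.532]
wrist_force: [5.1, 2.3, 4.9]
gripper_width: 0.343
```

>>> {"op": "play_rows", "data": {
  "rows": [
    [[0,0,0.001],[0,0,0],0.2],
    [[0,-0.001,0.001],[0,0,0],0.38],
    [[0,-0.001,0.001],[0,0,0],0.42],
    [[0,-0.001,0],[0,0,0],0.46],
    [[0,-0.001,0],[0,0,0],0.46]
  ]
}}

```text
time_s: 26.58
tcp_pos: [0.5098, -0.1753, 0.0419]
tool_rot: [-3.133, -0.008, -1.532]
wrist_force: [0.2, -0.5, 0.5]
gripper_width: 0.46
```

```bash
python3 - <<'E'
from h import *
cplan(2,-.061,.054,0)
snap("scene","i5",(160,160,260,260),7)
E
```

```text
goal [ 0.5103 -0.174   0.0395]
t 26.57 tcp [ 0.5098 -0.1753  0.0419] rpy [-3.133 -0.008 -1.532] w 0.460 F [ 0.2 -0.5  0.5]
shift [-0.0012, -0.0006, 0.0024] turn [-0.47, -0.46, -0.07]
```

View pics/i5.png

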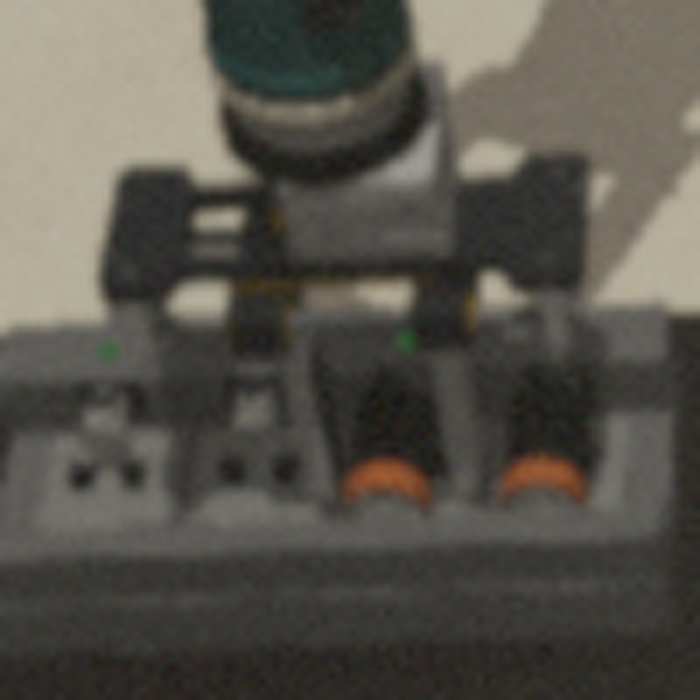

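>>> {"op": "play_rows", "data": {
  "rows": [
    [[0,0,-0.02],[0,0,0],0.46],
    [[0,0,-0.06],[0,0,0],0.46],
    [[0,0,-0.1],[0,0,0],0.53],
    [[-0.04,0.03,-0.12],[-0.5,-0.4,0],0.53],
    [[-0.09,0.06,-0.12],[-0.5,-0.4,0],0.53]
  ]
}}

```text
time_s: 27.25
tcp_pos: [0.4461, -0.0868, 0.1631]
tool_rot: [-3.138, -0.003, -1.534]
wrist_force: [0.1, 0.8, 0.6]
gripper_width: 0.531
```

```bash
python3 - <<'E'
from h import *
plan((.4225,.0207,.11),down(.033-np.pi/2))
E
```

```text
t 27.25 tcp [ 0.4461 -0.0868  0.1631] rpy [-3.138e+00 -3.000e-03 -1.534e+00] w 0.531 F [0.1 0.8 0.6]
shift [-0.1085, 0.0198, 0.0527] turn [-0.23, -0.15, 0.22]
```

>>> {"op": "play_rows", "data": {
  "rows": [
    [[-0.045,0.01,0],[0,0,0],0.53],
    [[-0.09,0.02,0.01],[0,0,0],0.53],
    [[-0.1085,0.02,0.03],[-0.2,-0.2,0.2],0.53],
    [[-0.1085,0.02,0.052],[-0.2,-0.2,0.2],0.53],
    [[-0.1085,0.02,0.052],[-0.2,-0.2,0.2],0.53]
  ]
}}

```text
time_s: 27.88
tcp_pos: [0.4207, 0.0211, 0.109]
tool_rot: [3.138, 0.001, -1.537]
wrist_force: [0.2, 0.1, -0.0]
gripper_width: 0.532
```

```bash
python3 - <<'E'
from h import *
plan((.4225,.0207,.0125),down(.033-np.pi/2))
snap("top","j1",(270,210,470,330),4)
snap("scene","j2",(240,120,370,260),5)
E
```

```text
t 27.88 tcp [0.4207 0.0211 0.109 ] rpy [ 3.138e+00  1.000e-03 -1.537e+00] w 0.532 F [ 0.2  0.1 -0. ]
shift [0.0006, -0.0021, 0.0965] turn [0.21, 0.07, 0.06]
```

View pics/j1.png

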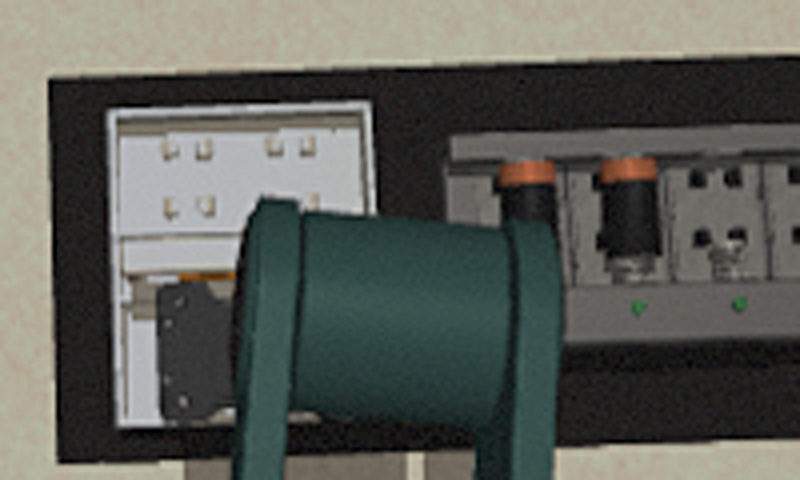

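View pics/j2.png

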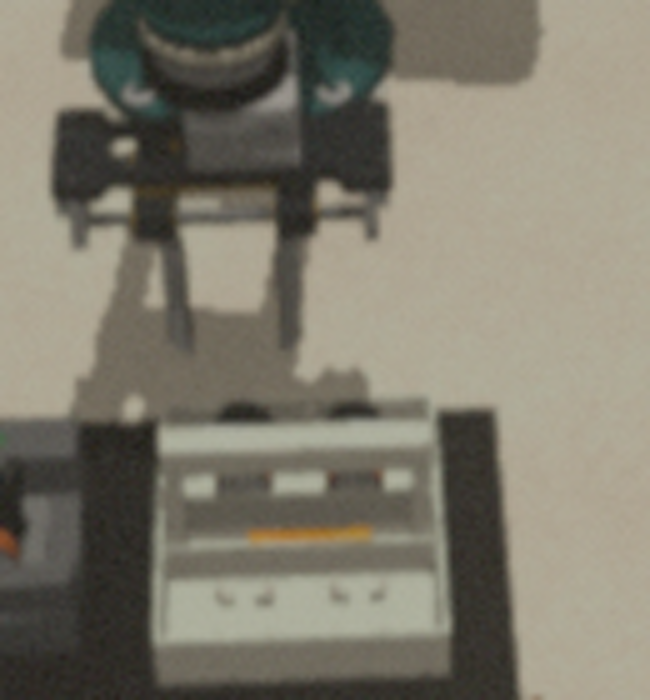

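Caddy unmoved (corner at px (296.5, 237), as before). I descend on the third cell.

>>> {"op": "play_rows", "data": {
  "rows": [
    [[0,-0.002,0.02],[0,0,0],0.53],
    [[0,-0.001,0.05],[0,0,0],0.53],
    [[0,0,0.08],[0,0,0],0.53],
    [[0,0,0.095],[0,0,0],0.53],
    [[0,0,0.097],[0,0,0],0.53]
  ]
}}

```text
time_s: 28.6
tcp_pos: [0.4226, 0.0204, 0.0142]
tool_rot: [-3.141, 0.001, -1.538]
wrist_force: [-0.1, 0.3, -0.6]
gripper_width: 0.533
```

```bash
python3 - <<'E'
from h import *
plan((.4225,.0207,.0125),down(.033-np.pi/2))
E
```

```text
t 28.60 tcp [0.4226 0.0204 0.0142] rpy [-3.141e+00  1.000e-03 -1.538e+00] w 0.533 F [-0.1  0.3 -0.6]
shift [-0.0003, 0.0001, 0.0017] turn [-0.01, 0.05, -0.02]
```

>>> {"op": "play_rows", "data": {
  "rows": [
    [[0,0,0.002],[0,0,0],0.53],
    [[0,0,0.002],[0,0,0],0.45],
    [[0,0,0.002],[0,0,0],0.38],
    [[0,0,0.002],[0,0,0],0.2],
    [[0,0,0.002],[0,0,0],0.2]
  ]
}}

```text
time_s: 29.22
tcp_pos: [0.4231, 0.0201, 0.0127]
tool_rot: [-3.14, 0.0, -1.538]
wrist_force: [-0.4, -1.6, 2.5]
gripper_width: 0.342
```

>>> {"op": "play_rows", "data": {
  "rows": [
    [[0,0,0],[0,0,0],0.2],
    [[0,0,0],[0,0,0],0.2]
  ]
}}

```text
time_s: 29.48
tcp_pos: [0.4231, 0.0201, 0.0128]
tool_rot: [-3.14, 0.0, -1.538]
wrist_force: [1.0, -0.7, 1.4]
gripper_width: 0.344
```

>>> {"op": "play_rows", "data": {
  "rows": [
    [[0,0,-0.02],[0,0,0],0.2],
    [[0,0,-0.06],[0,0,0],0.2],
    [[0,0,-0.1],[0,0,0],0.2],
    [[0,0,-0.14],[0,0,0],0.2],
    [[0,0,-0.14],[0,0,0],0.2]
  ]
}}

```text
time_s: 30.1
tcp_pos: [0.425, 0.0202, 0.1558]
tool_rot: [-3.133, -0.0, -1.538]
wrist_force: [-0.2, -0.1, -1.6]
gripper_width: 0.34
```

```bash
python3 - <<'E'
from h import *
s,p,R=state()
snap("scene","k1",(240,80,340,220),5)
a=R.apply([0,-1,0]);u=-R.apply([0,0,1])
for f in(.018,.022,.026,.03):
    E=p+.0145*u+f*a; print(f,(proj('scene',[E])-(239.5,79.5))*5)
cplan(1,-.046,.10,25)
E
```

```text
0.018 [[231.76247539 490.35406173]]
0.022 [[231.68004335 495.20312761]]
0.026 [[231.59731117 500.06984913]]
0.03 [[231.51427721 504.95432291]]
goal [ 0.5309 -0.2333  0.1   ]
t 30.15 tcp [0.4234 0.0202 0.1533] rpy [-3.138  0.    -1.538] w 0.340 F [-0.5 -0.8 -2.5]
shift [0.2569, -0.0989, 0.0536] turn [24.81, -0.08, -0.41]
```

View pics/k1.png

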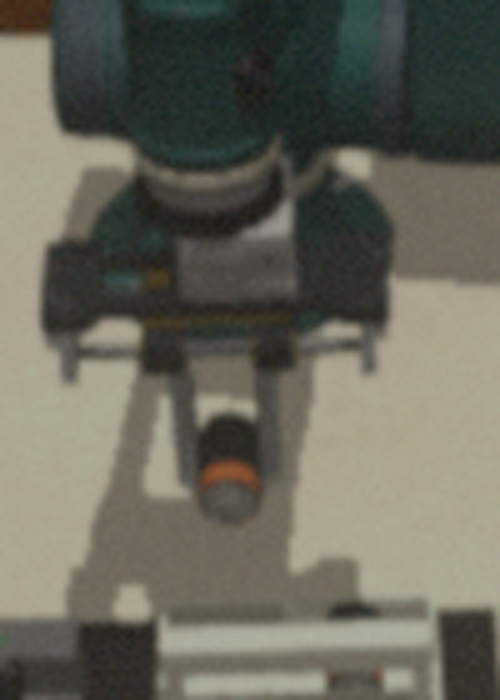

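>>> {"op": "play_rows", "data": {
  "rows": [
    [[0.03,-0.012,0],[2,0,0],0.2],
    [[0.08,-0.031,0],[8,0,0],0.2],
    [[0.135,-0.052,0],[14,0,0],0.2],
    [[0.19,-0.073,0.01],[20,0,0],0.2],
    [[0.24,-0.093,0.025],[24.9,0,-0.4],0.2]
  ]
}}

```text
time_s: 30.78
tcp_pos: [0.5235, -0.2177, 0.1259]
tool_rot: [-2.703, 0.0, -1.532]
wrist_force: [0.2, 1.6, -0.8]
gripper_width: 0.34
```

```bash
python3 - <<'E'
from h import *
cplan(1,-.046,.075,25)
E
```

```text
goal [ 0.5309 -0.2333  0.075 ]
t 30.77 tcp [ 0.5235 -0.2177  0.1259] rpy [-2.703  0.    -1.532] w 0.340 F [ 0.2  1.6 -0.8]
shift [0.0158, 0.0154, 0.049] turn [-0.13, -0.02, -0.09]
```

>>> {"op": "play_rows", "data": {
  "rows": [
    [[0.01,0,0],[0,0,0],0.2],
    [[0.016,0.003,0.01],[0,0,0],0.2],
    [[0.016,0.01,0.03],[0,0,0],0.2],
    [[0.016,0.0155,0.047],[0,0,0],0.2],
    [[0.016,0.0155,0.047],[0,0,0],0.2]
  ]
}}

```text
time_s: 31.4
tcp_pos: [0.5291, -0.2307, 0.0741]
tool_rot: [-2.707, 0.004, -1.53]
wrist_force: [-0.8, 0.5, -1.1]
gripper_width: 0.343
```

```bash
python3 - <<'E'
from h import *
cplan(1,-.046,.056,25)
cplan(1,-.055,.056,25)
snap("scene","k2",(140,160,260,260),6)
E
```

```text
goal [ 0.5309 -0.2333  0.056 ]
t 31.40 tcp [ 0.5291 -0.2307  0.0741] rpy [-2.707  0.004 -1.53 ] w 0.343 F [-0.8  0.5 -1.1]
shift [0.0027, 0.0061, 0.0172] turn [0.1, 0.23, -0.04]
goal [ 0.5219 -0.2336  0.056 ]
t 31.40 tcp [ 0.5291 -0.2307  0.0741] rpy [-2.707  0.004 -1.53 ] w 0.343 F [-0.8  0.5 -1.1]
shift [0.0027, 0.0142, 0.0134] turn [0.1, 0.23, -0.04]
```

View pics/k2.png

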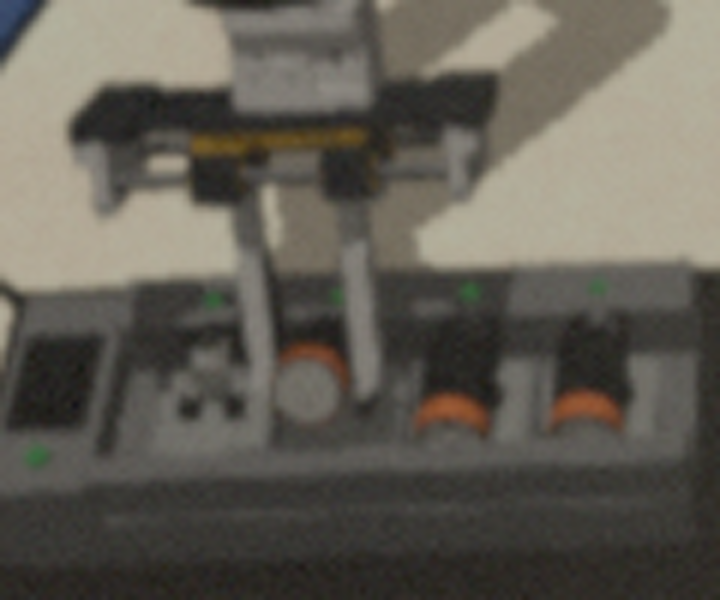

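>>> {"op": "play_rows", "data": {
  "rows": [
    [[0.002,0.003,0.009],[0,0,0],0.2],
    [[0.002,0.006,0.017],[0,0,0],0.2],
    [[0.002,0.01,0.015],[0,0,0],0.2],
    [[0.002,0.014,0.0135],[0,0,0],0.2],
    [[0.002,0.014,0.0135],[0,0,0],0.2]
  ]
}}

```text
time_s: 32.08
tcp_pos: [0.5234, -0.2341, 0.0585]
tool_rot: [-2.703, 0.002, -1.531]
wrist_force: [3.3, 1.2, -1.7]
gripper_width: 0.344
```

```bash
python3 - <<'E'
from h import *
cplan(1,-.065,.057,25)
E
```

```text
goal [ 0.5119 -0.234   0.057 ]
t 32.08 tcp [ 0.5234 -0.2341  0.0585] rpy [-2.703e+00  2.000e-03 -1.531e+00] w 0.344 F [ 3.3  1.2 -1.7]
shift [-0.0005, 0.0111, -0.0035] turn [-0.15, 0.08, -0.05]
```

>>> {"op": "play_rows", "data": {
  "rows": [
    [[0,0.004,-0.002],[0,0,0],0.2],
    [[-0.001,0.008,-0.003],[0,0,0],0.2],
    [[-0.001,0.012,-0.0035],[0,0,0],0.2],
    [[-0.001,0.012,-0.0035],[0,0,0],0.2]
  ]
}}

```text
time_s: 32.58
tcp_pos: [0.5133, -0.2348, 0.0594]
tool_rot: [-2.696, -0.001, -1.532]
wrist_force: [6.0, 1.0, 1.2]
gripper_width: 0.343
```

```bash
python3 - <<'E'
from h import *
for th in (20,15,10,5):cplan(1,-.066,.054+th*.00006,th)
E
```

```text
goal [ 0.5108 -0.2341  0.0522]
t 32.58 tcp [ 0.5133 -0.2348  0.0594] rpy [-2.696e+00 -1.000e-03 -1.532e+00] w 0.343 F [6.  1.  1.2]
shift [-0.0009, 0.0053, 0.0055] turn [-5.52, -0.1, -0.06]
goal [ 0.5104 -0.2341  0.0489]
t 32.58 tcp [ 0.5133 -0.2348  0.0594] rpy [-2.696e+00 -1.000e-03 -1.532e+00] w 0.343 F [6.  1.  1.2]
shift [-0.0009, 0.0071, 0.0083] turn [-10.52, -0.1, -0.07]
goal [ 0.5098 -0.2341  0.0457]
t 32.58 tcp [ 0.5133 -0.2348  0.0594] rpy [-2.696e+00 -1.000e-03 -1.532e+00] w 0.343 F [6.  1.  1.2]
shift [-0.0009, 0.009, 0.0109] turn [-15.52, -0.1, -0.07]
goal [ 0.5089 -0.2342  0.0426]
t 32.58 tcp [ 0.5133 -0.2348  0.0594] rpy [-2.696e+00 -1.000e-03 -1.532e+00] w 0.343 F [6.  1.  1.2]
shift [-0.0009, 0.0112, 0.0133] turn [-20.52, -0.1, -0.07]
```

>>> {"op": "play_rows", "data": {
  "rows": [
    [[-0.001,0.005,0.003],[-5,0,0],0.2],
    [[-0.001,0.0075,0.006],[-10,0,0],0.2],
    [[-0.001,0.0095,0.009],[-15,0,0],0.2],
    [[-0.001,0.012,0.012],[-20,0,0],0.2],
    [[-0.001,0.012,0.012],[-20,0,0],0.2]
  ]
}}

```text
time_s: 33.2
tcp_pos: [0.5122, -0.2352, 0.0465]
tool_rot: [-3.037, -0.005, -1.531]
wrist_force: [7.1, 0.7, 4.6]
gripper_width: 0.343
```

```bash
python3 - <<'E'
from h import *
cplan(1,-.0655,.054,0)
snap("scene","k3",(140,160,260,260),6)
E
```

```text
goal [ 0.5082 -0.2342  0.0395]
t 33.20 tcp [ 0.5122 -0.2352  0.0465] rpy [-3.037 -0.005 -1.531] w 0.343 F [7.1 0.7 4.6]
shift [-0.0013, 0.0046, 0.0065] turn [-5.99, -0.3, -0.02]
```

View pics/k3.png

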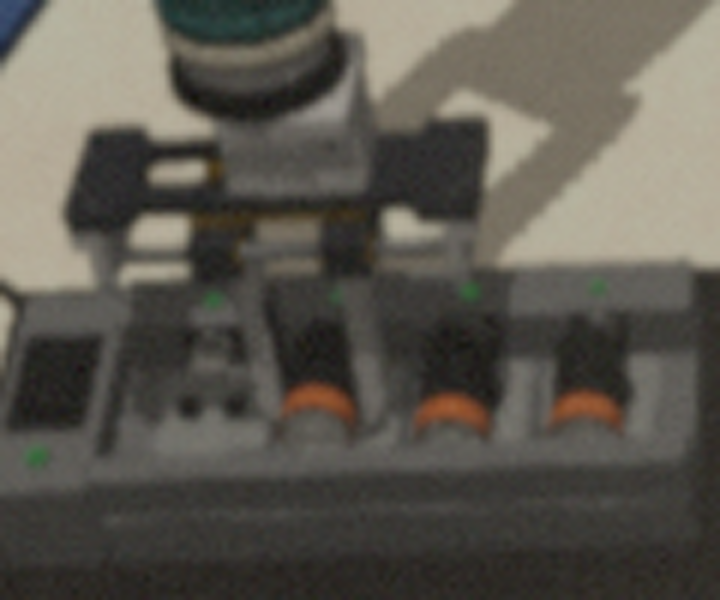

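>>> {"op": "play_rows", "data": {
  "rows": [
    [[0,0.004,0],[0,0,0],0.2],
    [[-0.001,0.006,0.002],[-2,0,0],0.2],
    [[-0.001,0.006,0.004],[-4,0,0],0.2],
    [[-0.001,0.006,0.0065],[-6,0,0],0.2],
    [[-0.001,0.006,0.0065],[-6,0,0],0.2]
  ]
}}

```text
time_s: 33.88
tcp_pos: [0.5109, -0.2355, 0.0424]
tool_rot: [-3.132, -0.008, -1.531]
wrist_force: [7.4, 1.2, 4.2]
gripper_width: 0.341
```

>>> {"op": "play_rows", "data": {
  "rows": [
    [[0,0,0.001],[0,0,0],0.2],
    [[0,-0.001,0.001],[0,0,0],0.38],
    [[0,-0.001,0.001],[0,0,0],0.42],
    [[0,-0.001,0],[0,0,0],0.46],
    [[0,-0.001,0],[0,0,0],0.46]
  ]
}}

```text
time_s: 34.5
tcp_pos: [0.5114, -0.2355, 0.0423]
tool_rot: [-3.133, -0.008, -1.532]
wrist_force: [0.4, -0.0, 0.3]
gripper_width: 0.46
```

```bash
python3 - <<'E'
from h import *
snap("scene","k4",(140,160,260,260),6)
plan((.4225,.0845,.15),down(.033-np.pi/2))
E
```

```text
t 34.55 tcp [ 0.5115 -0.2355  0.0423] rpy [-3.132 -0.008 -1.532] w 0.459 F [-0.1 -0.7  0.2]
shift [-0.3223, 0.0754, -0.111] turn [-0.53, -0.47, 0.36]
```

View pics/k4.png

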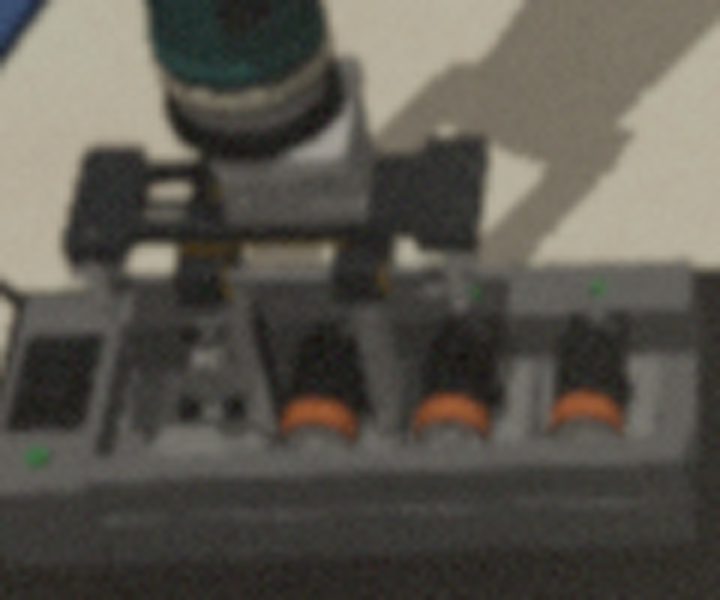

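>>> {"op": "play_rows", "data": {
  "rows": [
    [[0,0,-0.02],[0,0,0],0.46],
    [[0,0,-0.06],[0,0,0],0.46],
    [[0,0,-0.1],[0,0,0],0.53],
    [[-0.04,0.02,-0.115],[-0.5,-0.4,0],0.53],
    [[-0.1,0.04,-0.115],[-0.5,-0.4,0.3],0.53]
  ]
}}

```text
time_s: 35.17
tcp_pos: [0.4675, -0.1374, 0.1581]
tool_rot: [-3.137, -0.003, -1.54]
wrist_force: [1.2, 0.6, 0.1]
gripper_width: 0.532
```

```bash
python3 - <<'E'
from h import *
plan((.4205,.0845,.12),down(.033-np.pi/2))
E
```

```text
t 35.17 tcp [ 0.4675 -0.1374  0.1581] rpy [-3.137e+00 -3.000e-03 -1.540e+00] w 0.532 F [1.2 0.6 0.1]
shift [-0.2234, 0.0403, 0.0373] turn [-0.24, -0.17, -0.11]
```

>>> {"op": "play_rows", "data": {
  "rows": [
    [[-0.05,0.025,0],[0,0,0],0.53],
    [[-0.1,0.04,0],[0,0,0],0.53],
    [[-0.15,0.04,0],[0,0,0],0.53],
    [[-0.2,0.04,0.01],[0,0,0],0.53],
    [[-0.223,0.04,0.03],[0,0,0],0.53]
  ]
}}

```text
time_s: 35.8
tcp_pos: [0.4211, 0.0863, 0.1282]
tool_rot: [-3.134, -0.002, -1.537]
wrist_force: [0.4, -0.5, -0.6]
gripper_width: 0.53
```

```bash
python3 - <<'E'
from h import *
plan((.4205,.0845,.0125),down(.033-np.pi/2))
snap("scene","l1",(240,120,370,260),5)
E
```

```text
t 35.80 tcp [0.4211 0.0863 0.1282] rpy [-3.134e+00 -2.000e-03 -1.537e+00] w 0.530 F [ 0.4 -0.5 -0.6]
shift [0.0016, 0.0015, 0.1157] turn [-0.42, -0.14, 0.04]
```

View pics/l1.png

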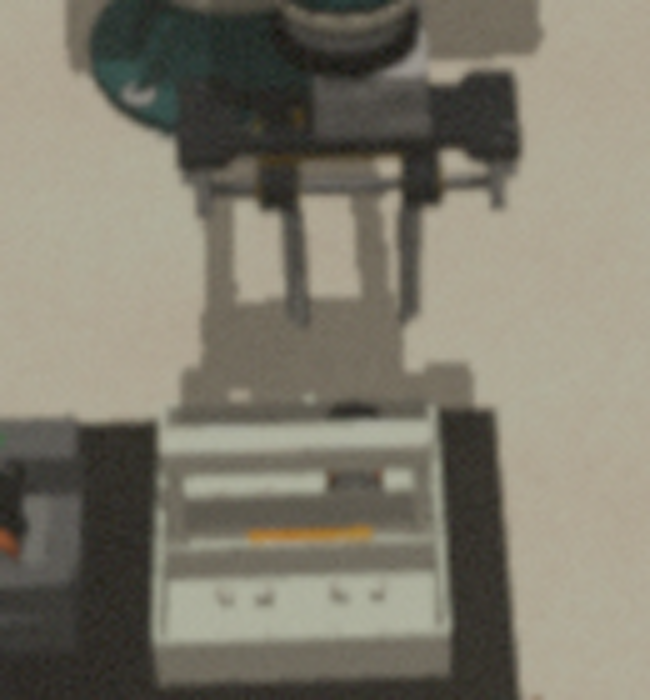

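>>> {"op": "play_rows", "data": {
  "rows": [
    [[0.001,0.001,0.03],[0,0,0],0.53],
    [[0.0015,0.001,0.06],[0,0,0],0.53],
    [[0.0015,0.0015,0.09],[-0.4,0,0],0.53],
    [[0.0015,0.0015,0.112],[-0.4,0,0],0.53],
    [[0.0015,0.0015,0.116],[-0.4,0,0],0.53]
  ]
}}

```text
time_s: 36.48
tcp_pos: [0.4151, 0.0854, 0.0072]
tool_rot: [3.129, -0.001, -1.536]
wrist_force: [-6.8, -1.9, 8.5]
gripper_width: 0.532
```

```bash
python3 - <<'E'
from h import *
plan((.4205,.0845,.0125),down(.033-np.pi/2))
E
```

```text
t 36.48 tcp [0.4151 0.0854 0.0072] rpy [ 3.129e+00 -1.000e-03 -1.536e+00] w 0.532 F [-6.8 -1.9  8.5]
shift [0.0011, -0.0053, -0.0053] turn [0.72, -0.08, 0.09]
```

>>> {"op": "play_rows", "data": {
  "rows": [
    [[0.001,-0.005,-0.006],[0.7,0,0],0.53],
    [[0.001,-0.005,-0.006],[0.7,0,0],0.53]
  ]
}}

```text
time_s: 36.72
tcp_pos: [0.4221, 0.0844, 0.0151]
tool_rot: [-3.137, -0.001, -1.537]
wrist_force: [-0.7, 0.7, 0.9]
gripper_width: 0.53
```

```bash
python3 - <<'E'
from h import *
plan((.4205,.0845,.0125),down(.033-np.pi/2))
snap("top","l2",(270,210,390,330),5)
snap("scene","l3",(240,160,370,260),5)
E
```

```text
t 36.73 tcp [0.4221 0.0844 0.0151] rpy [-3.137e+00 -1.000e-03 -1.537e+00] w 0.530 F [-0.7  0.7  0.9]
shift [-0.0001, 0.0017, 0.0026] turn [-0.24, -0.07, 0.07]
```

View pics/l2.png

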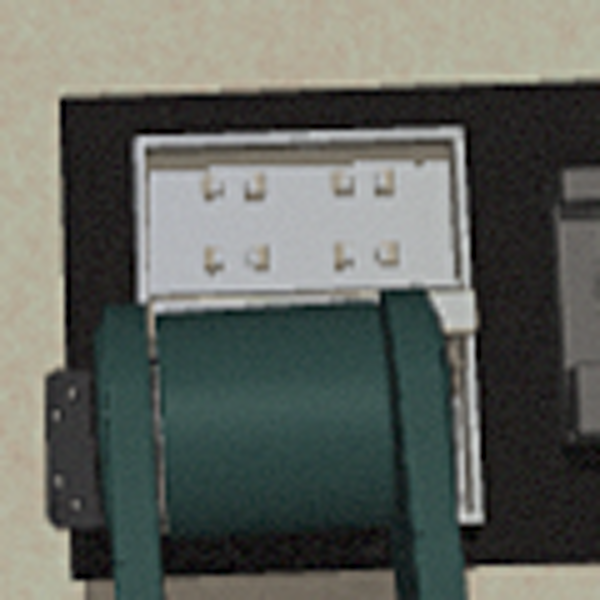

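View pics/l3.png

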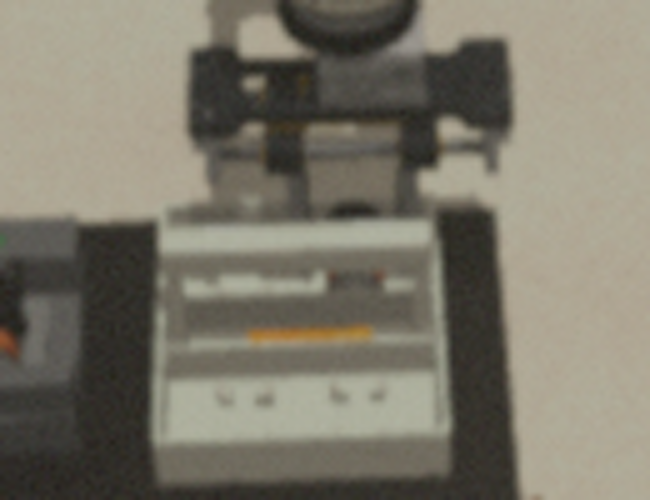

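>>> {"op": "play_rows", "data": {
  "rows": [
    [[0,0.0015,0.002],[0,0,0],0.53],
    [[0,0.0015,0.002],[0,0,0],0.45],
    [[0,0.0015,0.002],[0,0,0],0.38],
    [[0,0.0015,0.002],[0,0,0],0.2],
    [[0,0.0015,0.002],[0,0,0],0.2]
  ]
}}

```text
time_s: 37.45
tcp_pos: [0.4198, 0.0843, 0.0124]
tool_rot: [-3.139, -0.002, -1.536]
wrist_force: [-0.0, 0.2, -0.1]
gripper_width: 0.344
```

>>> {"op": "play_rows", "data": {
  "rows": [
    [[0,0,0],[0,0,0],0.2],
    [[0,0,0],[0,0,0],0.2]
  ]
}}

```text
time_s: 37.7
tcp_pos: [0.4198, 0.0843, 0.0124]
tool_rot: [-3.139, -0.002, -1.536]
wrist_force: [-0.1, -1.0, 1.2]
gripper_width: 0.344
```

>>> {"op": "play_rows", "data": {
  "rows": [
    [[0,0,-0.02],[0,0,0],0.2],
    [[0,0,-0.06],[0,0,0],0.2],
    [[0,0,-0.1],[0,0,0],0.2],
    [[0,0,-0.14],[0,0,0],0.2],
    [[0,0,-0.14],[0,0,0],0.2]
  ]
}}

```text
time_s: 38.33
tcp_pos: [0.4217, 0.0848, 0.1558]
tool_rot: [-3.132, -0.001, -1.536]
wrist_force: [-0.1, -0.7, -1.4]
gripper_width: 0.343
```

```bash
python3 - <<'E'
from h import *
s,p,R=state()
snap("scene","m1",(260,80,360,220),5)
a=R.apply([0,-1,0]);u=-R.apply([0,0,1])
for f in(.018,.022,.026,.03):
    E=p+.0145*u+f*a; print(f,(proj('scene',[E])-(259.5,79.5))*5)
cplan(0,-.046,.10,25)
E
```

```text
0.018 [[252.28084178 485.25054911]]
0.022 [[252.43028    490.07578809]]
0.026 [[252.58026276 494.91860936]]
0.03 [[252.73079301 499.77910918]]
goal [ 0.5333 -0.2932  0.1   ]
t 38.38 tcp [0.4202 0.0847 0.1533] rpy [-3.137e+00 -1.000e-03 -1.536e+00] w 0.344 F [-0.2 -1.1 -1.3]
shift [0.3815, -0.0997, 0.0543] turn [24.71, -0.14, -0.29]
```

View pics/m1.png

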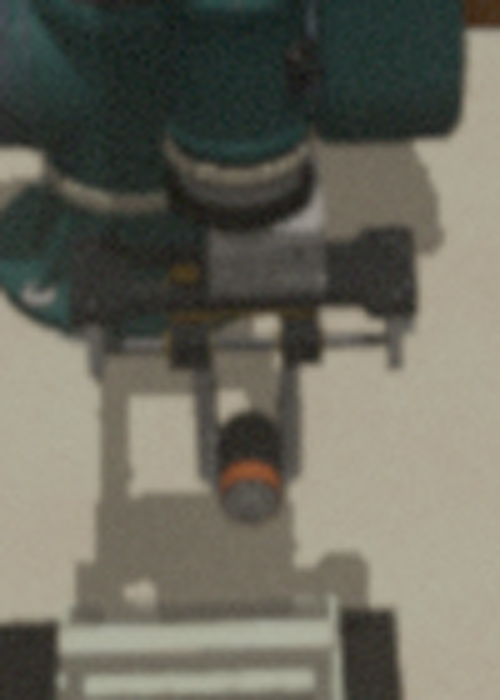

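>>> {"op": "play_rows", "data": {
  "rows": [
    [[0.04,-0.005,0],[0,0,0],0.2],
    [[0.095,-0.02,0],[4,0,0],0.2],
    [[0.15,-0.035,0],[9,0,0],0.2],
    [[0.205,-0.05,0],[14,0,0],0.2],
    [[0.26,-0.065,0],[19,0,0],0.2]
  ]
}}

```text
time_s: 39.0
tcp_pos: [0.4932, -0.1738, 0.151]
tool_rot: [-2.806, 0.001, -1.536]
wrist_force: [0.6, 0.9, -0.7]
gripper_width: 0.343
```

```bash
python3 - <<'E'
from h import *
cplan(0,-.046,.10,25)
E
```

```text
goal [ 0.5333 -0.2932  0.1   ]
t 39.00 tcp [ 0.4932 -0.1738  0.151 ] rpy [-2.806e+00  1.000e-03 -1.536e+00] w 0.343 F [ 0.6  0.9 -0.7]
shift [0.1208, -0.0172, 0.06] turn [5.75, -0.07, -0.32]
```

>>> {"op": "play_rows", "data": {
  "rows": [
    [[0.05,-0.018,0.01],[3,0,0],0.2],
    [[0.095,-0.02,0.02],[5.7,0,-0.3],0.2],
    [[0.12,-0.018,0.035],[5.7,0,-0.3],0.2],
    [[0.121,-0.016,0.058],[5.7,0,-0.3],0.2],
    [[0.121,-0.016,0.058],[5.7,0,-0.3],0.2]
  ]
}}

```text
time_s: 39.62
tcp_pos: [0.5289, -0.2915, 0.0955]
tool_rot: [-2.714, 0.006, -1.532]
wrist_force: [0.2, 0.6, -1.4]
gripper_width: 0.341
```

```bash
python3 - <<'E'
from h import *
cplan(0,-.046,.072,25)
snap("scene","m2",(110,140,230,260),6)
E
```

```text
goal [ 0.5333 -0.2932  0.072 ]
t 39.62 tcp [ 0.5289 -0.2915  0.0955] rpy [-2.714  0.006 -1.532] w 0.341 F [ 0.2  0.6 -1.4]
shift [0.0021, 0.0058, 0.0232] turn [0.48, 0.31, -0.22]
```

View pics/m2.png

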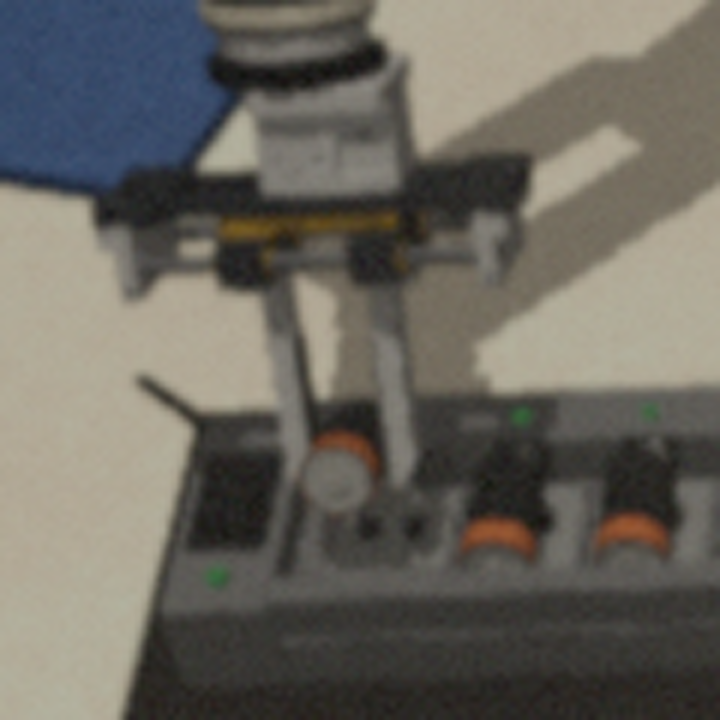

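>>> {"op": "play_rows", "data": {
  "rows": [
    [[0.001,0.001,0.005],[0,0,0],0.2],
    [[0.002,0.003,0.013],[0,0,0],0.2],
    [[0.002,0.0055,0.023],[0.5,0,0],0.2],
    [[0.002,0.0055,0.023],[0.5,0,0],0.2]
  ]
}}

```text
time_s: 40.17
tcp_pos: [0.5338, -0.2928, 0.0729]
tool_rot: [-2.704, 0.006, -1.531]
wrist_force: [-1.2, -0.2, -0.8]
gripper_width: 0.339
```

```bash
python3 - <<'E'
from h import *
cplan(0,-.046,.056,25)
cplan(0,-.055,.056,25)
E
```

```text
goal [ 0.5333 -0.2932  0.056 ]
t 40.17 tcp [ 0.5338 -0.2928  0.0729] rpy [-2.704  0.006 -1.531] w 0.339 F [-1.2 -0.2 -0.8]
shift [0.0005, 0.0077, 0.0151] turn [-0.08, 0.29, -0.17]
goal [ 0.5243 -0.2936  0.056 ]
t 40.17 tcp [ 0.5338 -0.2928  0.0729] rpy [-2.704  0.006 -1.531] w 0.339 F [-1.2 -0.2 -0.8]
shift [0.0005, 0.0158, 0.0113] turn [-0.08, 0.29, -0.17]
```

>>> {"op": "play_rows", "data": {
  "rows": [
    [[0,0.004,0.008],[0,0,0],0.2],
    [[0,0.0077,0.015],[0,0,0],0.2],
    [[0,0.012,0.013],[0,0,0],0.2],
    [[0,0.0158,0.0113],[0,0,0],0.2],
    [[0,0.0158,0.0113],[0,0,0],0.2]
  ]
}}

```text
time_s: 40.8
tcp_pos: [0.5247, -0.2934, 0.0568]
tool_rot: [-2.702, 0.005, -1.532]
wrist_force: [2.2, 0.8, -1.4]
gripper_width: 0.34
```

```bash
python3 - <<'E'
from h import *
cplan(0,-.0655,.057,25)
E
```

```text
goal [ 0.5138 -0.294   0.057 ]
t 40.80 tcp [ 0.5247 -0.2934  0.0568] rpy [-2.702  0.005 -1.532] w 0.340 F [ 2.2  0.8 -1.4]
shift [0.0002, 0.0098, -0.0048] turn [-0.18, 0.25, -0.19]
```

>>> {"op": "play_rows", "data": {
  "rows": [
    [[0,0.004,-0.003],[0,0,0],0.2],
    [[0,0.008,-0.005],[0,0,0],0.2],
    [[0,0.0115,-0.0055],[0,0,0],0.2],
    [[0,0.0115,-0.0055],[0,0,0],0.2]
  ]
}}

```text
time_s: 41.3
tcp_pos: [0.5134, -0.2942, 0.0588]
tool_rot: [-2.698, 0.004, -1.533]
wrist_force: [5.9, 1.1, -0.2]
gripper_width: 0.342
```

```bash
python3 - <<'E'
from h import *
for th in (20,15,10,5):cplan(0,-.066,.054+th*.00006,th)
E
```

```text
goal [ 0.5132 -0.294   0.0522]
t 41.30 tcp [ 0.5134 -0.2942  0.0588] rpy [-2.698  0.004 -1.533] w 0.342 F [ 5.9  1.1 -0.2]
shift [-0.0001, 0.0031, 0.0059] turn [-5.43, 0.19, -0.2]
goal [ 0.5128 -0.294   0.0489]
t 41.30 tcp [ 0.5134 -0.2942  0.0588] rpy [-2.698  0.004 -1.533] w 0.342 F [ 5.9  1.1 -0.2]
shift [-0.0001, 0.0048, 0.0087] turn [-10.43, 0.2, -0.19]
goal [ 0.5122 -0.2941  0.0457]
t 41.30 tcp [ 0.5134 -0.2942  0.0588] rpy [-2.698  0.004 -1.533] w 0.342 F [ 5.9  1.1 -0.2]
shift [-0.0001, 0.0068, 0.0113] turn [-15.43, 0.21, -0.19]
goal [ 0.5113 -0.2941  0.0426]
t 41.30 tcp [ 0.5134 -0.2942  0.0588] rpy [-2.698  0.004 -1.533] w 0.342 F [ 5.9  1.1 -0.2]
shift [-0.0001, 0.009, 0.0137] turn [-20.43, 0.21, -0.18]
```

>>> {"op": "play_rows", "data": {
  "rows": [
    [[0,0.0045,0.003],[-5,0,0],0.2],
    [[0,0.007,0.006],[-10,0,0],0.2],
    [[0,0.009,0.009],[-15,0,0],0.2],
    [[0,0.0115,0.012],[-20,0,0],0.2],
    [[0,0.0115,0.012],[-20,0,0],0.2]
  ]
}}

```text
time_s: 41.92
tcp_pos: [0.5123, -0.2954, 0.0457]
tool_rot: [-3.04, 0.0, -1.531]
wrist_force: [6.3, -0.3, 3.8]
gripper_width: 0.343
```

```bash
python3 - <<'E'
from h import *
cplan(0,-.0655,.054,0)
snap("scene","m3",(110,140,230,260),6)
E
```

```text
goal [ 0.5106 -0.2941  0.0395]
t 41.92 tcp [ 0.5123 -0.2954  0.0457] rpy [-3.04   0.    -1.531] w 0.343 F [ 6.3 -0.3  3.8]
shift [-0.0013, 0.0023, 0.006] turn [-5.82, 0.02, -0.03]
```

View pics/m3.png

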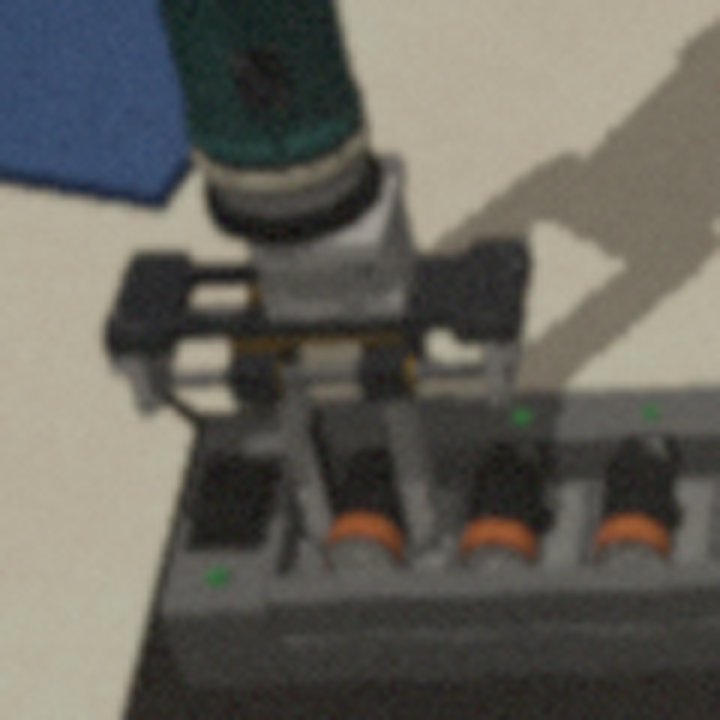

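>>> {"op": "play_rows", "data": {
  "rows": [
    [[0,0.003,0],[0,0,0],0.2],
    [[-0.001,0.005,0.002],[-2,0,0],0.2],
    [[-0.001,0.005,0.004],[-4,0,0],0.2],
    [[-0.001,0.005,0.006],[-5.8,0,0],0.2],
    [[-0.001,0.005,0.006],[-5.8,0,0],0.2]
  ]
}}

```text
time_s: 42.6
tcp_pos: [0.5109, -0.2952, 0.0423]
tool_rot: [-3.134, -0.002, -1.531]
wrist_force: [5.0, 0.9, 5.0]
gripper_width: 0.34
```

>>> {"op": "play_rows", "data": {
  "rows": [
    [[0,0,0.001],[0,0,0],0.2],
    [[0,-0.001,0.001],[0,0,0],0.38],
    [[0,-0.001,0.001],[0,0,0],0.42],
    [[0,-0.001,0],[0,0,0],0.46],
    [[0,-0.001,0],[0,0,0],0.46]
  ]
}}

```text
time_s: 43.22
tcp_pos: [0.5114, -0.2953, 0.0419]
tool_rot: [-3.135, -0.002, -1.531]
wrist_force: [0.0, -1.0, -1.1]
gripper_width: 0.46
```

>>> {"op": "play_rows", "data": {
  "rows": [
    [[0,0,-0.02],[0,0,0],0.46],
    [[0,0,-0.05],[0,0,0],0.46],
    [[0,0,-0.09],[0,0,0],0.4],
    [[0,0.02,-0.13],[0,0,0],0.2],
    [[0,0.07,-0.15],[0,0,0],0]
  ]
}}

```text
time_s: 43.85
tcp_pos: [0.4412, -0.2986, 0.1939]
tool_rot: [-3.132, -0.005, -1.53]
wrist_force: [-0.2, -0.1, 0.7]
gripper_width: 0.222
```

```bash
python3 - <<'E'
from h import *
plan((.38,-.4,.2),down(G[2]-np.pi/2))
E
```

```text
t 43.85 tcp [ 0.4412 -0.2986  0.1939] rpy [-3.132 -0.005 -1.53 ] w 0.222 F [-0.2 -0.1  0.7]
shift [0.0988, 0.0653, -0.0063] turn [-0.55, -0.27, 0.07]
```

>>> {"op": "play_rows", "data": {
  "rows": [
    [[0.03,0.02,0],[0,0,0],0],
    [[0.07,0.045,0],[0,0,0],0],
    [[0.1,0.065,0],[-0.5,-0.3,0],0],
    [[0.12,0.08,0],[-0.5,-0.3,0],0]
  ]
}}

```text
time_s: 44.35
tcp_pos: [0.365, -0.4231, 0.1933]
tool_rot: [-3.141, 0.001, -1.531]
wrist_force: [-0.1, 0.2, -0.3]
gripper_width: 0.004
```

```bash
python3 - <<'E'
from h import *
X=[]
for y in(-.09,-.03,.03,.09):
    X+=[(XC-.003,y,.0705),(XC-.061,y,.0705),(XC,y,.061)]
pts=fr(*G,X)
snap("scene","n1",(130,190,260,270),6,pts)
snap("top","n2",(370,225,530,325),5,pts)
E
```

```text
(no output)
```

View pics/n1.png

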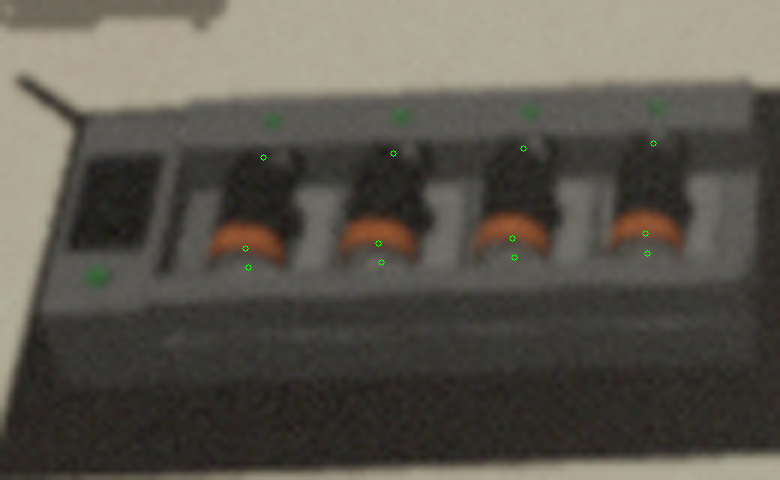

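View pics/n2.png

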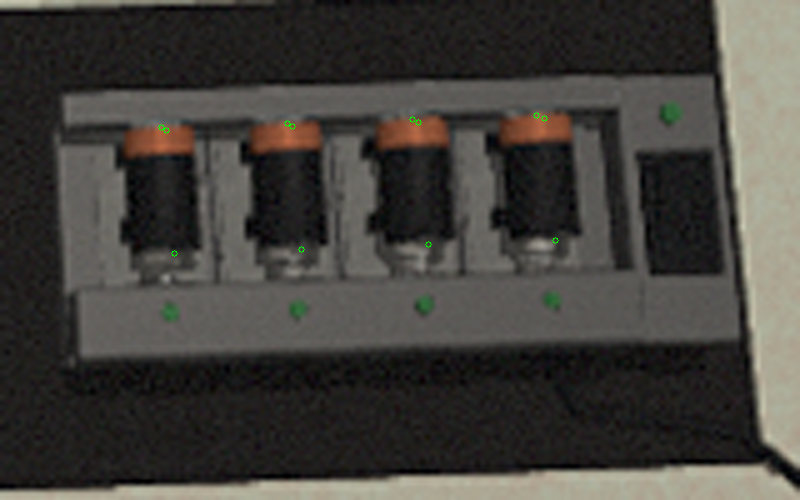

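All four cells look alike and match the predicted loaded positions. To check that they're level and fully down, I press lightly with shut fingers on the button end, bay 0 first (top should be at 70.5 mm).

```bash
python3 - <<'E'
from h import *
P=fr(*G,[(XC-.015,-.09,.09)])[0]
print(P);plan(P,down(G[2]-np.pi/2))
E
```

```text
[ 0.53009144 -0.29334811  0.09      ]
t 44.45 tcp [ 0.3646 -0.4234  0.1931] rpy [ 3.141e+00  1.000e-03 -1.533e+00] w 0.005 F [ 0.1  0.4 -0.6]
shift [-0.1237, -0.1703, 0.1032] turn [0.02, 0.04, -0.14]
```

>>> {"op": "play_rows", "data": {
  "rows": [
    [[-0.035,-0.05,0],[0,0,0],0],
    [[-0.075,-0.1,0.01],[0,0,0],0],
    [[-0.115,-0.16,0.04],[0,0,0],0],
    [[-0.124,-0.17,0.08],[0,0,0],0],
    [[-0.124,-0.17,0.1],[0,0,0],0]
  ]
}}

```text
time_s: 45.08
tcp_pos: [0.5303, -0.2885, 0.0895]
tool_rot: [3.137, 0.005, -1.528]
wrist_force: [-0.5, -0.4, -0.4]
gripper_width: 0.002
```

```bash
python3 - <<'E'
from h import *
P=fr(*G,[(XC-.015,-.09,.071)])[0]
plan(P,down(G[2]-np.pi/2))
E
```

```text
t 45.08 tcp [ 0.5303 -0.2885  0.0895] rpy [ 3.137  0.005 -1.528] w 0.002 F [-0.5 -0.4 -0.4]
shift [0.0049, 0.0004, 0.0185] turn [0.24, 0.28, 0.15]
```

>>> {"op": "play_rows", "data": {
  "rows": [
    [[0.005,0,0.006],[0,0,0],0],
    [[0.005,0,0.012],[0,0,0],0],
    [[0.005,0,0.016],[0,0,0],0],
    [[0.005,0,0.0185],[0,0,0],0],
    [[0.005,0,0.0185],[0,0,0],0]
  ]
}}

```text
time_s: 45.7
tcp_pos: [0.531, -0.2943, 0.0731]
tool_rot: [3.14, 0.003, -1.529]
wrist_force: [0.2, 0.8, 4.6]
gripper_width: 0.006
```

>>> {"op": "play_rows", "data": {
  "rows": [
    [[0,0,0.001],[0,0,0],0],
    [[0,0,0.002],[0,0,0],0]
  ]
}}

```text
time_s: 45.95
tcp_pos: [0.531, -0.2944, 0.073]
tool_rot: [3.141, 0.003, -1.529]
wrist_force: [-3.2, 2.6, 11.2]
gripper_width: 0.007
```

>>> {"op": "play_rows", "data": {
  "rows": [
    [[0,0,-0.01],[0,0,0],0],
    [[0,0.02,-0.012],[0,0,0],0],
    [[0,0.034,-0.008],[0,0,0],0],
    [[0,0.034,-0.003],[0,0,0],0],
    [[0,0.034,0.001],[0,0,0],0]
  ]
}}

```text
time_s: 46.58
tcp_pos: [0.4967, -0.2956, 0.0727]
tool_rot: [3.14, 0.003, -1.529]
wrist_force: [-6.5, 3.5, 16.6]
gripper_width: 0.003
```

>>> {"op": "play_rows", "data": {
  "rows": [
    [[0,0,0.001],[0,0,0],0],
    [[0,0,0.001],[0,0,0],0]
  ]
}}

```text
time_s: 46.82
tcp_pos: [0.4967, -0.2956, 0.0728]
tool_rot: [3.139, 0.003, -1.529]
wrist_force: [-3.2, 2.0, 6.2]
gripper_width: 0.001
```

```bash
python3 - <<'E'
from h import *
P=fr(*G,[(XC+.008,-.065,.09)])[0]
plan(P,down(G[2]-np.pi/2))
E
```

```text
t 46.83 tcp [ 0.4967 -0.2956  0.0728] rpy [ 3.139e+00  3.000e-03 -1.529e+00] w 0.001 F [-3.2  2.   6.2]
shift [-0.0258, -0.0565, -0.0173] turn [0.16, 0.18, 0.1]
```

>>> {"op": "play_rows", "data": {
  "rows": [
    [[0,0,-0.02],[0,0,0],0],
    [[-0.012,-0.03,-0.02],[0,0,0],0],
    [[-0.026,-0.0565,-0.017],[0,0,0],0],
    [[-0.026,-0.0565,-0.006],[0,0,0],0],
    [[-0.026,-0.0565,0.006],[0,0,0],0]
  ]
}}

```text
time_s: 47.45
tcp_pos: [0.5514, -0.2673, 0.0652]
tool_rot: [3.137, 0.003, -1.529]
wrist_force: [0.1, 0.8, -0.6]
gripper_width: 0.005
```

>>> {"op": "play_rows", "data": {
  "rows": [
    [[0,0,0.002],[0,0,0],0],
    [[0,0,0.004],[0,0,0],0],
    [[0,0,0.004],[0,0,0],0]
  ]
}}

```text
time_s: 47.82
tcp_pos: [0.5514, -0.2678, 0.0615]
tool_rot: [3.138, 0.003, -1.529]
wrist_force: [1.6, 0.3, -0.2]
gripper_width: 0.004
```

>>> {"op": "play_rows", "data": {
  "rows": [
    [[0,0,0.001],[0,0,0],0],
    [[0,0,0.002],[0,0,0],0],
    [[0,0,0.002],[0,0,0],0]
  ]
}}

```text
time_s: 48.2
tcp_pos: [0.5517, -0.268, 0.0613]
tool_rot: [3.139, 0.002, -1.529]
wrist_force: [-2.7, 1.0, 6.3]
gripper_width: 0.004
```

```bash
python3 - <<'E'
from h import *
snap("scene","o1",(130,170,260,270),6)
E
```

```text
(no output)
```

View pics/o1.png

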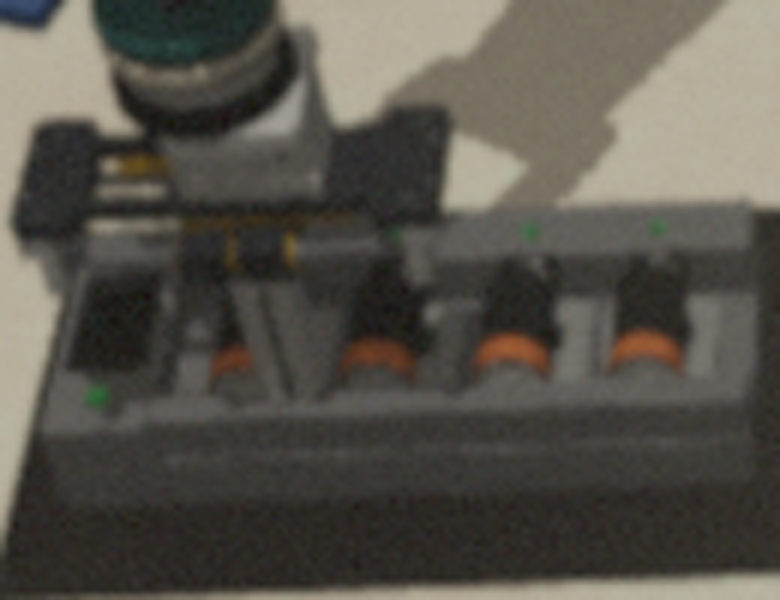

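The wall top probes at 61.3 mm, as it should, but the cell top is at 73 mm at both ends instead of 70.5. So the cell is level but sits about 2.5 mm high. The seating forces (+Fy) and the top view suggest the cells ride the −y V flank, about 2.4 mm off centre. I'll re-centre each by gripping it lightly at the corrected y and pressing down, bay 0 first.

```bash
sed -i 's/^G=\[.*/G=[.517,-.2014,.04]; XC=.0245/' h.py; python3 - <<'E'
from h import *
plan(fr(*G,[(XC-.0305,-.09,.10)])[0],down(G[2]-np.pi/2))
E
```

```text
t 48.25 tcp [ 0.5517 -0.2681  0.0613] rpy [ 3.139e+00  2.000e-03 -1.529e+00] w 0.007 F [-2.4  1.3  6.7]
shift [0.0219, 0.0381, -0.0387] turn [0.12, 0.1, 0.08]
```

>>> {"op": "play_rows", "data": {
  "rows": [
    [[0,0,-0.03],[0,0,0],0],
    [[0.01,0.02,-0.045],[0,0,0],0.3],
    [[0.022,0.038,-0.045],[0,0,0],0.46],
    [[0.022,0.038,-0.045],[0,0,0],0.48],
    [[0.022,0.038,-0.04],[0,0,0],0.48]
  ],
  "newtons": 10
}}

```text
time_s: 48.88
tcp_pos: [0.5141, -0.2918, 0.1003]
tool_rot: [3.139, 0.003, -1.53]
wrist_force: [-1.2, -0.4, -0.7]
gripper_width: 0.396
```

```bash
python3 - <<'E'
from h import *
plan(fr(*G,[(XC-.0305,-.09,.042)])[0],down(G[2]-np.pi/2))
E
```

```text
t 48.88 tcp [ 0.5141 -0.2918  0.1003] rpy [ 3.139e+00  3.000e-03 -1.530e+00] w 0.396 F [-1.2 -0.4 -0.7]
shift [-0.0, -0.0006, 0.0583] turn [0.15, 0.15, 0.02]
```

>>> {"op": "play_rows", "data": {
  "rows": [
    [[0,0,0],[0,0,0],0.49],
    [[0,-0.0005,0.02],[0,0,0],0.49],
    [[0,-0.0005,0.04],[0,0,0],0.49],
    [[0,-0.0005,0.053],[0,0,0],0.49],
    [[0,-0.0005,0.057],[0,0,0],0.49]
  ]
}}

```text
time_s: 49.5
tcp_pos: [0.514, -0.291, 0.0419]
tool_rot: [3.137, 0.004, -1.53]
wrist_force: [-0.5, 0.3, 0.8]
gripper_width: 0.485
```

```bash
python3 - <<'E'
from h import *
plan(fr(*G,[(XC-.0305,-.09,.042)])[0],down(G[2]-np.pi/2))
E
```

```text
t 49.50 tcp [ 0.514  -0.291   0.0419] rpy [ 3.137  0.004 -1.53 ] w 0.485 F [-0.5  0.3  0.8]
shift [0.0006, -0.0005, -0.0001] turn [0.25, 0.23, 0.04]
```

Close lightly, watch Fy, then press down.

>>> {"op": "play_rows", "data": {
  "rows": [
    [[0.0005,0,0],[0,0,0],0.42],
    [[0.0005,0,0],[0,0,0],0.36],
    [[0.0005,0,0],[0,0,0],0.3],
    [[0.0005,0,0],[0,0,0],0.3],
    [[0.0005,0,0],[0,0,0],0.3]
  ],
  "newtons": 10
}}

```text
time_s: 50.12
tcp_pos: [0.5144, -0.2939, 0.043]
tool_rot: [3.139, -0.001, -1.531]
wrist_force: [-0.4, -4.2, -1.1]
gripper_width: 0.349
```

>>> {"op": "play_rows", "data": {
  "rows": [
    [[0,0,0.001],[0,0,0],0.3],
    [[0,0,0.002],[0,0,0],0.3],
    [[0,0,0.002],[0,0,0],0.3]
  ]
}}

```text
time_s: 50.5
tcp_pos: [0.5145, -0.294, 0.0424]
tool_rot: [3.139, -0.001, -1.531]
wrist_force: [-3.1, -0.4, 4.8]
gripper_width: 0.346
```

>>> {"op": "play_rows", "data": {
  "rows": [
    [[-0.002,0,0],[0,0,0],0.3],
    [[-0.004,0,0],[0,0,0],0.3],
    [[-0.005,0,0],[0,0,0],0.3],
    [[-0.005,0,0],[0,0,0],0.3]
  ]
}}

```text
time_s: 51.0
tcp_pos: [0.5144, -0.2915, 0.0427]
tool_rot: [3.14, -0.007, -1.531]
wrist_force: [-0.3, -7.9, 0.2]
gripper_width: 0.347
```

>>> {"op": "play_rows", "data": {
  "rows": [
    [[0,0,0],[0,0,0],0.3],
    [[0,0,0],[0,0,0],0.3]
  ]
}}

```text
time_s: 51.25
tcp_pos: [0.5144, -0.2916, 0.0428]
tool_rot: [3.14, -0.007, -1.531]
wrist_force: [-0.8, -2.3, 1.3]
gripper_width: 0.349
```

>>> {"op": "play_rows", "data": {
  "rows": [
    [[0,0,0.002],[0,0,0],0.3],
    [[0,0,0.004],[0,0,0],0.3],
    [[0,0,0.005],[0,0,0],0.3],
    [[0,0,0.005],[0,0,0],0.3]
  ]
}}

```text
time_s: 51.75
tcp_pos: [0.5148, -0.2917, 0.0409]
tool_rot: [3.141, -0.008, -1.531]
wrist_force: [-5.5, 0.9, 11.4]
gripper_width: 0.346
```

```bash
python3 - <<'E'
from h import *
snap("scene","p1",(130,170,260,270),6)
E
```

```text
(no output)
```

View pics/p1.png

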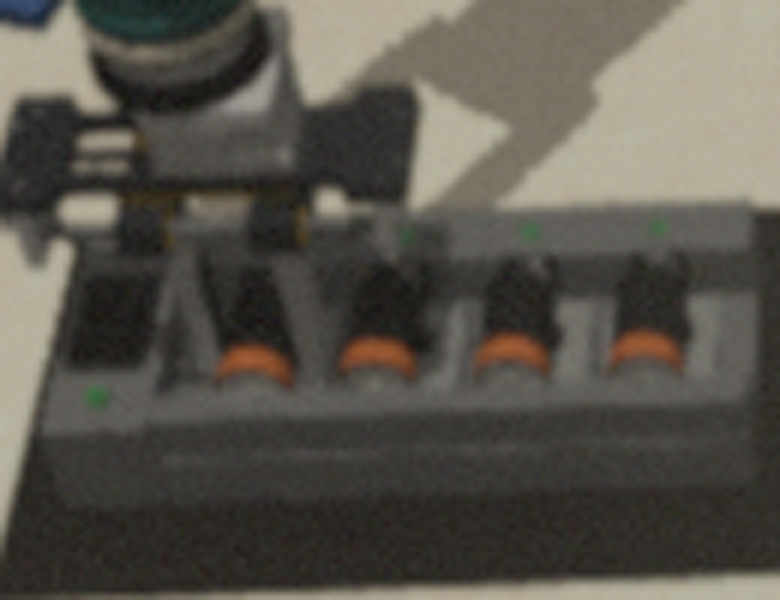

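The band of bay 0's cell moved right (248→255) and about 4 rows down relative to its neighbours, so it slid down the flank. I release and probe its top.

>>> {"op": "play_rows", "data": {
  "rows": [
    [[0,0,0],[0,0,0],0.42],
    [[0,0,-0.005],[0,0,0],0.49],
    [[0,0,-0.03],[0,0,0],0.49],
    [[0,-0.01,-0.06],[0,0,0],0.2],
    [[0,-0.016,-0.06],[0,0,0],0]
  ]
}}

```text
time_s: 52.42
tcp_pos: [0.5329, -0.2912, 0.1036]
tool_rot: [-3.137, -0.011, -1.531]
wrist_force: [0.3, -1.1, 0.1]
gripper_width: 0.315
```

>>> {"op": "play_rows", "data": {
  "rows": [
    [[0,0,0],[0,0,0],0],
    [[0,0,0],[0,0,0],0],
    [[0,0,0.01],[0,0,0],0],
    [[0,0,0.02],[0,0,0],0],
    [[0,0,0.026],[0,0,0],0]
  ]
}}

```text
time_s: 53.05
tcp_pos: [0.5322, -0.2911, 0.0758]
tool_rot: [-3.139, -0.009, -1.531]
wrist_force: [0.5, -0.6, -0.3]
gripper_width: 0.006
```

>>> {"op": "play_rows", "data": {
  "rows": [
    [[0,0,0.002],[0,0,0],0],
    [[0,0,0.004],[0,0,0],0],
    [[0,0,0.006],[0,0,0],0],
    [[0,0,0.007],[0,0,0],0],
    [[0,0,0.007],[0,0,0],0]
  ]
}}

```text
time_s: 53.68
tcp_pos: [0.5324, -0.2915, 0.071]
tool_rot: [-3.138, -0.011, -1.531]
wrist_force: [-3.2, 1.4, 6.6]
gripper_width: 0.005
```

```bash
python3 - <<'E'
from h import *
plan(fr(*G,[(XC-.0305,-.09,.042)])[0],down(G[2]-np.pi/2))
E
```

```text
t 53.67 tcp [ 0.5324 -0.2915  0.071 ] rpy [-3.138 -0.011 -1.531] w 0.005 F [-3.2  1.4  6.6]
shift [-0.0009, 0.0178, 0.0289] turn [-0.2, -0.61, 0.0]
```

Top now 71.0 mm, as expected, so the fix works. The same for bays 1, 2 and 3.

```bash
python3 - <<'E'
from h import *
for b in (1,2,3): plan(fr(*G,[(XC-.0305,-.09+.06*b,.095)])[0],down(G[2]-np.pi/2))
E
```

```text
t 53.67 tcp [ 0.5324 -0.2915  0.071 ] rpy [-3.138 -0.011 -1.531] w 0.005 F [-3.2  1.4  6.6]
shift [-0.0604, 0.0177, -0.0247] turn [-0.2, -0.61, 0.0]
t 53.67 tcp [ 0.5324 -0.2915  0.071 ] rpy [-3.138 -0.011 -1.531] w 0.005 F [-3.2  1.4  6.6]
shift [-0.1204, 0.0176, -0.0254] turn [-0.2, -0.61, 0.0]
t 53.67 tcp [ 0.5324 -0.2915  0.071 ] rpy [-3.138 -0.011 -1.531] w 0.005 F [-3.2  1.4  6.6]
shift [-0.1804, 0.0176, -0.026] turn [-0.2, -0.61, 0.0]
```

>>> {"op": "play_rows", "data": {
  "rows": [
    [[0,0,-0.02],[0,0,0],0],
    [[-0.03,0.01,-0.035],[-0.2,-0.6,0],0.3],
    [[-0.06,0.018,-0.035],[-0.2,-0.6,0],0.49],
    [[-0.0605,0.018,-0.03],[-0.2,-0.6,0],0.49],
    [[-0.0605,0.018,-0.027],[-0.2,-0.6,0],0.49]
  ]
}}

```text
time_s: 54.3
tcp_pos: [0.512, -0.232, 0.0968]
tool_rot: [-3.142, -0.001, -1.531]
wrist_force: [-0.6, 0.3, 1.1]
gripper_width: 0.393
```

>>> {"op": "play_rows", "data": {
  "rows": [
    [[0,0,0],[0,0,0],0.49],
    [[0,0,0],[0,0,0],0.49]
  ]
}}

```text
time_s: 54.55
tcp_pos: [0.512, -0.2327, 0.0964]
tool_rot: [3.141, -0.001, -1.532]
wrist_force: [0.1, 0.4, -0.0]
gripper_width: 0.49
```

```bash
python3 - <<'E'
from h import *
plan(fr(*G,[(XC-.0305,-.03,.0415)])[0],down(G[2]-np.pi/2))
E
```

```text
t 54.55 tcp [ 0.512  -0.2327  0.0964] rpy [ 3.141e+00 -1.000e-03 -1.532e+00] w 0.490 F [ 0.1  0.4 -0. ]
shift [-0.0011, -0.0002, 0.0549] turn [0.02, -0.04, -0.04]
```

>>> {"op": "play_rows", "data": {
  "rows": [
    [[-0.001,0,0.02],[0,0,0],0.49],
    [[-0.001,0,0.04],[0,0,0],0.49],
    [[-0.001,0,0.052],[0,0,0],0.49],
    [[-0.001,0,0.055],[0,0,0],0.49],
    [[-0.001,0,0.055],[0,0,0],0.49]
  ]
}}

```text
time_s: 55.18
tcp_pos: [0.5123, -0.232, 0.0418]
tool_rot: [-3.141, -0.001, -1.532]
wrist_force: [0.1, -0.6, -0.2]
gripper_width: 0.49
```

>>> {"op": "play_rows", "data": {
  "rows": [
    [[0,0,0],[0,0,0],0.42],
    [[0,0,0],[0,0,0],0.36],
    [[0,0,0],[0,0,0],0.3],
    [[0,0,0],[0,0,0],0.3],
    [[0,0,0],[0,0,0],0.3]
  ]
}}

```text
time_s: 55.8
tcp_pos: [0.5128, -0.2343, 0.0429]
tool_rot: [-3.14, -0.006, -1.532]
wrist_force: [-0.2, -4.8, -0.1]
gripper_width: 0.347
```

```bash
python3 - <<'E'
from h import *
plan(fr(*G,[(XC-.0305,-.03,.0415)])[0],down(G[2]-np.pi/2))
E
```

```text
t 55.80 tcp [ 0.5128 -0.2343  0.0429] rpy [-3.14  -0.006 -1.532] w 0.347 F [-0.2 -4.8 -0.1]
shift [-0.0027, 0.0005, 0.0013] turn [-0.1, -0.33, -0.08]
```

>>> {"op": "play_rows", "data": {
  "rows": [
    [[-0.002,0,0],[0,0,0],0.3],
    [[-0.004,0,0],[0,0,0],0.3],
    [[-0.0055,0,0.001],[0,0,0],0.3],
    [[-0.0055,0,0.003],[0,0,0],0.3],
    [[-0.0055,0,0.004],[0,0,0],0.3]
  ]
}}

```text
time_s: 56.42
tcp_pos: [0.5128, -0.2307, 0.0413]
tool_rot: [-3.139, -0.01, -1.533]
wrist_force: [-4.3, -3.6, 8.8]
gripper_width: 0.353
```

>>> {"op": "play_rows", "data": {
  "rows": [
    [[0,0,0.002],[0,0,0],0.3],
    [[0,0,0.004],[0,0,0],0.3],
    [[0,0,0.004],[0,0,0],0.3]
  ]
}}

```text
time_s: 56.8
tcp_pos: [0.5132, -0.231, 0.0406]
tool_rot: [-3.137, -0.011, -1.533]
wrist_force: [-4.6, 0.3, 10.5]
gripper_width: 0.347
```

>>> {"op": "play_rows", "data": {
  "rows": [
    [[0,0,0],[0,0,0],0.42],
    [[0,0,-0.005],[0,0,0],0.49],
    [[0,0,-0.03],[0,0,0],0.49],
    [[0,-0.01,-0.06],[0,0,0],0.2],
    [[0,-0.016,-0.06],[0,0,0],0]
  ]
}}

```text
time_s: 57.42
tcp_pos: [0.531, -0.2304, 0.1035]
tool_rot: [-3.132, -0.014, -1.532]
wrist_force: [0.8, -0.2, -0.4]
gripper_width: 0.309
```

>>> {"op": "play_rows", "data": {
  "rows": [
    [[0,0,0],[0,0,0],0],
    [[0,0,0],[0,0,0],0],
    [[0,0,0.01],[0,0,0],0],
    [[0,0,0.02],[0,0,0],0],
    [[0,0,0.026],[0,0,0],0]
  ]
}}

```text
time_s: 58.05
tcp_pos: [0.5304, -0.2303, 0.0757]
tool_rot: [-3.134, -0.012, -1.532]
wrist_force: [0.5, -0.0, 0.3]
gripper_width: 0.003
```

>>> {"op": "play_rows", "data": {
  "rows": [
    [[0,0,0.002],[0,0,0],0],
    [[0,0,0.004],[0,0,0],0],
    [[0,0,0.006],[0,0,0],0],
    [[0,0,0.007],[0,0,0],0],
    [[0,0,0.007],[0,0,0],0]
  ]
}}

```text
time_s: 58.68
tcp_pos: [0.5307, -0.2309, 0.0713]
tool_rot: [-3.133, -0.014, -1.533]
wrist_force: [-2.9, 1.0, 7.9]
gripper_width: 0.007
```

```bash
python3 - <<'E'
from h import *
plan(fr(*G,[(XC-.0305,.03,.095)])[0],down(G[2]-np.pi/2))
E
```

```text
t 58.67 tcp [ 0.5307 -0.2309  0.0713] rpy [-3.133 -0.014 -1.533] w 0.007 F [-2.9  1.   7.9]
shift [-0.0596, 0.0184, -0.0247] turn [-0.48, -0.79, -0.1]
```

Bay 1 is fine (71.3). Bay 2.

>>> {"op": "play_rows", "data": {
  "rows": [
    [[0,0,-0.02],[0,0,0],0],
    [[-0.03,0.01,-0.035],[-0.5,-0.8,0],0.3],
    [[-0.06,0.018,-0.035],[-0.5,-0.8,0],0.49],
    [[-0.0605,0.018,-0.03],[-0.5,-0.8,0],0.49],
    [[-0.0605,0.018,-0.027],[-0.5,-0.8,0],0.49]
  ]
}}

```text
time_s: 59.3
tcp_pos: [0.5102, -0.1713, 0.0968]
tool_rot: [3.141, -0.001, -1.532]
wrist_force: [0.1, 0.3, 0.3]
gripper_width: 0.395
```

>>> {"op": "play_rows", "data": {
  "rows": [
    [[0,0,0],[0,0,0],0.49],
    [[0,0,0],[0,0,0],0.49]
  ]
}}

```text
time_s: 59.55
tcp_pos: [0.5103, -0.172, 0.0965]
tool_rot: [3.141, -0.0, -1.533]
wrist_force: [-0.8, -0.6, 0.4]
gripper_width: 0.488
```

```bash
python3 - <<'E'
from h import *
plan(fr(*G,[(XC-.0305,.03,.0415)])[0],down(G[2]-np.pi/2))
E
```

```text
t 59.55 tcp [ 0.5103 -0.172   0.0965] rpy [ 3.141 -0.    -1.533] w 0.488 F [-0.8 -0.6  0.4]
shift [-0.0003, 0.0004, 0.055] turn [0.05, -0.03, -0.14]
```

>>> {"op": "play_rows", "data": {
  "rows": [
    [[-0.001,0,0.02],[0,0,0],0.49],
    [[-0.001,0,0.04],[0,0,0],0.49],
    [[-0.001,0,0.052],[0,0,0],0.49],
    [[-0.001,0,0.055],[0,0,0],0.49],
    [[-0.001,0,0.055],[0,0,0],0.49]
  ]
}}

```text
time_s: 60.18
tcp_pos: [0.5105, -0.1712, 0.0418]
tool_rot: [3.141, -0.001, -1.533]
wrist_force: [-0.5, -0.0, -0.3]
gripper_width: 0.491
```

>>> {"op": "play_rows", "data": {
  "rows": [
    [[0,0,0],[0,0,0],0.42],
    [[0,0,0],[0,0,0],0.36],
    [[0,0,0],[0,0,0],0.3],
    [[0,0,0],[0,0,0],0.3],
    [[0,0,0],[0,0,0],0.3]
  ]
}}

```text
time_s: 60.8
tcp_pos: [0.5111, -0.1737, 0.0429]
tool_rot: [-3.14, -0.006, -1.534]
wrist_force: [-0.8, -5.6, -0.1]
gripper_width: 0.346
```

```bash
python3 - <<'E'
from h import *
plan(fr(*G,[(XC-.0305,.03,.0415)])[0],down(G[2]-np.pi/2))
E
```

```text
t 60.80 tcp [ 0.5111 -0.1737  0.0429] rpy [-3.14  -0.006 -1.534] w 0.346 F [-0.8 -5.6 -0.1]
shift [-0.0021, 0.0013, 0.0013] turn [-0.08, -0.33, -0.18]
```

>>> {"op": "play_rows", "data": {
  "rows": [
    [[-0.002,0,0],[0,0,0],0.3],
    [[-0.004,0,0],[0,0,0],0.3],
    [[-0.005,0,0.001],[0,0,0],0.3],
    [[-0.005,0,0.003],[0,0,0],0.3],
    [[-0.005,0,0.004],[0,0,0],0.3]
  ]
}}

```text
time_s: 61.42
tcp_pos: [0.5112, -0.1711, 0.0415]
tool_rot: [-3.139, -0.011, -1.534]
wrist_force: [-5.6, -3.0, 9.7]
gripper_width: 0.348
```

>>> {"op": "play_rows", "data": {
  "rows": [
    [[0,0,0.002],[0,0,0],0.3],
    [[0,0,0.004],[0,0,0],0.3],
    [[0,0,0.004],[0,0,0],0.3]
  ]
}}

```text
time_s: 61.8
tcp_pos: [0.5116, -0.1714, 0.0409]
tool_rot: [-3.138, -0.012, -1.534]
wrist_force: [-4.9, 1.6, 11.8]
gripper_width: 0.347
```

>>> {"op": "play_rows", "data": {
  "rows": [
    [[0,0,0],[0,0,0],0.42],
    [[0,0,-0.005],[0,0,0],0.49],
    [[0,0,-0.03],[0,0,0],0.49],
    [[0,-0.01,-0.06],[0,0,0],0.2],
    [[0,-0.016,-0.06],[0,0,0],0]
  ]
}}

```text
time_s: 62.42
tcp_pos: [0.5295, -0.1708, 0.1038]
tool_rot: [-3.132, -0.014, -1.534]
wrist_force: [-0.9, -0.2, -0.0]
gripper_width: 0.315
```

>>> {"op": "play_rows", "data": {
  "rows": [
    [[0,0,0],[0,0,0],0],
    [[0,0,0],[0,0,0],0],
    [[0,0,0.01],[0,0,0],0],
    [[0,0,0.02],[0,0,0],0],
    [[0,0,0.026],[0,0,0],0]
  ]
}}

```text
time_s: 63.05
tcp_pos: [0.5289, -0.1708, 0.0761]
tool_rot: [-3.134, -0.013, -1.534]
wrist_force: [-0.0, -0.8, 0.2]
gripper_width: 0.008
```

>>> {"op": "play_rows", "data": {
  "rows": [
    [[0,0,0.002],[0,0,0],0],
    [[0,0,0.004],[0,0,0],0],
    [[0,0,0.006],[0,0,0],0],
    [[0,0,0.007],[0,0,0],0],
    [[0,0,0.007],[0,0,0],0]
  ]
}}

```text
time_s: 63.68
tcp_pos: [0.529, -0.1711, 0.0714]
tool_rot: [-3.134, -0.014, -1.534]
wrist_force: [-3.7, 1.3, 7.7]
gripper_width: 0.009
```

```bash
python3 - <<'E'
from h import *
plan(fr(*G,[(XC-.0305,.09,.095)])[0],down(G[2]-np.pi/2))
E
```

```text
t 63.67 tcp [ 0.529  -0.1711  0.0714] rpy [-3.134 -0.014 -1.534] w 0.009 F [-3.7  1.3  7.7]
shift [-0.0598, 0.0193, -0.0246] turn [-0.46, -0.79, -0.2]
```

Bay 2 71.4. Bay 3.

>>> {"op": "play_rows", "data": {
  "rows": [
    [[0,0,-0.02],[0,0,0],0],
    [[-0.03,0.01,-0.035],[-0.5,-0.8,0],0.3],
    [[-0.06,0.018,-0.035],[-0.5,-0.8,0],0.49],
    [[-0.0605,0.019,-0.03],[-0.5,-0.8,0],0.49],
    [[-0.0605,0.019,-0.027],[-0.5,-0.8,0],0.49]
  ]
}}

```text
time_s: 64.3
tcp_pos: [0.5076, -0.1114, 0.097]
tool_rot: [3.141, -0.0, -1.534]
wrist_force: [0.4, -0.1, 0.5]
gripper_width: 0.392
```

>>> {"op": "play_rows", "data": {
  "rows": [
    [[0,0,0],[0,0,0],0.49],
    [[0,0,0],[0,0,0],0.49]
  ]
}}

```text
time_s: 64.55
tcp_pos: [0.5077, -0.1121, 0.0967]
tool_rot: [3.14, -0.0, -1.535]
wrist_force: [-0.2, 0.2, -0.4]
gripper_width: 0.487
```

```bash
python3 - <<'E'
from h import *
plan(fr(*G,[(XC-.0305,.09,.0415)])[0],down(G[2]-np.pi/2))
E
```

```text
t 64.55 tcp [ 0.5077 -0.1121  0.0967] rpy [ 3.14  -0.    -1.535] w 0.487 F [-0.2  0.2 -0.4]
shift [-0.0004, 0.0002, 0.0552] turn [0.07, -0.02, -0.25]
```

>>> {"op": "play_rows", "data": {
  "rows": [
    [[-0.001,0,0.02],[0,0,0],0.49],
    [[-0.001,0,0.04],[0,0,0],0.49],
    [[-0.001,0,0.052],[0,0,0],0.49],
    [[-0.001,0,0.055],[0,0,0],0.49],
    [[-0.001,0,0.055],[0,0,0],0.49]
  ]
}}

```text
time_s: 65.18
tcp_pos: [0.5079, -0.1113, 0.042]
tool_rot: [3.141, -0.001, -1.535]
wrist_force: [-0.5, 0.2, -0.4]
gripper_width: 0.491
```

>>> {"op": "play_rows", "data": {
  "rows": [
    [[0,0,0],[0,0,0],0.42],
    [[0,0,0],[0,0,0],0.36],
    [[0,0,0],[0,0,0],0.3],
    [[0,0,0],[0,0,0],0.3],
    [[0,0,0],[0,0,0],0.3]
  ]
}}

```text
time_s: 65.8
tcp_pos: [0.5086, -0.1137, 0.043]
tool_rot: [-3.14, -0.005, -1.536]
wrist_force: [-0.4, -5.5, 0.1]
gripper_width: 0.35
```

```bash
python3 - <<'E'
from h import *
plan(fr(*G,[(XC-.0305,.09,.0415)])[0],down(G[2]-np.pi/2))
E
```

```text
t 65.80 tcp [ 0.5086 -0.1137  0.043 ] rpy [-3.14  -0.005 -1.536] w 0.350 F [-0.4 -5.5  0.1]
shift [-0.002, 0.0012, 0.0015] turn [-0.06, -0.31, -0.28]
```

>>> {"op": "play_rows", "data": {
  "rows": [
    [[-0.002,0,0],[0,0,0],0.3],
    [[-0.004,0,0],[0,0,0],0.3],
    [[-0.005,0,0.001],[0,0,0],0.3],
    [[-0.005,0,0.003],[0,0,0],0.3],
    [[-0.005,0,0.004],[0,0,0],0.3]
  ]
}}

```text
time_s: 66.42
tcp_pos: [0.5087, -0.1112, 0.0419]
tool_rot: [-3.14, -0.011, -1.536]
wrist_force: [-6.5, -4.4, 12.3]
gripper_width: 0.35
```

>>> {"op": "play_rows", "data": {
  "rows": [
    [[0,0,0.002],[0,0,0],0.3],
    [[0,0,0.004],[0,0,0],0.3],
    [[0,0,0.004],[0,0,0],0.3]
  ]
}}

```text
time_s: 66.8
tcp_pos: [0.5092, -0.1114, 0.0412]
tool_rot: [-3.138, -0.011, -1.536]
wrist_force: [-4.1, -0.0, 12.4]
gripper_width: 0.347
```

>>> {"op": "play_rows", "data": {
  "rows": [
    [[0,0,0],[0,0,0],0.42],
    [[0,0,-0.005],[0,0,0],0.49],
    [[0,0,-0.03],[0,0,0],0.49],
    [[0,-0.01,-0.06],[0,0,0],0.2],
    [[0,-0.016,-0.06],[0,0,0],0]
  ]
}}

```text
time_s: 67.42
tcp_pos: [0.5272, -0.1107, 0.1041]
tool_rot: [-3.132, -0.013, -1.536]
wrist_force: [-0.3, 0.6, -0.2]
gripper_width: 0.314
```

>>> {"op": "play_rows", "data": {
  "rows": [
    [[0,0,0],[0,0,0],0],
    [[0,0,0],[0,0,0],0],
    [[0,0,0.01],[0,0,0],0],
    [[0,0,0.02],[0,0,0],0],
    [[0,0,0.026],[0,0,0],0]
  ]
}}

```text
time_s: 68.05
tcp_pos: [0.5266, -0.1108, 0.0763]
tool_rot: [-3.135, -0.012, -1.536]
wrist_force: [-0.5, -0.5, 0.6]
gripper_width: 0.004
```

>>> {"op": "play_rows", "data": {
  "rows": [
    [[0,0,0.002],[0,0,0],0],
    [[0,0,0.004],[0,0,0],0],
    [[0,0,0.006],[0,0,0],0],
    [[0,0,0.007],[0,0,0],0],
    [[0,0,0.007],[0,0,0],0]
  ]
}}

```text
time_s: 68.68
tcp_pos: [0.5269, -0.111, 0.0714]
tool_rot: [-3.133, -0.013, -1.536]
wrist_force: [-4.3, 0.8, 6.5]
gripper_width: 0.002
```

```bash
python3 - <<'E'
from h import *
# rocker: measured corners (top view bias corrected): show candidates
for uv in((637/2.8+269.5,129/2.8+209.5),(677/2.8+269.5,127/2.8+209.5),(643/2.8+269.5,196/2.8+209.5),(684/2.8+269.5,192/2.8+209.5)): 
    print(atz('top',uv,.058))
plan((.45,-.36,.2),down(G[2]-np.pi/2))
E
```

```text
[ 0.52639408 -0.34117009  0.058     ]
[ 0.52835874 -0.37563419  0.058     ]
[ 0.46925212 -0.34286989  0.058     ]
[ 0.47286331 -0.37801405  0.058     ]
t 68.67 tcp [ 0.5269 -0.111   0.0714] rpy [-3.133 -0.013 -1.536] w 0.002 F [-4.3  0.8  6.5]
shift [0.2478, 0.0844, -0.1261] turn [-0.46, -0.74, -0.3]
```

All four seated (71.0–71.4). Now the rocker: I press with one finger, jaws partly open, so that a narrow 12.5 mm tip presses. Rocker centre about (0.499, −0.3595), press point about (0.515, −0.360).

```bash
python3 - <<'E'
from h import *
# finger centre offset from TCP: w/2+6.25 ; w=.43*94=40.4 ->26.5mm ; press with the +y finger
P=np.array([.515,-.3597-.0265,.10]); print(P)
plan(P,down(G[2]-np.pi/2))
E
```

```text
[ 0.515  -0.3862  0.1   ]
t 68.67 tcp [ 0.5269 -0.111   0.0714] rpy [-3.133 -0.013 -1.536] w 0.002 F [-4.3  0.8  6.5]
shift [0.275, 0.0212, -0.0252] turn [-0.46, -0.74, -0.3]
```

>>> {"op": "play_rows", "data": {
  "rows": [
    [[0,0,-0.03],[0,0,0],0],
    [[0.04,0.003,-0.06],[0,0,0],0],
    [[0.1,0.008,-0.06],[-0.5,-0.7,-0.3],0],
    [[0.16,0.012,-0.06],[-0.5,-0.7,-0.3],0.3],
    [[0.22,0.017,-0.06],[-0.5,-0.7,-0.3],0.43]
  ]
}}

```text
time_s: 69.3
tcp_pos: [0.5171, -0.3326, 0.1347]
tool_rot: [-3.141, -0.001, -1.531]
wrist_force: [0.5, 0.1, -0.4]
gripper_width: 0.188
```

```bash
python3 - <<'E'
from h import *
plan([.515,-.3862,.095],down(G[2]-np.pi/2))
E
```

```text
t 69.30 tcp [ 0.5171 -0.3326  0.1347] rpy [-3.141e+00 -1.000e-03 -1.531e+00] w 0.188 F [ 0.5  0.1 -0.4]
shift [0.0534, 0.0043, 0.0398] turn [-0.04, -0.08, 0.01]
```

>>> {"op": "play_rows", "data": {
  "rows": [
    [[0.03,0.003,0],[0,0,0],0.43],
    [[0.0535,0.004,0.01],[0,0,0],0.43],
    [[0.0535,0.004,0.025],[0,0,0],0.43],
    [[0.0535,0.004,0.04],[0,0,0],0.43],
    [[0.0535,0.004,0.04],[0,0,0],0.43]
  ]
}}

```text
time_s: 69.92
tcp_pos: [0.5145, -0.3837, 0.092]
tool_rot: [3.139, 0.002, -1.529]
wrist_force: [0.2, -0.1, 0.2]
gripper_width: 0.43
```

```bash
python3 - <<'E'
from h import *
plan([.515,-.3862,.075],down(G[2]-np.pi/2))
snap("scene","q1",(90,170,210,270),6.5)
snap("top","q2",(460,225,560,325),6)
E
```

```text
t 69.92 tcp [ 0.5145 -0.3837  0.092 ] rpy [ 3.139e+00  2.000e-03 -1.529e+00] w 0.430 F [ 0.2 -0.1  0.2]
shift [0.0025, -0.0004, 0.017] turn [0.16, 0.14, 0.12]
```

View pics/q1.png

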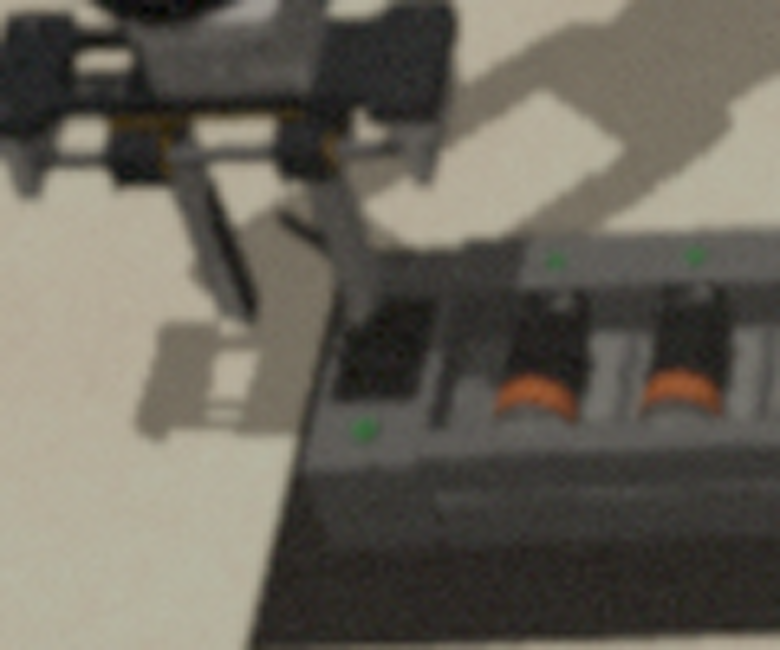

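View pics/q2.png

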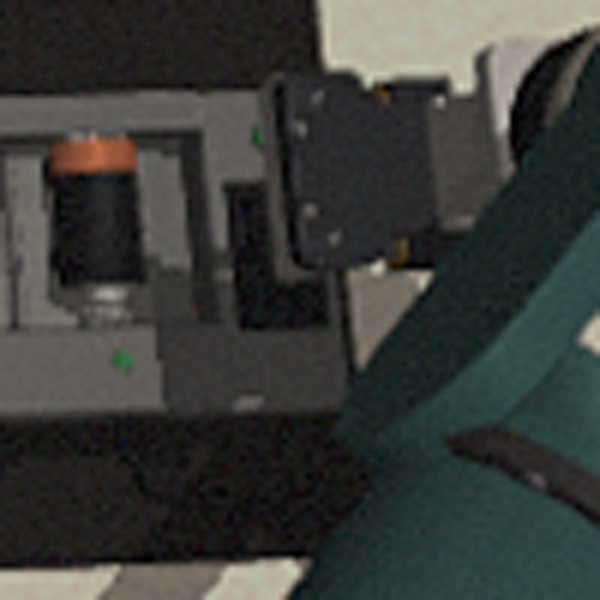

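```bash
python3 - <<'E'
from h import *
f=lambda X:(proj('scene',[X])-(89.5,169.5))*6.5
s,p,R=state();print(p)
print('tip +y finger centre now',f(np.array([.5145,-.3837+.0265,.092])),'front bottom',f(np.array([.5225,-.3837+.0265,.092])))
print('at rocker',f(np.array([.515,-.3597,.062])),'centre',f(np.array([.499,-.3597,.060])),'far end',f(np.array([.523,-.3597,.064])))
snap("scene","q3",(130,195,170,245),14)
E
```

```text
[ 0.5155862  -0.3849891   0.09454823]
tip +y finger centre now [[373.33983887 316.53612095]] front bottom [[369.27309956 330.13956003]]
at rocker [[383.95047102 367.74624616]] centre [[392.90350244 344.14766055]] far end [[378.86210704 378.03181282]]
```

View pics/q3.png

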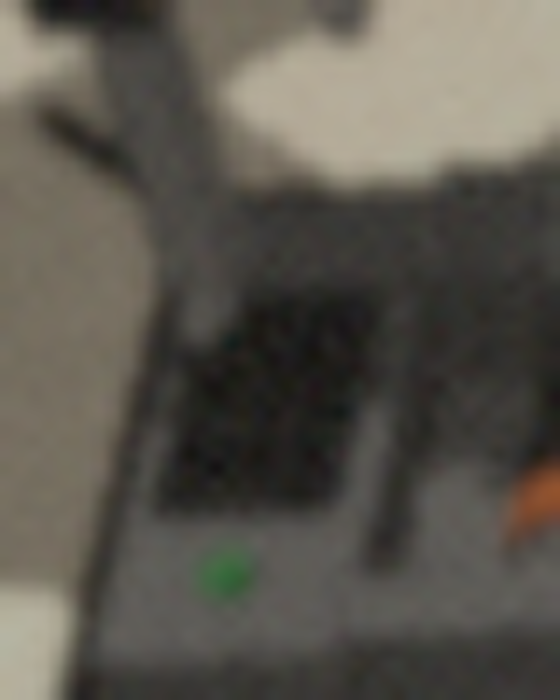

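```bash
python3 - <<'E'
from h import *
plan([.516,-.382,.070],down(G[2]-np.pi/2))
E
```

```text
t 70.08 tcp [ 0.5158 -0.3855  0.0953] rpy [-3.140e+00 -2.000e-03 -1.529e+00] w 0.433 F [-0.4 -0.4  0.5]
shift [-0.0035, -0.0003, 0.0253] turn [-0.07, -0.11, 0.09]
```

>>> {"op": "play_rows", "data": {
  "rows": [
    [[-0.0035,0,0.008],[0,0,0],0.43],
    [[-0.0035,0,0.015],[0,0,0],0.43],
    [[-0.0035,0,0.02],[0,0,0],0.43],
    [[-0.0035,0,0.025],[0,0,0],0.43]
  ]
}}

```text
time_s: 70.58
tcp_pos: [0.5157, -0.3821, 0.0699]
tool_rot: [-3.14, -0.002, -1.529]
wrist_force: [1.0, 0.8, 2.8]
gripper_width: 0.432
```

>>> {"op": "play_rows", "data": {
  "rows": [
    [[0,0,0.002],[0,0,0],0.43],
    [[0,0,0.004],[0,0,0],0.43],
    [[0,0,0.006],[0,0,0],0.43]
  ]
}}

```text
time_s: 70.95
tcp_pos: [0.5173, -0.3823, 0.0652]
tool_rot: [-3.136, -0.003, -1.529]
wrist_force: [3.7, 1.8, 6.4]
gripper_width: 0.43
```

>>> {"op": "play_rows", "data": {
  "rows": [
    [[0,0,0.002],[0,0,0],0.43],
    [[0,0,0.004],[0,0,0],0.43],
    [[0,0,0.005],[0,0,0],0.43]
  ]
}}

```text
time_s: 71.32
tcp_pos: [0.5188, -0.3824, 0.0627]
tool_rot: [-3.133, -0.004, -1.529]
wrist_force: [0.9, 2.8, 11.3]
gripper_width: 0.432
```

>>> {"op": "play_rows", "data": {
  "rows": [
    [[0,0,0.002],[0,0,0],0.43],
    [[0,0,0.003],[0,0,0],0.43],
    [[0,0,0.003],[0,0,0],0.43]
  ]
}}

```text
time_s: 71.7
tcp_pos: [0.519, -0.3825, 0.0627]
tool_rot: [-3.132, -0.005, -1.529]
wrist_force: [-1.7, 3.0, 10.8]
gripper_width: 0.43
```

>>> {"op": "play_rows", "data": {
  "rows": [
    [[0,0,-0.02],[0,0,0],0.43],
    [[0,0,-0.06],[0,0,0],0.43],
    [[0,0.03,-0.11],[0.4,0,0],0.6],
    [[0,0.08,-0.14],[0.4,0,0],0.9],
    [[0,0.13,-0.14],[0.4,0,0],1]
  ]
}}

```text
time_s: 72.32
tcp_pos: [0.3865, -0.3887, 0.2043]
tool_rot: [-3.123, -0.011, -1.529]
wrist_force: [-0.3, -0.6, -0.2]
gripper_width: 0.713
```

```bash
python3 - <<'E'
from h import *
snap("scene","r1",(110,180,260,280),5)
snap("top","r2",(440,225,540,325),6)
snap("scene","r3",(240,160,370,270),6)
s,p,R=state();print(p)
E
```

```text
[ 0.38532345 -0.38747108  0.2009443 ]
```

View pics/r1.png

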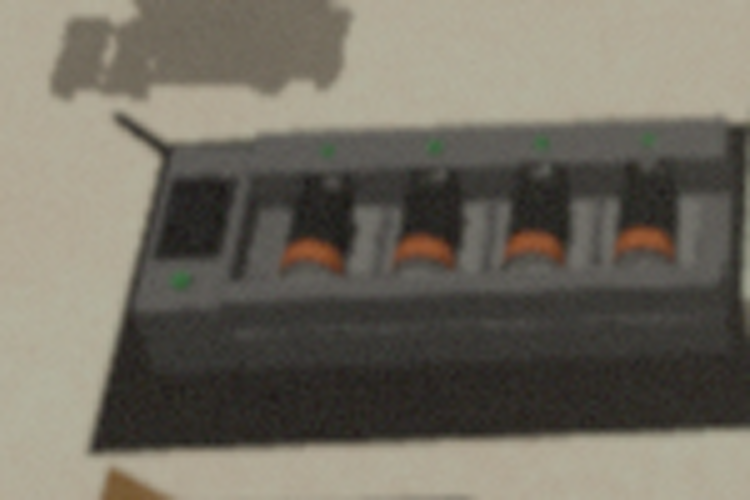

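View pics/r2.png

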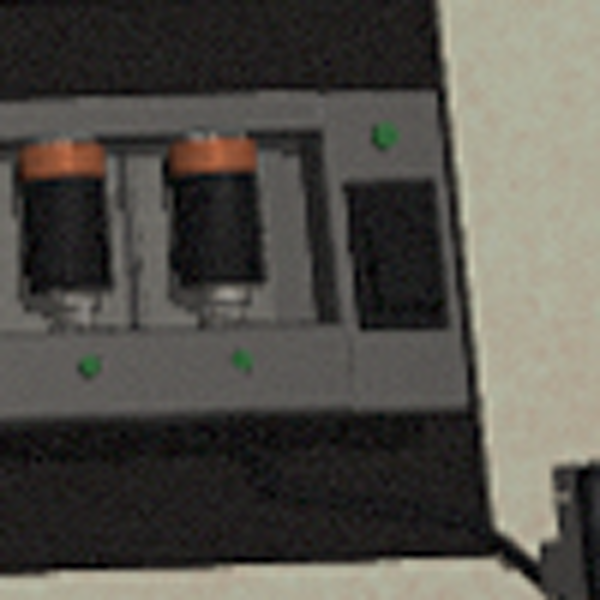

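View pics/r3.png

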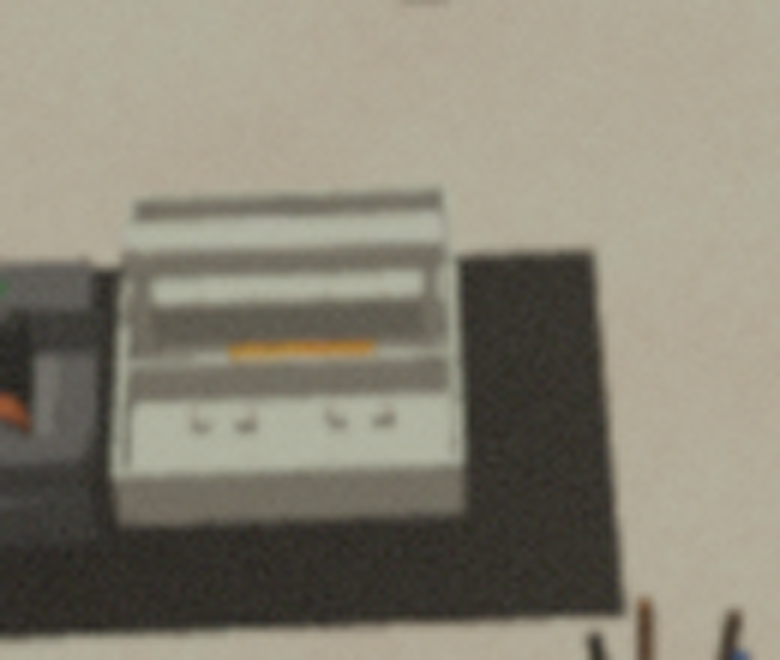

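The caddy has been knocked toward −x and −y. First I check that the rocker changed, then re-measure the caddy.

```bash
python3 - <<'E'
from h import *
from rig import eyes
a=cv2.imread('pics/scene0.png'); b=eyes.camera('scene')['pixels'][:,:,::-1]
ta=cv2.imread('pics/top0.png'); tb=eyes.camera('top')['pixels'][:,:,::-1]
cv2.imwrite('pics/scn_now.png',b);cv2.imwrite('pics/top_now.png',tb)
g=lambda i,x0,y0,x1,y1:cv2.resize(np.clip(i[y0:y1,x0:x1].astype(float)*2.2,0,255).astype(np.uint8),None,fx=9,fy=9,interpolation=cv2.INTER_CUBIC)
cv2.imwrite('pics/rk.png',np.vstack([np.hstack([g(a,133,203,173,235),g(b,133,203,173,235)]),np.hstack([g(ta,485,245,525,277),g(tb,485,245,525,277)])]))
E
```

```text
(no output)
```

View pics/rk.png

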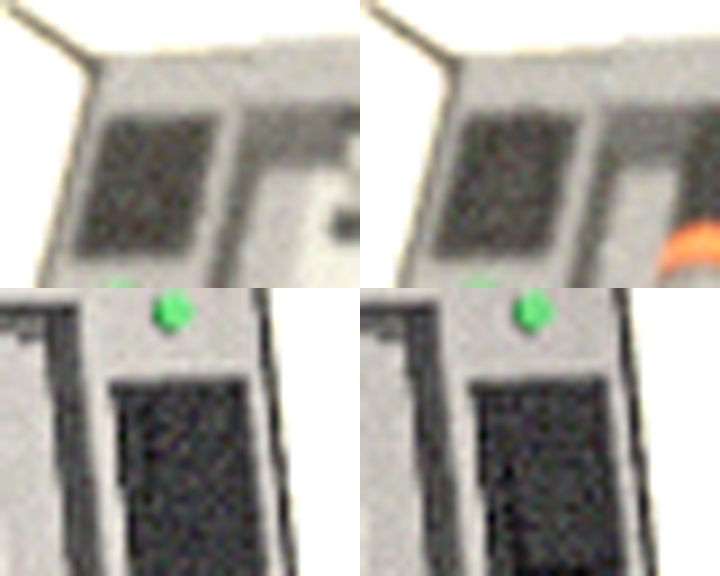

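View pics/top_now.png

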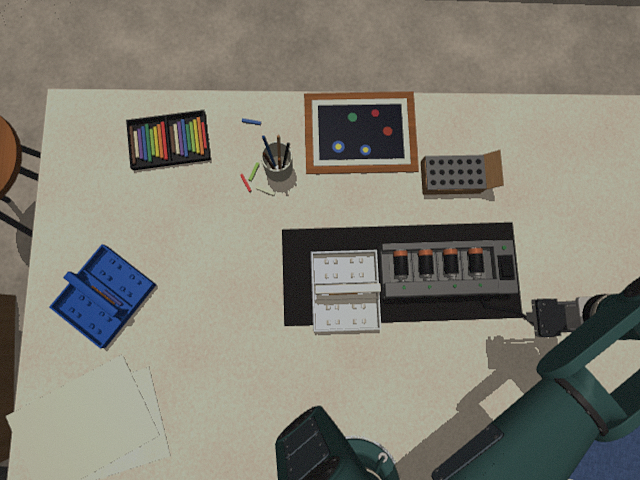

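The dark crevice moved from the rocker's far half to its near half, so it's switched. Now the caddy's new pose.

```bash
python3 - <<'E'
from h import *
snap("top","s1",(295,235,395,345),5.4)
snap("scene","s2",(250,180,330,260),7.5)
E
```

```text
(no output)
```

View pics/s1.png

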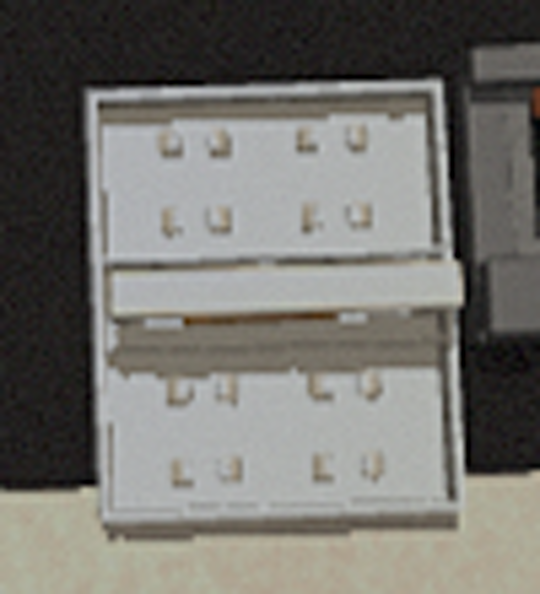

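View pics/s2.png

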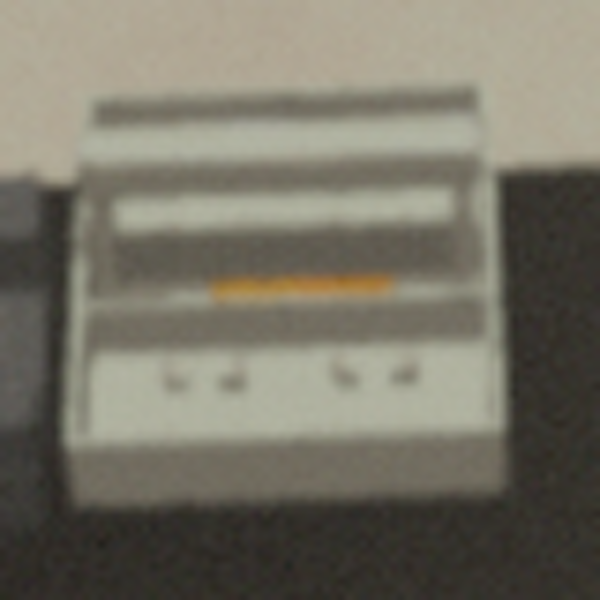

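```bash
python3 - <<'E'
from h import *
L=[(.095,.08,.034),(.095,-.08,.034),(-.095,.08,.034),(-.095,-.08,.034),(.01,.075,.095),(.01,-.075,.095),(-.01,.075,.095),(-.01,-.075,.095)]
def mk(lst,o,k): return {i:np.array(p)/k+o-.5 for i,p in lst}
t=mk(enumerate([(85,90),(443,78),(103,522),(463,515),(108,265),(462,260),(110,320),(463,305)]),np.array((295,235)),5.4)
s=mk([(1,(68,445)),(0,(507,433)),(5,(80,163)),(4,(488,150)),(7,(85,128)),(6,(482,115))],np.array((250,180)),7.5)
x,r=fit(L,t,s,(.45,.03,.03),.003); print(x,r.tolist())
t=mk(enumerate([(110,135),(440,128),(122,533),(460,522),(130,293),(452,290),(130,343),(452,333)]),np.array((275,210)),5)
s=mk([(1,(143,483)),(0,(557,471)),(5,(150,213)),(4,(533,205)),(7,(153,180)),(6,(531,170))],np.array((250,180)),7)
x,r=fit(L,t,s,(.45,.03,.03),.003); print(x,r.tolist())
E
```

```text
[0.44479286 0.02076493 0.03350367] [[0.5, -0.1], [0.0, 0.4], [-0.5, -0.3], [0.4, -1.0], [-0.1, 0.7], [0.1, -0.1], [-0.2, -0.6], [0.4, 0.4], [0.5, -0.1], [0.3, -0.3], [-0.0, -0.0], [-0.2, 0.0], [-0.4, -0.3], [0.5, -0.2]]
[0.47998145 0.05366393 0.03060572] [[0.9, 0.0], [0.5, -0.1], [0.2, -0.6], [-0.1, -0.1], [-0.4, 0.6], [0.7, -0.4], [-0.2, -0.7], [1.0, -0.2], [0.2, -0.3], [0.4, -0.4], [0.3, -0.0], [0.7, -0.5], [0.1, -0.4], [0.7, -0.5]]
```

```bash
python3 - <<'E'
from h import *
plan((.4473,.0187,.20),down(.034))
E
```

```text
t 72.67 tcp [ 0.3883 -0.3871  0.2004] rpy [-3.126 -0.004 -1.528] w 0.992 F [-0.5 -0.2 -0.1]
shift [-0.4029, -0.0763, -0.0] turn [-0.53, -0.9, -89.49]
```

>>> {"op": "play_rows", "data": {
  "rows": [
    [[-0.045,-0.008,0],[0,0,-10],1],
    [[-0.09,-0.016,0],[0,0,-20],1],
    [[-0.135,-0.024,0],[0,0,-30],1],
    [[-0.18,-0.032,0],[0,0,-40],1],
    [[-0.225,-0.04,0],[0,0,-50],1]
  ]
}}

```text
time_s: 73.3
tcp_pos: [0.4195, -0.1587, 0.1997]
tool_rot: [-3.135, -0.014, -0.648]
wrist_force: [0.9, 0.4, 0.4]
gripper_width: 1.003
```

```bash
python3 - <<'E'
from h import *
plan((.4473,.0187,.19),down(.034))
E
```

```text
t 73.30 tcp [ 0.4195 -0.1587  0.1997] rpy [-3.135 -0.014 -0.648] w 1.003 F [0.9 0.4 0.4]
shift [-0.085, -0.1581, 0.0096] turn [-0.1, -0.91, -39.08]
```

>>> {"op": "play_rows", "data": {
  "rows": [
    [[-0.025,-0.045,0],[0,0,-10],1],
    [[-0.05,-0.09,0],[0,0,-20],1],
    [[-0.075,-0.135,0],[0,0,-30],1],
    [[-0.085,-0.158,0.009],[0,-0.9,-39],1],
    [[-0.085,-0.158,0.009],[0,-0.9,-39],1]
  ]
}}

```text
time_s: 73.92
tcp_pos: [0.4474, 0.0205, 0.1894]
tool_rot: [-3.14, 0.002, 0.036]
wrist_force: [0.9, -0.7, -0.6]
gripper_width: 1.004
```

```bash
python3 - <<'E'
from h import *
plan((.4473,.0187,.068),down(.034))
snap("scene","u1",(230,120,350,260),5)
E
```

```text
t 73.92 tcp [0.4474 0.0205 0.1894] rpy [-3.14e+00  2.00e-03  3.60e-02] w 1.004 F [ 0.9 -0.7 -0.6]
shift [0.0001, 0.002, 0.1214] turn [-0.1, 0.12, 0.12]
```

View pics/u1.png

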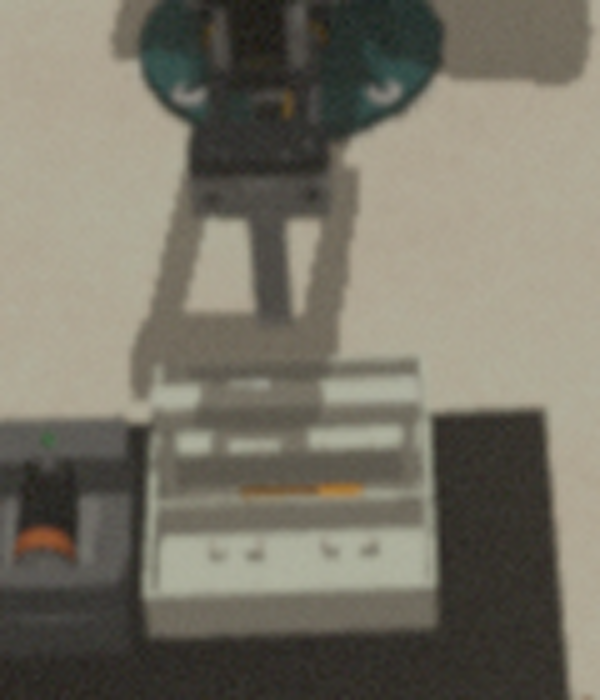

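>>> {"op": "play_rows", "data": {
  "rows": [
    [[0,0.001,0.03],[0,0,0],1],
    [[0,0.002,0.06],[0,0,0],1],
    [[0,0.002,0.09],[0,0,0],1],
    [[0,0.002,0.112],[0,0,0],0.8],
    [[0,0.002,0.119],[0,0,0],0.6]
  ],
  "newtons": 40
}}

```text
time_s: 74.6
tcp_pos: [0.4465, 0.0165, 0.0696]
tool_rot: [-3.141, 0.004, 0.03]
wrist_force: [0.9, 0.2, -0.8]
gripper_width: 0.821
```

```bash
python3 - <<'E'
from h import *
plan((.4473,.0187,.068),down(.034))
E
```

```text
t 74.60 tcp [0.4465 0.0165 0.0696] rpy [-3.141  0.004  0.03 ] w 0.821 F [ 0.9  0.2 -0.8]
shift [0.0009, -0.0022, 0.0015] turn [-0.05, 0.23, -0.22]
```

>>> {"op": "play_rows", "data": {
  "rows": [
    [[0.001,-0.002,0.0015],[0,0,0],0.6],
    [[0.001,-0.002,0.0015],[0,0,0],0.45],
    [[0.001,-0.002,0.0015],[0,0,0],0.35],
    [[0.001,-0.002,0.0015],[0,0,0],0.28],
    [[0.001,-0.002,0.0015],[0,0,0],0.25]
  ]
}}

```text
time_s: 75.22
tcp_pos: [0.4476, 0.0185, 0.0684]
tool_rot: [-3.141, 0.003, 0.03]
wrist_force: [-0.9, 0.2, -0.5]
gripper_width: 0.291
```

>>> {"op": "play_rows", "data": {
  "rows": [
    [[0,0,0],[0,0,0],0.1],
    [[0,0,0],[0,0,0],0],
    [[0,0,0],[0,0,0],0],
    [[0,0,0],[0,0,0],0],
    [[0,0,0],[0,0,0],0]
  ]
}}

```text
time_s: 75.85
tcp_pos: [0.4475, 0.0186, 0.0684]
tool_rot: [-3.141, 0.004, 0.03]
wrist_force: [-0.8, 0.2, 0.5]
gripper_width: 0.212
```

>>> {"op": "play_rows", "data": {
  "rows": [
    [[0,0,-0.006],[0,0,0],0],
    [[0,0,-0.014],[0,0,0],0],
    [[0,0,-0.022],[0,0,0],0],
    [[0,0,-0.026],[0,0,0],0]
  ]
}}

```text
time_s: 76.35
tcp_pos: [0.448, 0.0185, 0.0953]
tool_rot: [-3.141, 0.002, 0.03]
wrist_force: [-0.1, -0.5, -1.9]
gripper_width: 0.208
```

```bash
python3 - <<'E'
from h import *
plan((.4219,.3263,.088),down(-.2445))
snap("scene","u2",(230,120,350,260),5)
E
```

```text
t 76.35 tcp [0.448  0.0185 0.0953] rpy [-3.141e+00  2.000e-03  3.000e-02] w 0.208 F [-0.1 -0.5 -1.9]
shift [-0.0168, -0.3085, 0.0075] turn [-0.02, 0.13, 15.74]
```

View pics/u2.png

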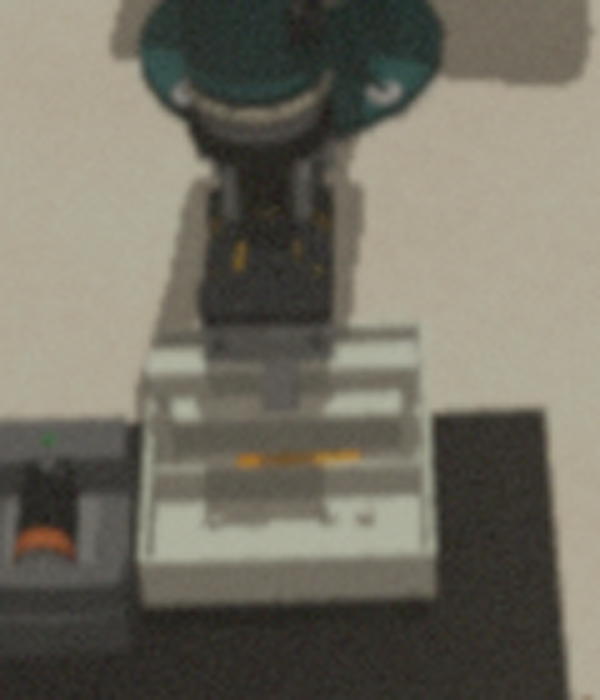

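Held and lifted (about 2 N). I carry it back, moving away from the charger along +y.

>>> {"op": "play_rows", "data": {
  "rows": [
    [[-0.001,-0.015,0],[0,0,0],0],
    [[-0.002,-0.045,0],[0,0,1],0],
    [[-0.004,-0.08,0.003],[0,0,3],0],
    [[-0.006,-0.118,0.005],[0,0,5.5],0],
    [[-0.008,-0.155,0.007],[0,0,8],0]
  ]
}}

```text
time_s: 77.03
tcp_pos: [0.4347, 0.1752, 0.0884]
tool_rot: [-3.141, 0.002, -0.11]
wrist_force: [0.3, 0.0, -2.6]
gripper_width: 0.209
```

```bash
python3 - <<'E'
from h import *
plan((.4219,.3263,.085),down(-.2445))
E
```

```text
t 77.03 tcp [0.4347 0.1752 0.0884] rpy [-3.141e+00  2.000e-03 -1.100e-01] w 0.209 F [ 0.3  0.  -2.6]
shift [-0.0294, -0.1488, 0.0036] turn [-0.03, 0.14, 7.69]
```

>>> {"op": "play_rows", "data": {
  "rows": [
    [[-0.007,-0.035,0],[0,0,2],0],
    [[-0.014,-0.07,0],[0,0,4],0],
    [[-0.021,-0.105,0.002],[0,0,6],0],
    [[-0.027,-0.135,0.003],[0,0,7.5],0],
    [[-0.0294,-0.1488,0.003],[0,0,7.7],0]
  ]
}}

```text
time_s: 77.65
tcp_pos: [0.4206, 0.3282, 0.085]
tool_rot: [3.141, 0.004, -0.242]
wrist_force: [0.7, -1.0, -2.7]
gripper_width: 0.207
```

```bash
python3 - <<'E'
from h import *
plan((.4219,.3263,.065),down(-.2445))
E
```

```text
t 77.65 tcp [0.4206 0.3282 0.085 ] rpy [ 3.141  0.004 -0.242] w 0.207 F [ 0.7 -1.  -2.7]
shift [0.0018, 0.0015, 0.02] turn [0.01, 0.2, 0.13]
```

>>> {"op": "play_rows", "data": {
  "rows": [
    [[0.0015,0.0015,0.003],[0,0,0],0],
    [[0.0015,0.0015,0.009],[0,0,0],0],
    [[0.0015,0.0015,0.014],[0,0,0],0],
    [[0.0015,0.0015,0.018],[0,0,0],0],
    [[0.0015,0.0015,0.018],[0,0,0],0]
  ]
}}

```text
time_s: 78.28
tcp_pos: [0.4215, 0.3258, 0.0664]
tool_rot: [3.141, 0.004, -0.243]
wrist_force: [-0.2, 0.4, -3.5]
gripper_width: 0.209
```

```bash
python3 - <<'E'
from h import *
plan((.4219,.3263,.065),down(-.2445))
E
```

```text
t 78.28 tcp [0.4215 0.3258 0.0664] rpy [ 3.141  0.004 -0.243] w 0.209 F [-0.2  0.4 -3.5]
shift [0.0003, -0.0006, 0.0014] turn [0.06, 0.25, 0.09]
```

>>> {"op": "play_rows", "data": {
  "rows": [
    [[0.0005,-0.0005,0.001],[0,0,0],0],
    [[0.0005,-0.0005,0.0018],[0,0,0],0],
    [[0.0005,-0.0005,0.0018],[0,0,0],0]
  ]
}}

```text
time_s: 78.65
tcp_pos: [0.4224, 0.3261, 0.0654]
tool_rot: [3.141, 0.003, -0.243]
wrist_force: [-1.4, -0.9, 1.3]
gripper_width: 0.212
```

>>> {"op": "play_rows", "data": {
  "rows": [
    [[0,0,0],[0,0,0],0.28],
    [[0,0,0],[0,0,0],0.4],
    [[0,0,0],[0,0,0],0.6],
    [[0,0,0],[0,0,0],0.8],
    [[0,0,0],[0,0,0],0.9]
  ]
}}

```text
time_s: 79.28
tcp_pos: [0.4223, 0.3262, 0.0653]
tool_rot: [3.141, 0.004, -0.243]
wrist_force: [0.4, -0.8, 0.0]
gripper_width: 0.671
```

>>> {"op": "play_rows", "data": {
  "rows": [
    [[0,0,-0.01],[0,0,0],1],
    [[0,0,-0.04],[0,0,0],1],
    [[0,0,-0.09],[0,0,0],1],
    [[0,0,-0.14],[0,0,0],1],
    [[0,0.03,-0.17],[0,0,0],1]
  ]
}}

```text
time_s: 79.9
tcp_pos: [0.4166, 0.2981, 0.2392]
tool_rot: [-3.139, -0.0, -0.241]
wrist_force: [0.4, -0.8, -0.6]
gripper_width: 1.004
```

```bash
python3 - <<'E'
from h import *
plan((.30,-.25,.25),down(-.8))
E
```

```text
t 79.90 tcp [0.4166 0.2981 0.2392] rpy [-3.139 -0.    -0.241] w 1.004 F [ 0.4 -0.8 -0.6]
shift [0.0175, 0.56, -0.0125] turn [-0.17, 0.05, 32.04]
```

>>> {"op": "play_rows", "data": {
  "rows": [
    [[0,0.055,0],[0,0,5],1],
    [[0,0.11,0],[0,0,10],1],
    [[0,0.165,0],[0,0,15],1],
    [[0,0.22,0],[0,0,20],1],
    [[0,0.28,0],[0,0,25],1]
  ]
}}

```text
time_s: 80.53
tcp_pos: [0.3492, 0.0248, 0.2393]
tool_rot: [-3.138, -0.001, -0.679]
wrist_force: [0.9, -0.5, 0.1]
gripper_width: 0.998
```

>>> {"op": "play_rows", "data": {
  "rows": [
    [[0.03,0.05,0],[0,0,3],1],
    [[0.06,0.1,0],[0,0,6],1],
    [[0.09,0.15,0],[0,0,7],1],
    [[0.1,0.2,0],[0,0,7],1],
    [[0.1,0.23,0],[0,0,7],1]
  ]
}}

```text
time_s: 81.15
tcp_pos: [0.2814, -0.219, 0.2392]
tool_rot: [-3.138, -0.001, -0.804]
wrist_force: [0.4, -0.0, -0.1]
gripper_width: 1.001
```

```bash
python3 - <<'E'
from h import *
from rig import eyes
s,p,R=state();print(s['time_s'],p)
for n in("top","scene"):
    a=cv2.imread(f'pics/{n}0.png'); b=eyes.camera(n)['pixels'][:,:,::-1].copy(); cv2.imwrite(f'pics/fin_{n}.png',b)
    if n=='top':
        cv2.imwrite('pics/cmp.png',np.hstack([cv2.resize(i[240:360,165:280],None,fx=3.4,fy=3.4,interpolation=cv2.INTER_CUBIC) for i in(a,b)]))
        # shift estimate of caddy patch
        A,B=[cv2.cvtColor(i[245:352,168:268],cv2.COLOR_BGR2GRAY) for i in(a,b)]
        E=lambda g:cv2.threshold(g,205,255,0)[1]
        print('diff blue/others', [ (nm,float(np.abs(a[y0:y1,x0:x1].astype(int)-b[y0:y1,x0:x1]).mean().round(1))) for nm,(x0,y0,x1,y1) in dict(pot=(255,130,300,190),box=(418,145,505,195),blue=(45,240,160,350)).items()])
snap("scene","fc",(110,180,260,280),5)
E
```

```text
81.15 [ 0.28142819 -0.21895588  0.23915753]
diff blue/others [('pot', 3.9), ('box', 3.4), ('blue', 4.0)]
```

View pics/cmp.png

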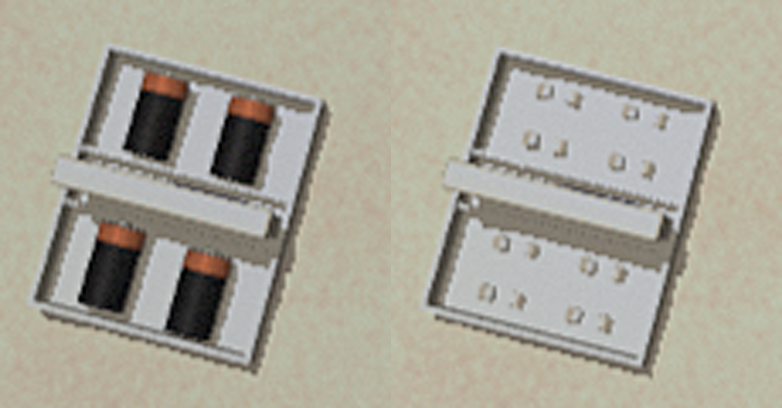

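View pics/fin_top.png

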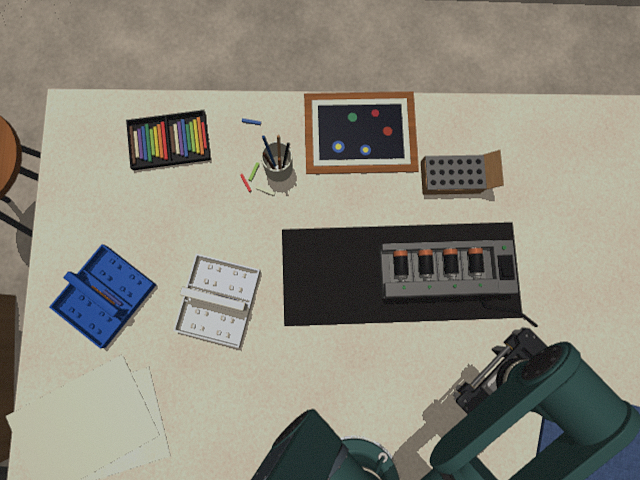

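View pics/fc.png

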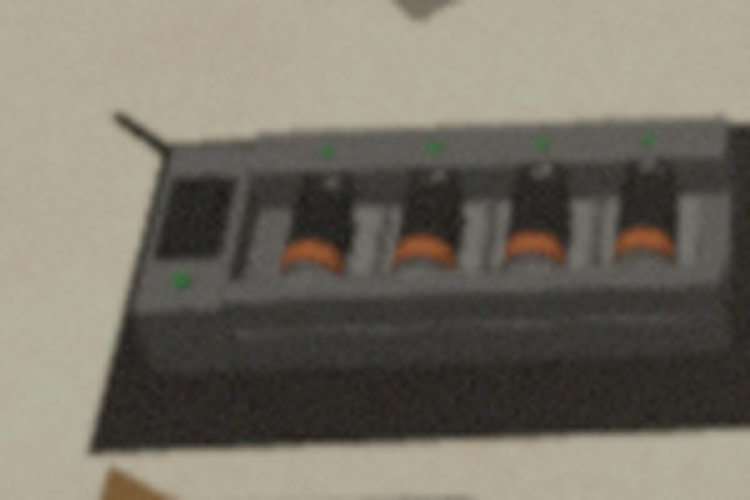

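Caddy is back within about 2 mm, the bystanders haven't moved, and the cells are in place. One more check on the rocker: press again, expecting a hard stop near 62.7 mm straight away.

```bash
python3 - <<'E'
from h import *
plan([.516,-.382,.12],down(G[2]-np.pi/2))
E
```

```text
t 81.30 tcp [ 0.2822 -0.2177  0.2391] rpy [-3.137e+00 -1.000e-03 -8.040e-01] w 1.000 F [-0.4  0.2 -0.3]
shift [0.2804, -0.054, 0.1198] turn [-0.27, 0.01, 41.62]
```

>>> {"op": "play_rows", "data": {
  "rows": [
    [[0.05,-0.01,0],[0,0,9],0.8],
    [[0.1,-0.02,0],[0,0,18],0.6],
    [[0.15,-0.03,0],[0,0,27],0.43],
    [[0.2,-0.04,0],[0,0,36],0.43],
    [[0.25,-0.05,0.02],[0,0,41.5],0.43]
  ]
}}

```text
time_s: 81.92
tcp_pos: [0.4954, -0.3628, 0.2221]
tool_rot: [-3.133, -0.001, -1.53]
wrist_force: [-0.2, 0.1, -0.2]
gripper_width: 0.506
```

```bash
python3 - <<'E'
from h import *
plan([.516,-.382,.08],down(G[2]-np.pi/2))
E
```

```text
t 81.92 tcp [ 0.4954 -0.3628  0.2221] rpy [-3.133e+00 -1.000e-03 -1.530e+00] w 0.506 F [-0.2  0.1 -0.2]
shift [0.0199, -0.0186, 0.1423] turn [-0.49, -0.07, 0.06]
```

>>> {"op": "play_rows", "data": {
  "rows": [
    [[0.02,-0.0195,0.02],[-0.5,0,0],0.43],
    [[0.02,-0.0195,0.06],[-0.5,0,0],0.43],
    [[0.02,-0.0195,0.1],[-0.5,0,0],0.43],
    [[0.02,-0.0195,0.135],[-0.5,0,0],0.43],
    [[0.02,-0.0195,0.142],[-0.5,0,0],0.43]
  ]
}}

```text
time_s: 82.55
tcp_pos: [0.5166, -0.379, 0.0771]
tool_rot: [3.137, 0.003, -1.527]
wrist_force: [0.7, -0.2, 0.4]
gripper_width: 0.434
```

```bash
python3 - <<'E'
from h import *
plan([.516,-.382,.067],down(G[2]-np.pi/2))
E
```

```text
t 82.55 tcp [ 0.5166 -0.379   0.0771] rpy [ 3.137e+00  3.000e-03 -1.527e+00] w 0.434 F [ 0.7 -0.2  0.4]
shift [0.003, 0.0007, 0.0101] turn [0.25, 0.2, 0.19]
```

>>> {"op": "play_rows", "data": {
  "rows": [
    [[0.003,0,0.004],[0,0,0],0.43],
    [[0.003,0,0.007],[0,0,0],0.43],
    [[0.003,0,0.01],[0,0,0],0.43],
    [[0.003,0,0.01],[0,0,0],0.43]
  ]
}}

```text
time_s: 83.05
tcp_pos: [0.5169, -0.3822, 0.0677]
tool_rot: [3.138, 0.003, -1.528]
wrist_force: [-0.1, -0.3, -0.0]
gripper_width: 0.428
```

>>> {"op": "play_rows", "data": {
  "rows": [
    [[0,0,0.002],[0,0,0],0.43],
    [[0,0,0.004],[0,0,0],0.43],
    [[0,0,0.006],[0,0,0],0.43],
    [[0,0,0.008],[0,0,0],0.43],
    [[0,0,0.008],[0,0,0],0.43]
  ]
}}

```text
time_s: 83.68
tcp_pos: [0.5171, -0.3825, 0.063]
tool_rot: [3.139, 0.001, -1.528]
wrist_force: [-2.9, 2.1, 10.8]
gripper_width: 0.427
```

At 67.7 mm there was no contact (before, contact was at 70 mm), and the stop is hard at 63 mm, so the rocker is on. I retreat and hand in.

>>> {"op": "play_rows", "data": {
  "rows": [
    [[0,0,-0.02],[0,0,0],0.43],
    [[0,0,-0.06],[0,0,0],0.43],
    [[0,0,-0.11],[0,0,0],0.6],
    [[0,0.05,-0.14],[0,0,0],0.9],
    [[0,0.1,-0.14],[0,0,0],1]
  ]
}}

```text
time_s: 84.3
tcp_pos: [0.4179, -0.3883, 0.2071]
tool_rot: [-3.14, -0.005, -1.526]
wrist_force: [-0.7, -0.2, 0.3]
gripper_width: 0.713
```

```bash
python3 - <<'E'
from h import *
snap("top","z1"); snap("scene","z2")
E
```

```text
(no output)
```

View pics/z1.png

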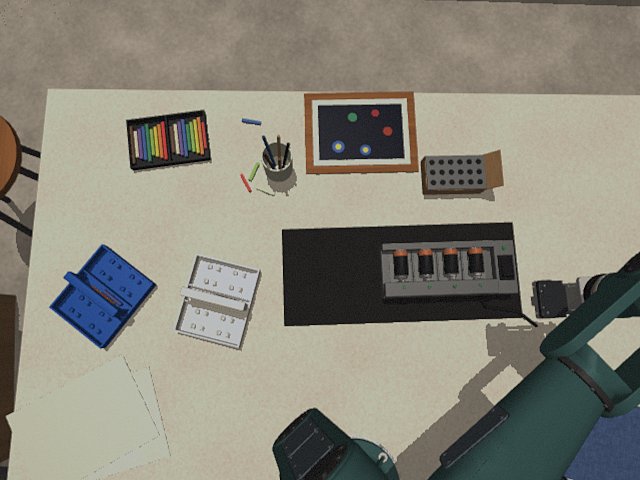

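View pics/z2.png

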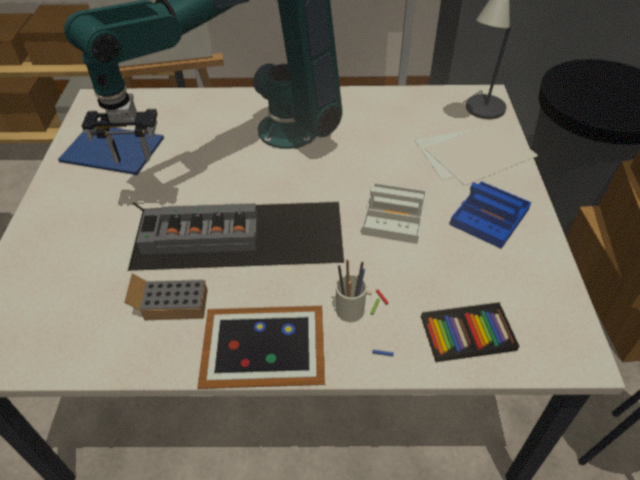

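The final pictures show four cells in their bays at top px (400–475, 263), the empty caddy at (220, 302) where it began, and nothing else moved.

```bash
python3 -c "
from rig import env
print(env.job_done())"
```

```text
the job is handed in; nothing more can be done
None
```

The job is done and handed in at about 84 s of the 210 s allowed. I carried the caddy to the mat with its four cells, loaded all four into bays 0–3, switched the charger on, and put the empty caddy back.

- **Cells:** My first probe, on bay 0's cell, showed it level but about 2.5 mm high, off-centre on its V rest. The other three cells showed the same offset when re-gripped, so I re-centred and pressed down all four. Their tops near the button then read 71.0–71.4 mm against the expected 70.5. I checked level at both ends only in bay 0, before re-centring; the other bays I judged from the pictures.
- **Rocker:** On the second press the far half gave no contact at 67.7 mm, where it first touched at about 70, and stopped hard at 63 mm. It is on.
- **Caddy:** It was knocked about 35 mm in −x and 33 mm in −y while on the mat. I re-measured it, and it now stands within about 2 mm of its starting place in the top view.
- **Other things:** Nothing else on the table appears to have moved.
- **Disagreement:** The two cameras differed by 2–5 mm in places, so I settled the charger's exact position by touch and force.
- **One slip:** Going down for the fourth cell, a finger touched the caddy base with about 9 N. The caddy did not move.

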